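# Refill the larder jar rack and refit its hinged retaining bar

### The arm

A 7-joint arm with a two-finger parallel gripper is mounted at the origin on the work surface. World frame = base frame: x ahead of the robot, y to its left, z up, the work surface at z = 0. Lengths are in m, angles in degrees, forces in N, time in s.
With the tool pointing down it reaches from about 0.425 to 0.875 m from the base axis. Payload 4.7 kg.
Tool frame: the origin (TCP) lies between the finger pads; the fingertips stand 8 mm ahead of it and the grasp point (between the pads) lies 11 mm behind it (env.tip_extent is the distance from the TCP to the fingertips, in m); z points along the fingers, y is the line along which they close (so a half turn about z gives the same grasp; the last joint's range is limited). The gripper opens to 87 mm and grips with 3 to 60 N. Pads are 19 mm wide; open, the fingers measure 117 mm over their backs; the gripper's body (75 mm by 190 mm) begins 51 mm behind the grasp point.
Start: joints at [74.548, 18.392, -4.016, 83.108, 1.295, 78.541, -3.26], TCP at [0.182, -0.624, 0.203] pointing down, gripper open.
Joint ranges: [-163.93, 163.93], [-17.29, 119.83], [-79.2, 71.16], [3.27, 140.29], [-89.18, 269.18], [5.43, 117.66], [-154.24, 154.24]. Speed limits (degrees/s): [147.25, 147.25, 180, 180, 180, 180, 180].

### API

Orientations are given as [roll, pitch, yaw] about the fixed x, y, z axes, in that order (R = Rz(yaw) Ry(pitch) Rx(roll)).
In Python, from cell import sensors, vision, workorder, env gives the robot as it stands.
- The arm moves only by the tool drive_tool, never from a script. Its argument "moves" is a list of rows, each an object of numbers: "x", "y", "z": the shift along the tool's x, y, z in mm; "rx", "ry", "rz": the turn, a rotation vector about the tool's x, y, z in rad; "fingers": the closure, from -1 (fully open) to 1 (shut). In form: [{"x": .., "y": .., "z": .., "rx": .., "ry": .., "rz": .., "fingers": ..}, ...]. A call has 1 to 20 rows; each row is the pose to reach, as a shift and turn from the pose commanded when the call began, along the tool's axes at that moment; what a row does not reach only later rows make up. A row lasts 1/8 s, in which the tool goes at most 62.5 mm and 10.7 degrees, less where a joint would pass 70% of its speed; a pose out of reach is approached as far as the arm can. A call with a gripper value outside its range is refused whole. The fingers move at their own pace and stop on an object; "force" is the grip in N (left out, the last holds). Time passes only in rows, so rows that repeat a pose let the fingers close. It gives the time, the measured TCP pose, the force, the opening and the grip force at its end, in the units of the state.
- sensors.get_obs(): the state, without advancing time (a new reading comes with each control period).
- vision.read_camera(name): name is "scene" or "top" or "wrist"; returns a dict with "image" (384x512x3 uint8, red, green, blue), "fx", "fy", "cx", "cy" (pixels), "R" (3x3) and "t" (3): a world point X has camera coordinates R X + t. Camera axes: x right, y down, z forward; pixel columns grow to the right and rows downward; lengths in m; the calibration is good to about 2 mm. A picture is of the moment at which its call begins. There is no depth.
- workorder.sign_off(): hands the job in; it is judged then, once.
The state is a dict: "time_s": time; "qpos": joint angles; "joint_velocities": joint speeds; "effort": joint torques, N m; "tool_pos": TCP position; "tool_rot": TCP orientation; "force": force on the tool from outside, world axes, zero at the start; "wrist_torque": the same for the moment, N m; "grip_width": finger opening in m; "grasp_force": force on a finger pad.
Only numpy, scipy, OpenCV 4.12 (cv2) and the standard library are available. Lean on these libraries where they do the work, as an engineer would, in place of code of your own. Each camera call takes 0.05 s, during which the arm holds its last target. There are 200 camera calls.

### The job

Put the cleaned larder rack back in order: stand every jar upright in it in one straight row, against the rear wall and side by side without gaps, beginning at the end wall by the fork. Refit the retaining bar across the front: lay its flat eye into the fork, press the round tail at its other end down into the spring clip until it snaps home, and push the hinge pin from the front through fork and eye until its head is up against the fork. Leave the mug, the bowl and the coffee tamper where they are.

Things in the scene. Friction and masses are not known exactly. Their poses are not given: they have to be found in the camera images.
- rack: fixed white steel rack on the counter, 416 mm long. Origin under its centre at counter level; x to its rear wall (away from the robot), y along it to the fork, z up. Deck top 12 mm above the counter, x -72 to +50 mm. Rear and two end walls 5 mm thick, tops 54 mm above the counter. The open front is closed by the bar, its axis at x -54, z +48 mm
- row_corner (a point): inner corner on the deck (12 mm above the counter) where the rear wall meets the fork-end wall, rack frame x +45, y +160 mm, axes as the rack: the row of jars begins here and runs 320 mm towards -y, to the other end wall
- fork_hole (a point): centre of the steel fork (rack frame x -54, y +182, z +48 mm), axes as the rack. Two cheeks, each 6 mm thick (x), 36 mm long (y), with a 12 mm slot between, open on top; cheek tops 23 mm, flared lips 32 mm above this point, slot floor 13 mm below. A 13 mm hole runs along x through both cheeks and this point; front face of the front cheek at x -12, rear face of the rear one at +12 mm
- clip_seat (a point): where the axis of the bar's tail lies when home in the spring clip (rack frame x -54, y -182, z +48 mm), axes as the rack. Two sprung steel jaws 20 mm long (y) ahead and behind; noses 9 mm apart 7 mm above this point, flared tips 19 mm above. Push the tail straight down between them (5 to 12 N; the bar's weight is not enough) onto the saddle. Resting on the noses, its axis is 14 mm high
- bar: loose steel bar 401 mm long, 0.26 kg. Origin at the centre of its middle part; x across, y towards the eye, z up. Starts on the counter ahead of the rack, right way up, eye to the fork's side, origin 12 mm high. Middle 320 mm long, 16 wide (x), 24 tall. At +y a flat eye 8 mm thick (x), 24 tall, to y +200; at -y a round tail 14 mm in diameter to y -201 mm. Fitted, it can slide 3 mm lengthwise
- bar_eye (a point): centre of the 13 mm hole through the bar's eye (bar frame y +182 mm), hole axis along the bar's x; it belongs at fork_hole. The pin's tapered tip draws it into line
- bar_tail (a point): point on the axis of the bar's tail (bar frame y -182 mm); it belongs at clip_seat
- pin: loose steel hinge pin 70 mm long, 0.05 kg, lying flat between robot and bar, axis 5.5 mm above the counter. Origin on its axis at the shoulder of head and shank; x along the shank to the tip, z up. Shank 11 mm in diameter, 40 long, the last 8 mm tapered; head a flat tab 30 mm long (x -30 to 0), 26 wide (y), 11 thick. Fitted, it points to the rack's +x, shoulder on the front cheek, either way up
- pin_tip (a point): centre of the pin's 4 mm wide tip, 40 mm from the shoulder along the pin's x
- jar_0: white ceramic jar with a flush round wooden lid, an upright cylinder 60 mm in diameter, 90 mm tall, about 0.25 kg; origin at the centre of its underside, z up; all jars are alike, three to five are present; starts on the counter, left or right of the rack's front
- jar_1: white ceramic jar with a flush round wooden lid, an upright cylinder 60 mm in diameter, 90 mm tall, about 0.25 kg; origin at the centre of its underside, z up; all jars are alike, three to five are present; starts on the counter, left or right of the rack's front
- jar_2: white ceramic jar with a flush round wooden lid, an upright cylinder 60 mm in diameter, 90 mm tall, about 0.25 kg; origin at the centre of its underside, z up; all jars are alike, three to five are present; starts on the counter, left or right of the rack's front
- jar_3: white ceramic jar with a flush round wooden lid, an upright cylinder 60 mm in diameter, 90 mm tall, about 0.25 kg; origin at the centre of its underside, z up; all jars are alike, three to five are present; starts on the counter, left or right of the rack's front
- jar_4: white ceramic jar with a flush round wooden lid, an upright cylinder 60 mm in diameter, 90 mm tall, about 0.25 kg; origin at the centre of its underside, z up; all jars are alike, three to five are present; if present, this one already stands on the rack's deck, out of place
- mug: blue ceramic mug, 80 mm wide, 90 mm tall, standing beside the rack, to be left alone; origin under its centre
- bowl: white ceramic bowl, 120 mm wide, 50 mm tall, beyond the rack, to be left alone; origin under its centre
- tamper: dark steel coffee tamper, 58 mm wide, 90 mm tall, beside the rack, to be left alone; origin under its centre

How it is judged:
By the outcome, as a careful person would: the job done as asked, in the order asked, and still so for the second after the job is handed in, with the robot touching nothing.
Of jar_0, jar_1, jar_2, jar_3, jar_4 only 3 to 5 are there at a start; the rules pass over those that are not, and their reading is None.
At some moment in a run one of jar_0, jar_1, jar_2, jar_3, jar_4 may be knocked a few centimetres aside while the robot is not near it.
It also fails if it takes over 210 s, if anything falls off the work surface, if the arm or the gripper's body presses on something with over 40 N, if the wrist force passes 120 N, or if a joint passes its speed limit or range.

## Working session

There is one attempt and no reset: what is moved stays moved. The work goes in short steps, Python scripts to look and compute and a tool call to move; the robot and the scene stay as the last step left them, time stands still between calls to the robot, and variables do not carry over. Pictures are saved under pics/ and viewed, at most 14 in all, crops included, and the job is handed in when it is done.

Besides the shell and the picture viewer there is one more tool, called after "Request:" as name(argument=value, ...), one argument or row to a line, values as JSON. drive_tool: Moves the arm, as the interface text tells. Its arguments: {"type":"object","properties":{"moves":{"type":"array"},"force":{"type":"number"}},"required":["moves"]}

```bash
ls; mkdir -p pics; python3 - <<'E'
from cell import sensors, vision
import cv2,numpy as np,pickle
o=sensors.get_obs();print({k:np.round(v,3).tolist() for k,v in o.items()})
d={}
for n in("scene","top","wrist"):
    c=vision.read_camera(n);d[n]=c
    cv2.imwrite(f"pics/a_{n}.png",c["image"][...,::-1])
    print(n,c["fx"],c["cx"],c["cy"],np.round(c["R"],3).tolist(),np.round(c["t"],3), np.round(-np.array(c["R"]).T@c["t"],3))
pickle.dump(d,open("a.pkl","wb"))
t=cv2.resize(d["top"]["image"],(800,600),interpolation=cv2.INTER_CUBIC);cv2.imwrite("pics/a_top2.png",t[...,::-1])
t=cv2.resize(d["scene"]["image"],(800,600),interpolation=cv2.INTER_CUBIC);cv2.imwrite("pics/a_scene2.png",t[...,::-1])
E
```

```text
pics
{'time_s': 0.0, 'qpos': [74.547, 18.44, -4.014, 83.175, 1.295, 78.541, -3.26], 'joint_velocities': [0.048, 0.049, -0.054, -0.04, 0.032, 0.15, -0.05], 'effort': [0.0, -49.129, -0.404, -31.253, -0.064, 0.044, 0.0], 'tool_pos': [0.182, -0.623, 0.202], 'tool_rot': [-179.889, 0.006, 16.262], 'force': [0.051, -0.006, 0.452], 'wrist_torque': [-0.002, 0.036, 0.012], 'grasp_force': 0.0, 'grip_width': 0.087}
scene 404.6091803698608 252.98650259476605 191.49495973703748 [[-0.879, 0.477, -0.006], [0.275, 0.496, -0.824], [-0.39, -0.726, -0.567]] [ 0.542 -0.109  1.418] [1.058 0.824 0.718]
top 382.8530397178604 249.63991608677424 194.6250848020617 [[0.017, -1.0, -0.012], [-0.984, -0.014, -0.178], [0.178, 0.015, -0.984]] [0.008 0.625 0.897] [0.456 0.003 0.994]
wrist 299.7524060984846 253.09733469812252 193.71570134461484 [[0.281, -0.96, -0.002], [-0.918, -0.269, 0.291], [-0.279, -0.08, -0.957]] [-0.65  -0.036  0.392] [ 0.259 -0.602  0.384]
```

View pics/a_top2.png

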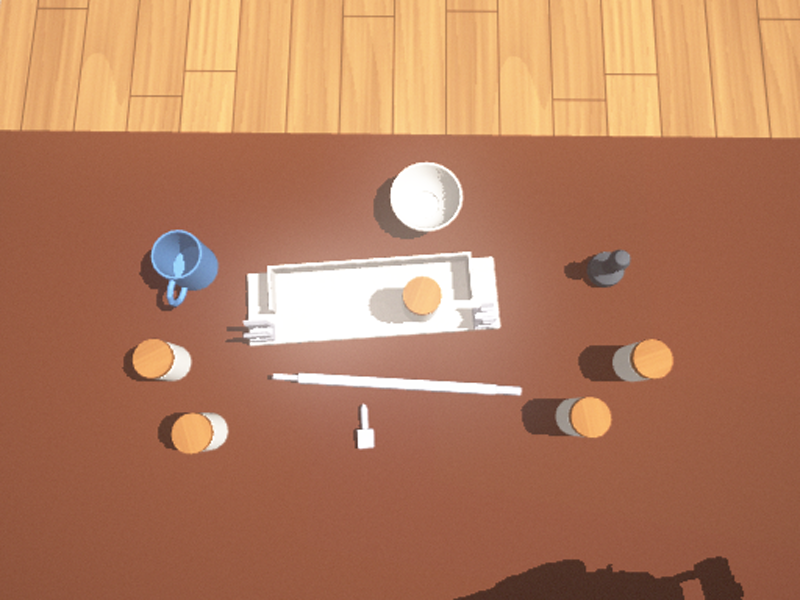

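View pics/a_scene2.png

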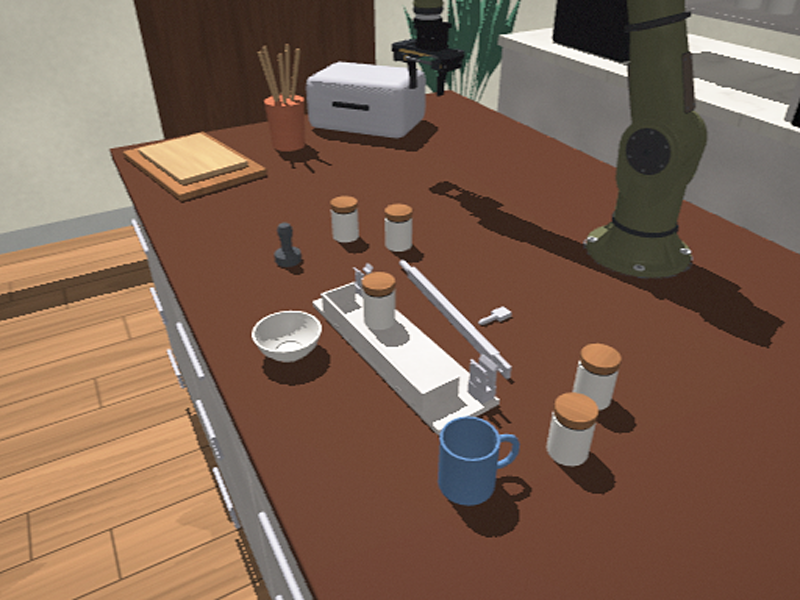

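The top view (800 px scale) shows:
- **Rack:** centre near (370,300), with the fork at the left (260,330) and the clip at the right (486,318).
- **Bar:** from (272,376) to (520,390), with the thin eye at the left.
- **Pin:** at (365,430), tip up.
- **Jars:** one on the deck at (422,297), two on the left at (153,358) and (192,433), and two on the right at (652,358) and (590,417).

The scene view agrees.

```bash
cat > h.py <<'E'
import numpy as np, cv2, itertools
from scipy.spatial.transform import Rotation as Ro
def proj(c,X):
    p=np.atleast_2d(X)@np.array(c["R"]).T+c["t"]; return np.c_[c["fx"]*p[:,0]/p[:,2]+c["cx"],c["fy"]*p[:,1]/p[:,2]+c["cy"]]
def ray(c,uv):
    R=np.array(c["R"]); d=R.T@[(uv[0]-c["cx"])/c["fx"],(uv[1]-c["cy"])/c["fy"],1]; return -R.T@np.array(c["t"]),d
def atz(c,uv,z):
    o,d=ray(c,uv); return o+d*(z-o[2])/d[2]
def tri(cu):
    A=np.zeros((3,3));b=np.zeros(3);L=[]
    for c,uv in cu:
        o,d=ray(c,uv);d=d/np.linalg.norm(d);P=np.eye(3)-np.outer(d,d);A+=P;b+=P@o;L.append((P,o))
    X=np.linalg.solve(A,b);return X,max(np.linalg.norm(P@(X-o)) for P,o in L)
def lids(c,lo=60):
    hsv=cv2.cvtColor(c["image"],cv2.COLOR_RGB2HSV)
    m=cv2.inRange(hsv,(8,110,130),(22,255,255))
    n,l,s,ce=cv2.connectedComponentsWithStats(m)
    return [(ce[i],s[i,4]) for i in range(1,n) if lo<s[i,4]<2500]
def jars(ct,cs=None,z=.09):
    """lid centres: pairs of top+scene blobs -> (xyz,err)"""
    out=[]
    for u,a in lids(ct):
        X=atz(ct,u,z)
        if not(.2<X[0]<.75):continue
        r=[X,None]
        if cs is not None:
            t=min((tri([(ct,u),(cs,v)]) for v,_ in lids(cs)),key=lambda t:t[1]+abs(t[0][2]-z)*.3)
            r=[X,t]
        out.append(r)
    return out
def go(o,target,yaw):
    """shift in tool axes (mm), rz (rad) from obs o to world target/yaw (tool down)"""
    R=Ro.from_euler('xyz',o["tool_rot"],degrees=True)
    T=Ro.from_euler('xyz',[180,0,yaw],degrees=True)
    return np.round(R.inv().apply(np.array(target)-o["tool_pos"])*1000,1), np.round((R.inv()*T).as_rotvec(),3)
E
python3 - <<'E'
from h import *
import pickle
d=pickle.load(open("a.pkl","rb"));ct,cs=d["top"],d["scene"]
for X,t in jars(ct,cs): print(np.round(X,3),np.round(t[0],3),round(t[1],4))
print(len(lids(cs)))
g=cv2.resize(ct["image"][155:260,145:335],(800,442),interpolation=cv2.INTER_CUBIC)
cv2.imwrite("pics/b.png",g[...,::-1])
E
```

```text
[ 0.648 -0.03   0.09 ] [ 0.641 -0.027  0.109] 0.0044
[ 0.218 -0.414  0.09 ] [ 0.244 -0.518 -0.06 ] 0.0745
7
```

View pics/b.png

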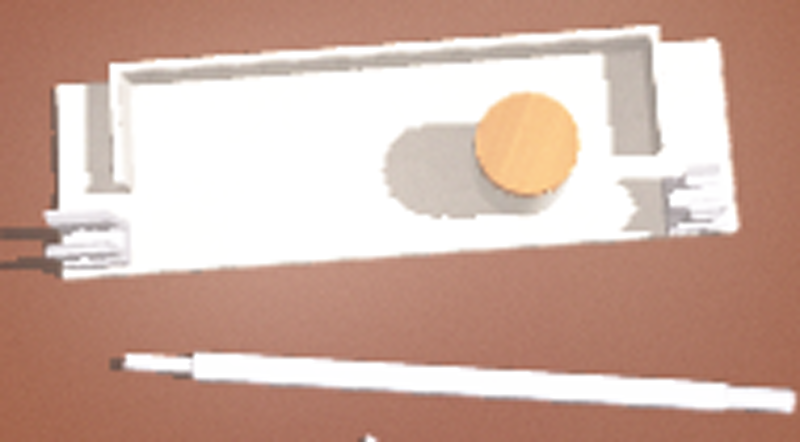

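```bash
sed -i 's/(8,110,130),(22,255,255)/(8,110,178),(22,255,255)/' h.py; cat >> h.py <<'E'
from scipy.optimize import least_squares
def fit(obs,x0):
    """obs: (cam,uv,local xyz); planar pose x,y,yaw(rad)"""
    def f(p):
        R=Ro.from_euler('z',p[2]).as_matrix()
        return np.concatenate([proj(c,R@np.array(L)+[p[0],p[1],0])[0]-uv for c,uv,L in obs])
    s=least_squares(f,x0,loss='soft_l1'); return s.x,np.round(s.fun.reshape(-1,2),1)
E
python3 - <<'E'
from h import *
import pickle
d=pickle.load(open("a.pkl","rb"));ct,cs=d["top"],d["scene"]
for X,t in jars(ct,cs): print(np.round(X,3),np.round(t[0],3),round(t[1],4))
print(len(lids(cs)))
z=lambda u,v:np.array([(u+.5)*190/800-.5+145,(v+.5)*105/442-.5+155])
P=[((57,85),(.05,.208,.012)),((720,40),(.05,-.208,.012)),((738,232),(-.072,-.208,.012)),((65,278),(-.072,.208,.012)),((112,63),(.05,.165,.054)),((660,28),(.05,-.165,.054))]
x,r=fit([(ct,z(*u),L) for u,L in P],[.6,0,0]);print(x[:2],np.degrees(x[2]),r.tolist())
B=[((193,353),(.008,.16,.024)),((193,378),(-.008,.16,.024)),((728,383),(.008,-.16,.024)),((728,408),(-.008,-.16,.024))]
x,r=fit([(ct,z(*u),L) for u,L in B],[.5,0,0]);print(x[:2],np.degrees(x[2]),r.tolist())
w=d["wrist"]["image"]
# pin
for n,uv in(("tip",(364,405)),("headend",(366,448)),("shoulder",(365,430))): print(n,atz(ct,((uv[0]+.5)*.64-.5,(uv[1]+.5)*.64-.5),.0055).round(4))
E
```

```text
[ 0.648 -0.03   0.09 ] [ 0.641 -0.027  0.108] 0.004
[0.531 0.376 0.09 ] [0.531 0.376 0.09 ] 0.0002
[ 0.542 -0.379  0.09 ] [ 0.543 -0.38   0.09 ] 0.0009
[ 0.454 -0.283  0.09 ] [ 0.455 -0.284  0.09 ] 0.0009
[0.421 0.309 0.09 ] [0.421 0.308 0.09 ] 0.0005
11
[0.65030336 0.04849804] 4.737681331027771 [[0.2, -0.1], [0.0, 0.0], [0.3, 0.1], [-0.6, 0.0], [0.0, 0.2], [-0.1, -0.3]]
[0.50232524 0.00550909] -2.2654737417371074 [[0.3, -0.2], [-0.3, 0.2], [0.1, -0.3], [-0.1, 0.2]]
tip [0.4669 0.0585 0.0055]
headend [0.3987 0.0536 0.0055]
shoulder [0.427  0.0559 0.0055]
```

```bash
cat >> h.py <<'E'
RK=np.array([.65030,.04850]);YAW=4.738
def rk(p):
    p=np.array(p); q=Ro.from_euler('z',-YAW,degrees=True).apply(np.r_[p[:2]-RK,p[2] if len(p)>2 else 0]); return np.round(q*1000,1)
def wd(q): return Ro.from_euler('z',YAW,degrees=True).apply(np.array(q)/1000)+np.r_[RK,0]
def stat(o): return rk(o["tool_pos"]),np.round(o["tool_rot"],2)
def look(v,z4=True):
    ct=v.read_camera("top");r=[]
    for u,a in lids(ct):
        X=atz(ct,u,.09)
        if .2<X[0]<.8:
            q=rk(X)
            if -75<q[0]<50 and abs(q[1])<165: q=rk(atz(ct,u,.102))
            r.append((q.tolist(),int(a)))
    return ct,r
E
python3 - <<'E'
from h import *
from cell import sensors,vision
c,r=look(vision);print(r)
o=sensors.get_obs();print(stat(o))
j=min(r,key=lambda a:np.hypot(a[0][0]+10,a[0][1]+76))[0]
print(go(o,wd([j[0],j[1],200]),94.74))
E
```

```text
[([-15.9, -85.5, 102.0], 123), ([-91.6, 336.6, 90.0], 521), ([-143.3, -417.5, 90.0], 515), ([-223.1, -314.3, 90.0], 544), ([-207.4, 278.2, 90.0], 550)]
(array([-522.4, -631.2,  202.1]), array([-179.93,    0.  ,   16.26]))
(array([ 605.3, -433.5,    2.5]), array([-1.00e-03, -1.00e-03, -1.37e+00]))
```

```bash
python3 - <<'E'
from h import *
import pickle
c=pickle.load(open("a.pkl","rb"))["top"]
hsv=cv2.cvtColor(c["image"],cv2.COLOR_RGB2HSV)
u=np.round(proj(c,wd([-11,-76,102]))[0]).astype(int);print(u)
print(hsv[u[1]-14:u[1]+15:3,u[0]-14:u[0]+15:4].tolist())
E
```

```text
[269 183]
[[[10, 25, 186], [14, 24, 222], [16, 12, 242], [15, 2, 255], [15, 2, 255], [0, 1, 255], [30, 1, 255], [30, 1, 255]], [[30, 1, 255], [30, 1, 255], [30, 1, 255], [30, 1, 255], [30, 1, 255], [30, 1, 255], [30, 1, 255], [30, 1, 255]], [[30, 1, 255], [30, 1, 255], [30, 1, 255], [30, 1, 255], [30, 1, 255], [30, 1, 255], [30, 1, 255], [30, 1, 255]], [[30, 1, 255], [30, 1, 255], [19, 14, 254], [15, 111, 245], [17, 109, 250], [18, 88, 251], [30, 1, 255], [30, 1, 255]], [[30, 1, 255], [30, 1, 255], [16, 107, 245], [15, 111, 245], [16, 108, 249], [17, 110, 248], [18, 98, 251], [0, 0, 255]], [[14, 19, 225], [14, 106, 240], [15, 113, 245], [15, 110, 246], [16, 110, 249], [17, 111, 249], [16, 109, 251], [0, 0, 255]], [[15, 28, 203], [14, 107, 244], [15, 110, 244], [16, 107, 249], [17, 109, 249], [17, 106, 250], [17, 110, 249], [30, 1, 255]], [[15, 25, 202], [15, 111, 246], [16, 108, 245], [17, 111, 249], [16, 107, 249], [18, 106, 251], [17, 108, 248], [30, 1, 255]], [[14, 28, 204], [15, 106, 241], [15, 110, 244], [16, 108, 249], [16, 109, 249], [17, 108, 251], [17, 110, 249], [30, 1, 255]], [[14, 26, 205], [14, 52, 172], [16, 110, 247], [17, 107, 250], [17, 108, 251], [18, 106, 251], [17, 112, 249], [0, 0, 255]]]
```

Request:
drive_tool(
  moves=[
    {"x": 605, "y": -433, "z": 0, "rz": -1.37, "fingers": -1},
    {"x": 605, "y": -433, "z": 0, "rz": -1.37, "fingers": -1},
    {"x": 605, "y": -433, "z": 0, "rz": -1.37, "fingers": -1},
    {"x": 605, "y": -433, "z": 0, "rz": -1.37, "fingers": -1},
    {"x": 605, "y": -433, "z": 0, "rz": -1.37, "fingers": -1},
    {"x": 605, "y": -433, "z": 0, "rz": -1.37, "fingers": -1},
    {"x": 605, "y": -433, "z": 0, "rz": -1.37, "fingers": -1},
    {"x": 605, "y": -433, "z": 0, "rz": -1.37, "fingers": -1},
    {"x": 605, "y": -433, "z": 0, "rz": -1.37, "fingers": -1},
    {"x": 605, "y": -433, "z": 0, "rz": -1.37, "fingers": -1},
    {"x": 605, "y": -433, "z": 0, "rz": -1.37, "fingers": -1},
    {"x": 605, "y": -433, "z": 0, "rz": -1.37, "fingers": -1},
    {"x": 605, "y": -433, "z": 0, "rz": -1.37, "fingers": -1},
    {"x": 605, "y": -433, "z": 0, "rz": -1.37, "fingers": -1},
    {"x": 605, "y": -433, "z": 0, "rz": -1.37, "fingers": -1},
    {"x": 605, "y": -433, "z": 0, "rz": -1.37, "fingers": -1},
    {"x": 605, "y": -433, "z": 0, "rz": -1.37, "fingers": -1},
    {"x": 605, "y": -433, "z": 0, "rz": -1.37, "fingers": -1},
  ],
)

```text
invalid input at $.moves[0]: expected keys x, y, z, rx, ry, rz, fingers
```

Request:
drive_tool(
  moves=[
    {"x": 605, "y": -433, "z": 0, "rx": 0, "ry": 0, "rz": -1.37, "fingers": -1},
    {"x": 605, "y": -433, "z": 0, "rx": 0, "ry": 0, "rz": -1.37, "fingers": -1},
    {"x": 605, "y": -433, "z": 0, "rx": 0, "ry": 0, "rz": -1.37, "fingers": -1},
    {"x": 605, "y": -433, "z": 0, "rx": 0, "ry": 0, "rz": -1.37, "fingers": -1},
    {"x": 605, "y": -433, "z": 0, "rx": 0, "ry": 0, "rz": -1.37, "fingers": -1},
    {"x": 605, "y": -433, "z": 0, "rx": 0, "ry": 0, "rz": -1.37, "fingers": -1},
    {"x": 605, "y": -433, "z": 0, "rx": 0, "ry": 0, "rz": -1.37, "fingers": -1},
    {"x": 605, "y": -433, "z": 0, "rx": 0, "ry": 0, "rz": -1.37, "fingers": -1},
    {"x": 605, "y": -433, "z": 0, "rx": 0, "ry": 0, "rz": -1.37, "fingers": -1},
    {"x": 605, "y": -433, "z": 0, "rx": 0, "ry": 0, "rz": -1.37, "fingers": -1},
    {"x": 605, "y": -433, "z": 0, "rx": 0, "ry": 0, "rz": -1.37, "fingers": -1},
    {"x": 605, "y": -433, "z": 0, "rx": 0, "ry": 0, "rz": -1.37, "fingers": -1},
    {"x": 605, "y": -433, "z": 0, "rx": 0, "ry": 0, "rz": -1.37, "fingers": -1},
    {"x": 605, "y": -433, "z": 0, "rx": 0, "ry": 0, "rz": -1.37, "fingers": -1},
    {"x": 605, "y": -433, "z": 0, "rx": 0, "ry": 0, "rz": -1.37, "fingers": -1},
    {"x": 605, "y": -433, "z": 0, "rx": 0, "ry": 0, "rz": -1.37, "fingers": -1},
  ],
)

```text
time_s: 2.2
tool_pos: [0.6412, -0.0408, 0.203]
tool_rot: [180.0, 0.1, 94.6]
force: [-0.1, 0.9, 1.2]
grip_width: 0.087
grasp_force: 0.0
```

```bash
sed -i 's/(8,110,178)/(8,65,178)/' h.py; python3 - <<'E'
from h import *
from cell import sensors,vision
import pickle
o=sensors.get_obs();print(stat(o),o["time_s"])
c=pickle.load(open("a.pkl","rb"))["top"]
class V:
    def read_camera(s,n):return c
print(look(V())[1])
w=vision.read_camera("wrist");cv2.imwrite("pics/c_w.png",w["image"][...,::-1]);pickle.dump(w,open("w1.pkl","wb"))
E
```

```text
(array([-16.5, -88.2, 203. ]), array([1.7999e+02, 6.0000e-02, 9.4610e+01])) 2.2
[([61.2, -18.3, 90.0], 1705), ([-25.4, -77.5, 102.0], 481), ([-103.1, 3.5, 90.0], 1702), ([-91.6, 336.4, 90.0], 525), ([-143.3, -417.4, 90.0], 515), ([-223.2, -314.3, 90.0], 543), ([-207.6, 277.6, 90.0], 564)]
```

View pics/c_w.png

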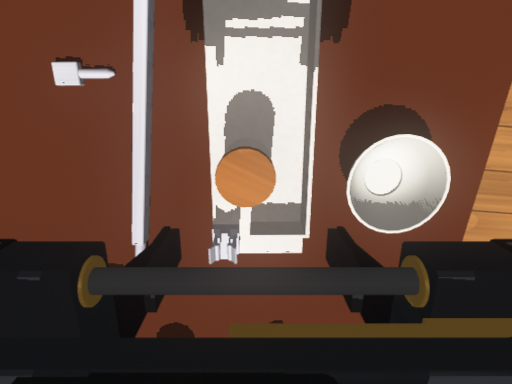

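The wrist view shows the jar lid at (246,177), the clip at (225,245), the bar along column 143 and the pin at (85,73).

```bash
sed -i 's/def lids(c,lo=60)/def lids(c,lo=250,hi=900)/; s/<2500/<hi/' h.py; python3 - <<'E'
from h import *
from cell import sensors
import pickle
o=sensors.get_obs()
w=pickle.load(open("w1.pkl","rb"))
for u,a in lids(w,1500,5000): print(u,a,rk(atz(w,u,.102)))
c=pickle.load(open("a.pkl","rb"))
for u,a in lids(w,1500,5000):
  for v,b in lids(c["top"]):
    X,e=tri([(w,u),(c["top"],v)])
    if e<.006: print(rk(X),e)
E
```

```text
[244.90556369 177.89824305] 2732 [-24.  -78.9 102. ]
[-24.6 -78.2 101.4] 0.0009823156858868465
```

Request:
drive_tool(
  moves=[
    {"x": 10, "y": -8, "z": 50, "rx": 0, "ry": 0, "rz": -0.002, "fingers": -1},
    {"x": 10, "y": -8, "z": 100, "rx": 0, "ry": 0, "rz": -0.002, "fingers": -1},
    {"x": 10, "y": -8, "z": 125, "rx": 0, "ry": 0, "rz": -0.002, "fingers": -1},
    {"x": 10, "y": -8, "z": 125, "rx": 0, "ry": 0, "rz": -0.002, "fingers": -1},
    {"x": 10, "y": -8, "z": 125, "rx": 0, "ry": 0, "rz": -0.002, "fingers": 1},
    {"x": 10, "y": -8, "z": 125, "rx": 0, "ry": 0, "rz": -0.002, "fingers": 1},
    {"x": 10, "y": -8, "z": 125, "rx": 0, "ry": 0, "rz": -0.002, "fingers": 1},
    {"x": 10, "y": -8, "z": 125, "rx": 0, "ry": 0, "rz": -0.002, "fingers": 1},
  ],
  force=20,
)

```text
time_s: 3.25
tool_pos: [0.633, -0.0297, 0.0786]
tool_rot: [180.0, 0.0, 94.9]
force: [-1.2, -0.6, 2.8]
grip_width: 0.0588
grasp_force: 20.0
```

Request:
drive_tool(
  moves=[
    {"x": 0, "y": 0, "z": -10, "rx": 0, "ry": 0, "rz": 0, "fingers": 1},
    {"x": 50, "y": 10, "z": -12, "rx": 0, "ry": 0, "rz": 0, "fingers": 1},
    {"x": 100, "y": 20, "z": -12, "rx": 0, "ry": 0, "rz": 0, "fingers": 1},
    {"x": 150, "y": 30, "z": -12, "rx": 0, "ry": 0, "rz": 0, "fingers": 1},
    {"x": 190, "y": 34, "z": -12, "rx": 0, "ry": 0, "rz": 0, "fingers": 1},
    {"x": 202, "y": 35, "z": -10, "rx": 0, "ry": 0, "rz": 0, "fingers": 1},
    {"x": 202, "y": 35, "z": -4, "rx": 0, "ry": 0, "rz": 0, "fingers": 1},
    {"x": 202, "y": 35, "z": 0, "rx": 0, "ry": 0, "rz": 0, "fingers": 1},
    {"x": 202, "y": 35, "z": 0, "rx": 0, "ry": 0, "rz": 0, "fingers": 1},
    {"x": 204, "y": 38, "z": 0, "rx": 0, "ry": 0, "rz": 0, "fingers": 1},
    {"x": 206, "y": 40, "z": 0, "rx": 0, "ry": 0, "rz": 0, "fingers": 1},
    {"x": 206, "y": 40, "z": 0, "rx": 0, "ry": 0, "rz": 0, "fingers": 1},
  ],
  force=20,
)

```text
time_s: 4.75
tool_pos: [0.6537, 0.1743, 0.08]
tool_rot: [-179.7, 0.3, 94.6]
force: [-9.1, -4.6, 14.6]
grip_width: 0.0586
grasp_force: 20.3
```

Request:
drive_tool(
  moves=[
    {"x": 0, "y": 0, "z": -1.5, "rx": 0, "ry": 0, "rz": 0, "fingers": 1},
    {"x": 2, "y": 0, "z": -1.5, "rx": 0, "ry": 0, "rz": 0, "fingers": 1},
    {"x": 4, "y": 0, "z": -1.5, "rx": 0, "ry": 0, "rz": 0, "fingers": 1},
    {"x": 4, "y": 0, "z": -1.5, "rx": 0, "ry": 0, "rz": 0, "fingers": 1},
  ],
  force=20,
)

```text
time_s: 5.25
tool_pos: [0.6548, 0.1793, 0.0809]
tool_rot: [-179.9, 0.2, 94.7]
force: [-5.6, -2.3, 9.5]
grip_width: 0.059
grasp_force: 20.2
```

```bash
cat > s.py <<'E'
from h import *
from cell import sensors,vision
o=sensors.get_obs();print("tool",stat(o),o["time_s"],np.round(Ro.from_euler('z',-YAW,degrees=True).apply(o["force"]),1),o["grip_width"])
c,r=look(vision);print(r)
E
cat > w.py <<'E'
from h import *
from cell import vision
w=vision.read_camera("wrist")
for u,a in lids(w,1200,5000): print("wrist",u.round(1),a,rk(atz(w,u,.102)),rk(atz(w,u,.09)))
E
python3 s.py; python3 w.py
```

```text
tool (array([ 15.3, 130. ,  80.9]), array([-179.92,    0.22,   94.68])) 5.25 [-5.7 -1.8  9.5] 0.05903146475786734
[([-143.4, -417.6, 90.0], 518), ([-223.1, -314.4, 90.0], 546)]
wrist [252.9 242. ] 4676 [ 15.6 130.6 102. ] [ 15.6 124.7  90. ]
```

Request:
drive_tool(
  moves=[
    {"x": 1.5, "y": 0, "z": -1, "rx": 0, "ry": 0, "rz": 0, "fingers": 1},
    {"x": 3, "y": 1, "z": -1, "rx": 0, "ry": 0, "rz": 0, "fingers": 1},
    {"x": 3, "y": 1, "z": -1, "rx": 0, "ry": 0, "rz": 0, "fingers": 1},
  ],
  force=20,
)

```text
time_s: 5.72
tool_pos: [0.655, 0.1824, 0.0813]
tool_rot: [-179.9, 0.2, 94.7]
force: [-4.4, -3.2, 7.5]
grip_width: 0.0591
grasp_force: 20.2
```

```bash
python3 s.py; python3 w.py
```

```text
tool (array([ 15.8, 133. ,  81.3]), array([-179.85,    0.21,   94.68])) 5.725 [-4.6 -2.8  7.5] 0.05909346276280385
[([-143.3, -417.5, 90.0], 516), ([-223.1, -314.3, 90.0], 544)]
wrist [252.9 241.7] 4761 [ 16.1 133.6 102. ] [ 16.1 127.7  90. ]
```

Request:
drive_tool(
  moves=[
    {"x": 1.5, "y": 0, "z": -0.5, "rx": 0, "ry": 0, "rz": 0, "fingers": 1},
    {"x": 3, "y": 1, "z": -0.5, "rx": 0, "ry": 0, "rz": 0, "fingers": 1},
    {"x": 3, "y": 1, "z": -0.5, "rx": 0, "ry": 0, "rz": 0, "fingers": 1},
  ],
  force=20,
)

```text
time_s: 6.2
tool_pos: [0.6554, 0.1856, 0.0817]
tool_rot: [-179.8, 0.2, 94.7]
force: [-6.1, -3.2, 9.6]
grip_width: 0.0589
grasp_force: 20.3
```

```bash
python3 s.py; python3 - <<'E'
from h import *
from cell import vision
import pickle
w=vision.read_camera("wrist");pickle.dump(w,open("w2.pkl","wb"));cv2.imwrite("pics/d.png",w["image"][...,::-1])
for u,a in lids(w,1200,5000): print("wrist",u.round(1),a,rk(atz(w,u,.102)))
E
```

```text
tool (array([ 16.4, 136.2,  81.7]), array([-179.81,    0.21,   94.69])) 6.2 [-6.4 -2.7  9.6] 0.05894428474811612
[([-143.4, -417.5, 90.0], 516), ([-223.1, -314.4, 90.0], 546)]
wrist [252.8 241. ] 4895 [ 16.7 137.1 102. ]
```

View pics/d.png

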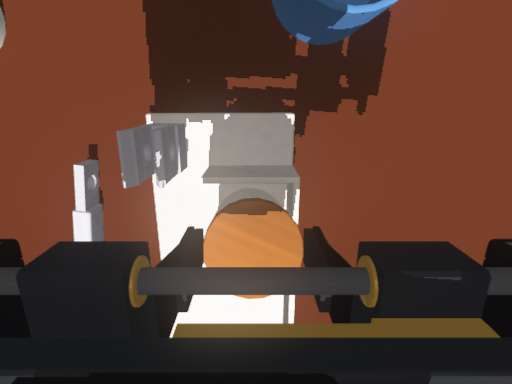

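```bash
python3 - <<'E'
from h import *
import pickle
w=pickle.load(open("w2.pkl","rb"))
for n,uv,z in(("deck fl",(148,114),.012),("deck rl",(294,114),.012),("wall out",(250,167),.054),("wall in",(250,180),.054),("wall out0",(210,167),.054),("wallcorner",(298,180),.054)): print(n,rk(atz(w,uv,z)))
print(rk(-np.array(w["R"]).T@w["t"]))
E
```

```text
deck fl [-68.8 206.5  12. ]
deck rl [ 49.8 206.4  12. ]
wall out [ 14.5 171.6  54. ]
wall in [ 14.5 162.   54. ]
wall out0 [-14.  171.6  54. ]
wallcorner [ 49.1 162.   54. ]
[ 17.4 216.2 263.6]
```

Request:
drive_tool(
  moves=[
    {"x": -5, "y": 0, "z": 0, "rx": 0, "ry": 0, "rz": 0, "fingers": 1},
    {"x": -7, "y": -1, "z": 1, "rx": 0, "ry": 0, "rz": 0, "fingers": 1},
    {"x": -7, "y": -1, "z": 2.5, "rx": 0, "ry": 0, "rz": 0, "fingers": 1},
    {"x": -7, "y": -1, "z": 2.5, "rx": 0, "ry": 0, "rz": 0, "fingers": 1},
    {"x": -7, "y": -1, "z": 2.5, "rx": 0, "ry": 0, "rz": 0, "fingers": -1},
    {"x": -7, "y": -1, "z": 2.5, "rx": 0, "ry": 0, "rz": 0, "fingers": -1},
    {"x": -7, "y": -1, "z": 2.5, "rx": 0, "ry": 0, "rz": 0, "fingers": -1},
    {"x": -7, "y": -1, "z": -60, "rx": 0, "ry": 0, "rz": 0, "fingers": -1},
    {"x": -7, "y": -1, "z": -118, "rx": 0, "ry": 0, "rz": 0, "fingers": -1},
    {"x": -67, "y": -1, "z": -118, "rx": 0, "ry": 0, "rz": 0, "fingers": -1},
    {"x": -97, "y": -1, "z": -118, "rx": 0, "ry": 0, "rz": 0, "fingers": -1},
    {"x": -97, "y": -1, "z": -118, "rx": 0, "ry": 0, "rz": 0, "fingers": -1},
  ],
  force=20,
)

```text
time_s: 7.8
tool_pos: [0.6645, 0.0875, 0.1982]
tool_rot: [180.0, 0.1, 94.5]
force: [-0.4, 0.7, -1.3]
grip_width: 0.0866
grasp_force: 0.0
```

```bash
python3 s.py; python3 - <<'E'
from h import *
from cell import vision
import pickle
w=vision.read_camera("wrist");pickle.dump(w,open("w3.pkl","wb"));cv2.imwrite("pics/e.png",cv2.resize(w["image"],(768,576))[...,::-1])
for u,a in lids(w,600,5000): print("wrist",u.round(1),a,rk(atz(w,u,.102)))
E
```

```text
tool (array([ 17.4,  37.7, 198.2]), array([1.7999e+02, 1.3000e-01, 9.4500e+01])) 7.8 [-0.4  0.7 -1.3] 0.08657492562914015
[([-143.6, -417.8, 90.0], 527), ([-223.2, -314.5, 90.0], 549)]
wrist [248.2 113. ] 2877 [ 13.1 111.5 102. ]
wrist [495.8 140.2] 1269 [241.1  87.2 102. ]
wrist [489.  183.2] 1803 [244.2  46.2 102. ]
wrist [477.8 232.8] 685 [244.7  -5.7 102. ]
```

View pics/e.png

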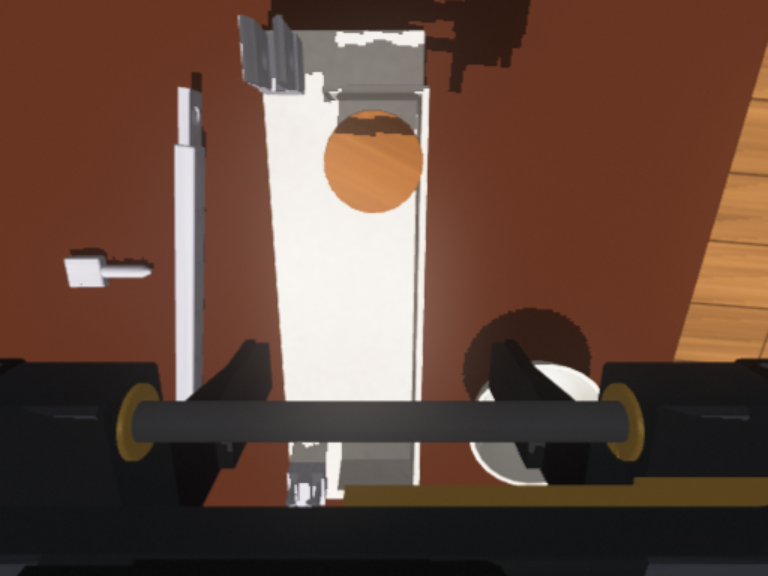

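```bash
python3 - <<'E'
from h import *
import pickle
w=pickle.load(open("w3.pkl","rb"))
s=lambda u:((u[0]+.5)/1.5-.5,(u[1]+.5)/1.5-.5)
for n,uv,z in(("lid",(374,161),.102),("deck rl",(425,30),.012),("wall out corner",(429,88),.054),("wall in?",(370,97),.054),("w out",(370,91),.054),("deck front",(265,95),.012),("deck front2",(287,395),.012),("rear wall out",(422,380),.054),("rear wall in",(415,380),.054)): print(n,rk(atz(w,s(uv),z)))
print("proj wall", [((proj(w,wd(q))[0]+.5)*1.5-.5).round(1).tolist() for q in([15,160,54],[15,165,54],[15,160,12],[15,208,12])])
print(rk(-np.array(w["R"]).T@w["t"]))
E
```

```text
lid [ 13.9 116.5 102. ]
deck rl [ 50.3 206.9  12. ]
wall out corner [ 50.2 162.7  54. ]
wall in? [ 10.8 157.1  54. ]
w out [ 10.8 160.8  54. ]
deck front [-69.5 163.2  12. ]
deck front2 [-68.2 -92.   12. ]
rear wall out [ 51.4 -54.2  54. ]
rear wall in [ 45.8 -54.2  54. ]
proj wall [[376.2, 92.3], [376.2, 84.2], [376.7, 99.6], [376.5, 28.3]]
[ 17.4 120.4 380.6]
```

Request:
drive_tool(
  moves=[
    {"x": 30, "y": -2, "z": 40, "rx": 0, "ry": 0, "rz": -0.003, "fingers": 1},
    {"x": 30, "y": -2, "z": 60, "rx": 0, "ry": 0, "rz": -0.003, "fingers": 1},
    {"x": 30, "y": -2, "z": 60, "rx": 0, "ry": 0, "rz": -0.003, "fingers": 1},
    {"x": 30, "y": -2, "z": 60, "rx": 0, "ry": 0, "rz": -0.003, "fingers": 1},
    {"x": 30, "y": -2, "z": 60, "rx": 0, "ry": 0, "rz": -0.003, "fingers": 1},
    {"x": 30, "y": -2, "z": 110, "rx": 0, "ry": 0, "rz": -0.003, "fingers": 1},
    {"x": 30, "y": -2, "z": 148, "rx": 0, "ry": 0, "rz": -0.003, "fingers": 1},
    {"x": 30, "y": -2, "z": 148, "rx": 0, "ry": 0, "rz": -0.003, "fingers": 1},
    {"x": 36, "y": -2, "z": 148, "rx": 0, "ry": 0, "rz": -0.003, "fingers": 1},
    {"x": 41, "y": -2, "z": 148, "rx": 0, "ry": 0, "rz": -0.003, "fingers": 1},
    {"x": 45, "y": -2, "z": 148, "rx": 0, "ry": 0, "rz": -0.003, "fingers": 1},
    {"x": 49, "y": -2, "z": 148, "rx": 0, "ry": 0, "rz": -0.003, "fingers": 1},
    {"x": 51, "y": -2, "z": 148, "rx": 0, "ry": 0, "rz": -0.003, "fingers": 1},
    {"x": 52, "y": -2, "z": 148, "rx": 0, "ry": 0, "rz": -0.003, "fingers": 1},
    {"x": 52, "y": -2, "z": 148, "rx": 0, "ry": 0, "rz": -0.003, "fingers": 1},
  ],
)

```text
time_s: 9.78
tool_pos: [0.66, 0.139, 0.0548]
tool_rot: [179.7, 0.4, 94.8]
force: [-2.0, -10.5, 11.8]
grip_width: 0.0002
grasp_force: 6.3
```

```bash
sed -i 's/^RK=.*/RK=np.array([.65044,.04681]);YAW=4.738/' h.py; python3 s.py; python3 w.py
```

```text
tool (array([17.1, 91.1, 54.8]), array([179.73,   0.42,  94.84])) 9.775 [ -2.9 -10.3  11.8] 0.00020533984724347836
[([-143.6, -416.2, 90.0], 528), ([-223.3, -312.8, 90.0], 550)]
```

Request:
drive_tool(
  moves=[
    {"x": -3, "y": 0, "z": -5, "rx": 0, "ry": 0, "rz": 0, "fingers": 1},
    {"x": -10, "y": 0, "z": -5, "rx": 0, "ry": 0, "rz": 0, "fingers": 1},
    {"x": -12, "y": 0, "z": -60, "rx": 0, "ry": 0, "rz": 0, "fingers": 1},
    {"x": -20, "y": 0, "z": -120, "rx": 0, "ry": 0, "rz": 0, "fingers": -1},
    {"x": -54, "y": 0, "z": -148, "rx": 0, "ry": 0, "rz": 0, "fingers": -1},
    {"x": -54, "y": 0, "z": -148, "rx": 0, "ry": 0, "rz": 0, "fingers": -1},
    {"x": -54, "y": 0, "z": -148, "rx": 0, "ry": 0, "rz": 0, "fingers": -1},
  ],
)

```text
time_s: 10.75
tool_pos: [0.6612, 0.0913, 0.1978]
tool_rot: [-179.9, -0.1, 95.1]
force: [-0.9, 1.2, -0.2]
grip_width: 0.0327
grasp_force: 0.0
```

```bash
python3 s.py; python3 - <<'E'
from h import *
from cell import vision,sensors
import pickle
w=vision.read_camera("wrist");pickle.dump(w,open("w4.pkl","wb"));cv2.imwrite("pics/f.png",cv2.resize(w["image"],(768,576))[...,::-1])
g=w["image"]
hsv=cv2.cvtColor(g,cv2.COLOR_RGB2HSV);m=cv2.inRange(hsv,(8,110,60),(22,255,255));m[:, :200]=0;m[:,300:]=0;m[180:]=0
k=[c for c in cv2.findContours(m,0,1)[0]];k=max(k,key=cv2.contourArea);(x,y),r=cv2.minEnclosingCircle(k);print(x,y,r,rk(atz(w,(x,y),.102)))
o=sensors.get_obs()
print(go(o,wd([-91.6,338,200]),94.738), go(o,wd([-207.5,279.5,200]),94.738))
E
```

```text
tool (array([ 14.4,  43.5, 197.8]), array([-1.7993e+02, -7.0000e-02,  9.5090e+01])) 10.75 [-0.8  1.2 -0.2] 0.03267719137875966
[([-143.6, -416.2, 90.0], 529), ([-223.3, -312.8, 90.0], 552)]
253.5 108.0 34.296600341796875 [ 14.  118.9 102. ]
(array([ 294.7, -103.3,   -2.3]), array([-0.003, -0.001,  0.008])) (array([ 237.1, -219.6,   -2.1]), array([-0.003, -0.001,  0.008]))
```

View pics/f.png

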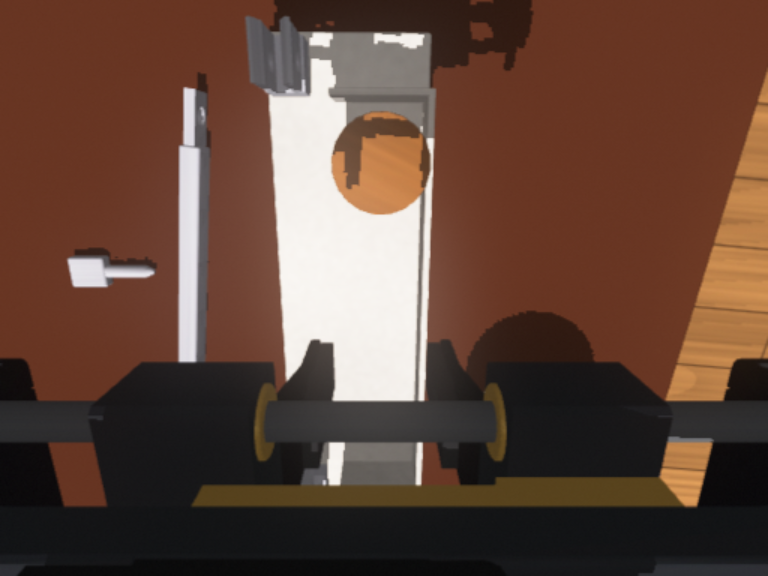

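Request:
drive_tool(
  moves=[
    {"x": 60, "y": 0, "z": 20, "rx": 0, "ry": 0, "rz": 0.006, "fingers": -1},
    {"x": 75, "y": 0, "z": 40, "rx": 0, "ry": 0, "rz": 0.006, "fingers": -1},
    {"x": 75.4, "y": -0.4, "z": 80, "rx": 0, "ry": 0, "rz": 0.006, "fingers": -1},
    {"x": 75.4, "y": -0.4, "z": 118, "rx": 0, "ry": 0, "rz": 0.006, "fingers": -1},
    {"x": 75.4, "y": -0.4, "z": 120, "rx": 0, "ry": 0, "rz": 0.006, "fingers": -1},
    {"x": 75.4, "y": -0.4, "z": 120, "rx": 0, "ry": 0, "rz": 0.006, "fingers": 1},
    {"x": 75.4, "y": -0.4, "z": 120, "rx": 0, "ry": 0, "rz": 0.006, "fingers": 1},
    {"x": 75.4, "y": -0.4, "z": 120, "rx": 0, "ry": 0, "rz": 0.006, "fingers": 1},
    {"x": 75.4, "y": -0.4, "z": 120, "rx": 0, "ry": 0, "rz": 0.006, "fingers": 1},
  ],
  force=20,
)

```text
time_s: 11.98
tool_pos: [0.6551, 0.1655, 0.0799]
tool_rot: [179.9, -0.0, 94.7]
force: [-0.9, -0.2, 3.9]
grip_width: 0.0584
grasp_force: 20.0
```

```bash
cat > w.py <<'E'
from h import *
from cell import vision,sensors
w=vision.read_camera("wrist")
o=sensors.get_obs();print("tool",stat(o),o["time_s"],np.round(Ro.from_euler('z',-YAW,degrees=True).apply(o["force"]),1),np.round(o["grip_width"],4))
hsv=cv2.cvtColor(w["image"],cv2.COLOR_RGB2HSV);m=cv2.inRange(hsv,(8,110,60),(22,255,255));m[:,:195]=0;m[:,310:]=0
# lid outline above the gripper bar: circle fit to top-arc pixels (world plane at lid height)
H=float(o["tool_pos"][2])+.0238 if o["grip_width"]<.07 else .102
pts=[]
for u in range(205,301,3):
    v=np.where(m[:,u])[0]
    v=[a for a in v if a+6<384 and m[a:a+6,u].all()]
    if v: pts.append(atz(w,(u,v[0]-.5),H)[:2])
P=np.array(pts)
f=lambda p:np.hypot(*(P-p[:2]).T)-.03
s=least_squares(f,[P[:,0].mean(),P[:,1].mean()-.02],loss='soft_l1',f_scale=.0005)
print("lid",rk(np.r_[s.x,H]),len(P),np.abs(s.fun).mean().round(4))
E
python3 w.py; python3 s.py
```

```text
tool (array([ 14.4, 117.9,  79.9]), array([1.7994e+02, 1.0000e-02, 9.4700e+01])) 12.025 [-2.   0.3  3.7] 0.0585
lid [ 16.5 120.9 103.7] 32 0.0077
tool (array([ 14.4, 117.9,  79.9]), array([1.7994e+02, 1.0000e-02, 9.4700e+01])) 12.025 [-2.   0.3  3.7] 0.058503688574007416
[([-143.5, -415.9, 90.0], 520), ([-223.2, -312.7, 90.0], 548)]
```

Request:
drive_tool(
  moves=[
    {"x": 0, "y": 0, "z": -5, "rx": 0, "ry": 0, "rz": 0, "fingers": 1},
    {"x": 5, "y": 0.3, "z": -6, "rx": 0, "ry": 0, "rz": 0, "fingers": 1},
    {"x": 10.3, "y": 0.5, "z": -6, "rx": 0, "ry": 0, "rz": 0, "fingers": 1},
    {"x": 10.3, "y": 0.5, "z": -6, "rx": 0, "ry": 0, "rz": 0, "fingers": 1},
    {"x": 10.3, "y": 0.5, "z": -6, "rx": 0, "ry": 0, "rz": 0, "fingers": 1},
  ],
)

```text
time_s: 12.7
tool_pos: [0.6543, 0.1756, 0.0844]
tool_rot: [-180.0, 0.0, 94.7]
force: [0.6, 0.4, -1.9]
grip_width: 0.0584
grasp_force: 20.0
```

```bash
python3 - <<'E'
from h import *
from cell import vision,sensors
w=vision.read_camera("wrist")
o=sensors.get_obs();print("tool",stat(o),np.round(o["force"],1))
cv2.imwrite("pics/g.png",cv2.resize(w["image"][100:320,130:380],(750,660))[:600,:,::-1])
h=cv2.cvtColor(w["image"],cv2.COLOR_RGB2HSV);print(h[170:300:5,250].tolist())
E
```

```text
tool (array([ 14.5, 127.8,  84.5]), array([-1.7998e+02,  2.0000e-02,  9.4700e+01])) [ 0.5  0.8 -3.1]
[[20, 23, 132], [17, 26, 135], [16, 25, 135], [18, 25, 134], [13, 97, 108], [13, 128, 100], [14, 160, 214], [12, 137, 106], [13, 140, 106], [13, 141, 105], [14, 164, 196], [14, 164, 211], [14, 164, 221], [14, 166, 223], [14, 165, 218], [15, 166, 224], [14, 165, 224], [14, 164, 225], [14, 163, 227], [15, 161, 228], [11, 55, 79], [12, 47, 82], [10, 37, 83], [12, 39, 86], [13, 36, 84], [19, 8, 246]]
```

View pics/g.png

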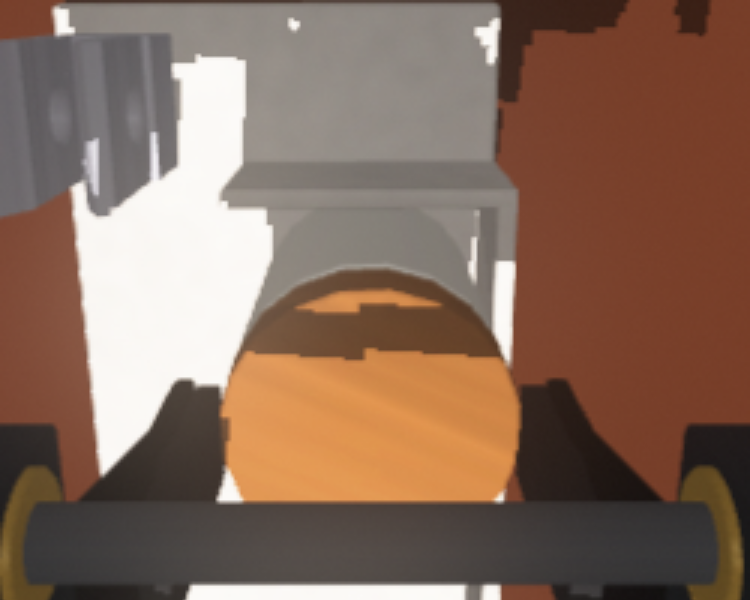

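Request:
drive_tool(
  moves=[
    {"x": 0.5, "y": 0.3, "z": 3, "rx": 0, "ry": 0, "rz": 0, "fingers": 1},
    {"x": 0.5, "y": 0.3, "z": 5, "rx": 0, "ry": 0, "rz": 0, "fingers": 1},
    {"x": 0.5, "y": 0.3, "z": 5, "rx": 0, "ry": 0, "rz": 0, "fingers": 1},
    {"x": 0.5, "y": 0.3, "z": 5, "rx": 0, "ry": 0, "rz": 0, "fingers": -1},
    {"x": 0.5, "y": 0.3, "z": 5, "rx": 0, "ry": 0, "rz": 0, "fingers": -1},
    {"x": 0.5, "y": 0.3, "z": 5, "rx": 0, "ry": 0, "rz": 0, "fingers": -1},
    {"x": 0.5, "y": 0.3, "z": 5, "rx": 0, "ry": 0, "rz": 0, "fingers": -1},
    {"x": 0.5, "y": 0, "z": -50, "rx": 0, "ry": 0, "rz": 0, "fingers": -1},
    {"x": 0, "y": 0, "z": -110, "rx": 0, "ry": 0, "rz": 0, "fingers": -1},
    {"x": -50, "y": 0, "z": -116, "rx": 0, "ry": 0, "rz": 0, "fingers": -1},
    {"x": -80, "y": 0, "z": -116, "rx": 0, "ry": 0, "rz": 0, "fingers": -1},
    {"x": -80, "y": 0, "z": -116, "rx": 0, "ry": 0, "rz": 0, "fingers": -1},
  ],
)

```text
time_s: 14.25
tool_pos: [0.6619, 0.0913, 0.2007]
tool_rot: [180.0, 0.1, 94.3]
force: [0.9, 1.4, -0.3]
grip_width: 0.0868
grasp_force: 0.0
```

```bash
cat > w.py <<'E'
from h import *
from cell import vision,sensors
def lidfit(w,q,H,R=.030,verbose=0):
    """refine lid centre near rack-frame guess q (mm): colour-distance edges along radial rays"""
    c0=wd([q[0],q[1],H*1000]);hsv=cv2.cvtColor(w["image"],cv2.COLOR_RGB2HSV).astype(int)
    m=((abs(hsv[...,0]-14)<=3)&(hsv[...,1]>80)&(hsv[...,2]>85)).astype(np.uint8)
    t=np.linspace(0,2*np.pi,120,endpoint=False)
    Y,X=np.mgrid[0:384,0:512]
    def ov(p,r): 
        e=cv2.convexHull(proj(w,np.c_[p[0]+r*np.cos(t),p[1]+r*np.sin(t),0*t+H]).astype(np.float32).reshape(-1,1,2))
        k=np.zeros_like(m);cv2.fillConvexPoly(k,np.round(e*16).astype(np.int32),1,shift=4);return k
    best=None
    for st in(.004,.0015,.0005):
        b=best[1] if best else c0[:2]
        L=[]
        for i in range(-5,6):
            for j in range(-5,6):
                p=b+np.array([i,j])*st;k=ov(p,R);k2=ov(p,R+.004)-k
                L.append((int((m&k).sum())-int((m&k2).sum()),p))
        best=max(L,key=lambda a:a[0])
        ps=[p for s,p in L if s>=best[0]];best=(best[0],np.mean(ps,axis=0))
    return rk(np.r_[best[1],H]),best[0]/ov(best[1],R).sum()
if __name__=="__main__":
    import sys
    w=vision.read_camera("wrist")
    o=sensors.get_obs();print("tool",stat(o),o["time_s"],np.round(o["grip_width"],4))
    for a in sys.argv[1:]:
        x,y,H=map(float,a.split(","));print("lid",lidfit(w,(x,y),H/1000))
E
python3 w.py 15,128,102; python3 - <<'E'
from h import *
from cell import sensors
o=sensors.get_obs()
print(go(o,wd([-91.6,338,200]),94.738), go(o,wd([-207.5,279.5,200]),94.738))
E
```

```text
tool (array([ 14.7,  46.4, 200.7]), array([1.800e+02, 2.000e-02, 9.453e+01])) 14.3 0.087
lid (array([ 14.6, 128.7, 102. ]), np.float64(0.9367415440227214))
(array([ 291.2, -107.4,    0.6]), array([ 0.   ,  0.   , -0.004])) (array([ 232.3, -223.1,    0.6]), array([ 0.   ,  0.   , -0.004]))
```

Request:
drive_tool(
  moves=[
    {"x": 60, "y": -30, "z": 0, "rx": 0, "ry": 0, "rz": -0.004, "fingers": -1},
    {"x": 120, "y": -60, "z": 0, "rx": 0, "ry": 0, "rz": -0.004, "fingers": -1},
    {"x": 175, "y": -90, "z": 0, "rx": 0, "ry": 0, "rz": -0.004, "fingers": -1},
    {"x": 211, "y": -107, "z": 0, "rx": 0, "ry": 0, "rz": -0.004, "fingers": -1},
    {"x": 211, "y": -107, "z": 0, "rx": 0, "ry": 0, "rz": -0.004, "fingers": -1},
    {"x": 211, "y": -107, "z": 0, "rx": 0, "ry": 0, "rz": -0.004, "fingers": -1},
  ],
)

```text
time_s: 15.05
tool_pos: [0.5366, 0.2982, 0.2006]
tool_rot: [180.0, 0.0, 95.0]
force: [0.5, -1.1, 0.3]
grip_width: 0.0871
grasp_force: 0.0
```

```bash
python3 w.py -91,338,90 -207,279,90; python3 s.py
```

```text
tool (array([-92. , 258.8, 200.5]), array([-1.800e+02,  3.000e-02,  9.491e+01])) 15.1 0.0872
lid (array([-91. , 338.5,  90. ]), np.float64(0.9681217690982195))
lid (array([-204.9,  280.3,   90. ]), np.float64(0.9485344239945467))
tool (array([-92. , 258.8, 200.5]), array([-1.800e+02,  3.000e-02,  9.491e+01])) 15.1 [ 0.6 -0.6  0.5] 0.08718036310773515
[([13.6, 129.4, 102.0], 490), ([-143.2, -415.8, 90.0], 498), ([-222.9, -312.4, 90.0], 522), ([-207.5, 279.5, 90.0], 541)]
```

Request:
drive_tool(
  moves=[
    {"x": 50, "y": 0.5, "z": 10, "rx": 0, "ry": 0, "rz": 0.003, "fingers": -1},
    {"x": 79.7, "y": 1, "z": 30, "rx": 0, "ry": 0, "rz": 0.003, "fingers": -1},
    {"x": 79.7, "y": 1, "z": 80, "rx": 0, "ry": 0, "rz": 0.003, "fingers": -1},
    {"x": 79.7, "y": 1, "z": 130, "rx": 0, "ry": 0, "rz": 0.003, "fingers": -1},
    {"x": 79.7, "y": 1, "z": 134, "rx": 0, "ry": 0, "rz": 0.003, "fingers": -1},
    {"x": 79.7, "y": 1, "z": 134, "rx": 0, "ry": 0, "rz": 0.003, "fingers": 1},
    {"x": 79.7, "y": 1, "z": 134, "rx": 0, "ry": 0, "rz": 0.003, "fingers": 1},
    {"x": 79.7, "y": 1, "z": 134, "rx": 0, "ry": 0, "rz": 0.003, "fingers": 1},
    {"x": 79.7, "y": 1, "z": 134, "rx": 0, "ry": 0, "rz": 0.003, "fingers": 1},
    {"x": 79.7, "y": 1, "z": 100, "rx": 0, "ry": 0, "rz": 0.003, "fingers": 1},
    {"x": 79.7, "y": 1, "z": 45, "rx": 0, "ry": 0, "rz": 0.003, "fingers": 1},
    {"x": 79.7, "y": 1, "z": 0, "rx": 0, "ry": 0, "rz": 0.003, "fingers": 1},
    {"x": 30, "y": 50, "z": 0, "rx": 0, "ry": 0, "rz": 0.003, "fingers": 1},
    {"x": -20, "y": 80, "z": 0, "rx": 0, "ry": 0, "rz": 0.003, "fingers": 1},
    {"x": -75, "y": 100, "z": 0, "rx": 0, "ry": 0, "rz": 0.003, "fingers": 1},
    {"x": -130, "y": 106, "z": 0, "rx": 0, "ry": 0, "rz": 0.003, "fingers": 1},
    {"x": -180, "y": 106.5, "z": 0, "rx": 0, "ry": 0, "rz": 0.003, "fingers": 1},
    {"x": -190.6, "y": 106.6, "z": 30, "rx": 0, "ry": 0, "rz": 0.003, "fingers": 1},
    {"x": -190.6, "y": 106.6, "z": 50, "rx": 0, "ry": 0, "rz": 0.003, "fingers": 1},
    {"x": -190.6, "y": 106.6, "z": 50, "rx": 0, "ry": 0, "rz": 0.003, "fingers": 1},
  ],
  force=20,
)

```text
time_s: 17.65
tool_pos: [0.6577, 0.118, 0.1484]
tool_rot: [-179.7, -0.0, 94.9]
force: [-0.6, 1.3, -1.8]
grip_width: 0.058
grasp_force: 20.0
```

```bash
python3 w.py 15,68,173 15,128,102; python3 s.py
```

```text
tool (array([ 14.1,  70.9, 150.1]), array([-1.799e+02, -4.000e-02,  9.491e+01])) 17.7 0.0589
lid (array([ 13.4,  73.1, 173. ]), np.float64(0.8040480708412397))
lid (array([ 14.5, 128.6, 102. ]), np.float64(0.9371657754010695))
tool (array([ 14.1,  70.9, 150.1]), array([-1.799e+02, -4.000e-02,  9.491e+01])) 17.7 [ 0.2 -0.3 -1.9] 0.0588579650322076
[([-143.6, -416.3, 90.0], 528), ([-223.2, -312.8, 90.0], 549)]
```

Request:
drive_tool(
  moves=[
    {"x": -5, "y": 0.4, "z": 30, "rx": 0, "ry": 0, "rz": 0.003, "fingers": 1},
    {"x": -5, "y": 0.4, "z": 62, "rx": 0, "ry": 0, "rz": 0.003, "fingers": 1},
    {"x": -5, "y": 0.4, "z": 62, "rx": 0, "ry": 0, "rz": 0.003, "fingers": 1},
    {"x": -5, "y": 0.4, "z": 62, "rx": 0, "ry": 0, "rz": 0.003, "fingers": 1},
  ],
)

```text
time_s: 18.25
tool_pos: [0.6597, 0.1144, 0.0916]
tool_rot: [-180.0, -0.0, 94.7]
force: [-5.3, 0.4, 6.6]
grip_width: 0.0601
grasp_force: 19.5
```

```bash
python3 w.py 15,68,112 15,128,102
```

```text
tool (array([14.8, 66.6, 91.6]), array([-1.7999e+02, -4.0000e-02,  9.4740e+01])) 18.3 0.0599
lid (array([ 13. ,  65.2, 112. ]), np.float64(0.6472413327937407))
lid (array([ 14.5, 128.7, 102. ]), np.float64(0.9401439162668993))
```

Request:
drive_tool(
  moves=[
    {"x": 0, "y": -2, "z": 0, "rx": 0, "ry": 0, "rz": 0, "fingers": 1},
    {"x": 0, "y": -2, "z": 0, "rx": 0, "ry": 0, "rz": 0, "fingers": 1},
    {"x": 0, "y": -2, "z": 0, "rx": 0, "ry": 0, "rz": 0, "fingers": 1},
  ],
)

```text
time_s: 18.68
tool_pos: [0.6594, 0.1138, 0.0914]
tool_rot: [179.8, -0.1, 94.7]
force: [-3.4, 0.5, 7.3]
grip_width: 0.0608
grasp_force: 19.7
```

```bash
python3 w.py 15,68,112 15,128,102; python3 - <<'E'
from h import *
from cell import vision
w=vision.read_camera("wrist");cv2.imwrite("pics/i.png",cv2.resize(w["image"],(768,576))[...,::-1])
E
```

```text
tool (array([14.5, 66. , 91.4]), array([ 1.7981e+02, -7.0000e-02,  9.4680e+01])) 18.725 0.0602
lid (array([ 13.8,  65.1, 112. ]), np.float64(0.6184086944854421))
lid (array([ 14.5, 128.6, 102. ]), np.float64(0.9293082853730047))
```

View pics/i.png

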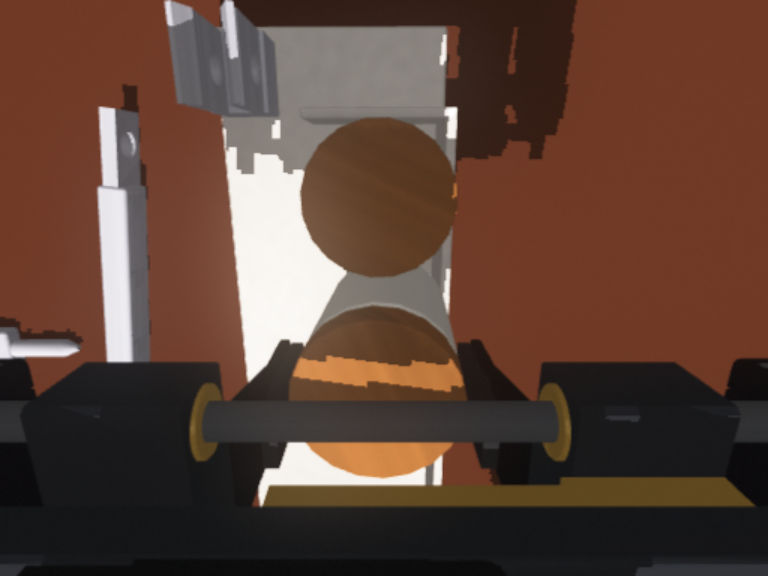

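Request:
drive_tool(
  moves=[
    {"x": -4, "y": -1, "z": -3, "rx": 0, "ry": 0, "rz": 0, "fingers": 1},
    {"x": -8, "y": -1, "z": -3, "rx": 0, "ry": 0, "rz": 0, "fingers": 1},
    {"x": -8, "y": -1, "z": 2, "rx": 0, "ry": 0, "rz": 0, "fingers": 1},
    {"x": -8, "y": -1, "z": 7, "rx": 0, "ry": 0, "rz": 0, "fingers": 1},
    {"x": -8, "y": -1, "z": 11, "rx": 0, "ry": 0, "rz": 0, "fingers": 1},
    {"x": -8, "y": -1, "z": 11, "rx": 0, "ry": 0, "rz": 0, "fingers": 1},
  ],
)

```text
time_s: 19.52
tool_pos: [0.6571, 0.1044, 0.0786]
tool_rot: [-179.9, -0.0, 94.6]
force: [-2.8, 0.5, -4.0]
grip_width: 0.0604
grasp_force: 19.6
```

```bash
python3 w.py 15,60,102 15,128,102; python3 s.py | head -1
```

```text
tool (array([11. , 56.2, 77.3]), array([-179.86,   -0.  ,   94.61])) 19.575 0.0609
lid (array([ 10.3,  57.9, 102. ]), np.float64(0.6508141638666322))
lid (array([ 14.6, 128.8, 102. ]), np.float64(0.9438612099644128))
tool (array([11. , 56.2, 77.3]), array([-179.86,   -0.  ,   94.61])) 19.575 [-4.1  1.2 -2.2] 0.060901838970427856
```

Request:
drive_tool(
  moves=[
    {"x": 0, "y": 2, "z": 1, "rx": 0, "ry": 0, "rz": 0, "fingers": 1},
    {"x": 0, "y": 2, "z": 2, "rx": 0, "ry": 0, "rz": 0, "fingers": 1},
    {"x": 0, "y": 2, "z": 2, "rx": 0, "ry": 0, "rz": 0, "fingers": 1},
  ],
)

```text
time_s: 20.0
tool_pos: [0.6574, 0.1034, 0.0744]
tool_rot: [-179.6, 0.0, 94.6]
force: [-7.0, 0.2, 2.9]
grip_width: 0.0605
grasp_force: 19.6
```

Request:
drive_tool(
  moves=[
    {"x": 0, "y": -1, "z": 1, "rx": 0, "ry": 0, "rz": 0, "fingers": 1},
    {"x": 0, "y": -1, "z": 1, "rx": 0, "ry": 0, "rz": 0, "fingers": -1},
    {"x": 0, "y": -1, "z": 1, "rx": 0, "ry": 0, "rz": 0, "fingers": -1},
    {"x": 0, "y": -1, "z": 1, "rx": 0, "ry": 0, "rz": 0, "fingers": -1},
    {"x": 0, "y": -1, "z": 1, "rx": 0, "ry": 0, "rz": 0, "fingers": -1},
    {"x": 0, "y": 0, "z": -60, "rx": 0, "ry": 0, "rz": 0, "fingers": -1},
    {"x": -30, "y": 0, "z": -110, "rx": 0, "ry": 0, "rz": 0, "fingers": -1},
    {"x": -60, "y": 0, "z": -125, "rx": 0, "ry": 0, "rz": 0, "fingers": -1},
    {"x": -60, "y": 0, "z": -125, "rx": 0, "ry": 0, "rz": 0, "fingers": -1},
    {"x": -60, "y": 0, "z": -125, "rx": 0, "ry": 0, "rz": 0, "fingers": -1},
  ],
)

```text
time_s: 21.25
tool_pos: [0.6644, 0.0447, 0.2]
tool_rot: [-179.9, -0.0, 94.6]
force: [-0.3, 0.0, 0.1]
grip_width: 0.0872
grasp_force: 0.0
```

```bash
python3 w.py 15,57,102 15,128,102; python3 s.py | tail -1
```

```text
tool (array([ 13.6,  -2.6, 199.8]), array([-1.7992e+02, -6.0000e-02,  9.4680e+01])) 21.3 0.0872
lid (array([ 13.9,  51.1, 102. ]), np.float64(0.9414954337899544))
lid (array([ 14.5, 127.8, 102. ]), np.float64(0.6719588550983899))
[([-143.7, -416.3, 90.0], 544), ([-164.6, 101.2, 90.0], 521), ([-223.4, -313.1, 90.0], 568)]
```

Request:
drive_tool(
  moves=[
    {"x": 50, "y": 0.3, "z": 20, "rx": 0, "ry": 0, "rz": -0.001, "fingers": -1},
    {"x": 53.7, "y": 0.3, "z": 50, "rx": 0, "ry": 0, "rz": -0.001, "fingers": -1},
    {"x": 53.7, "y": 0.3, "z": 90, "rx": 0, "ry": 0, "rz": -0.001, "fingers": -1},
    {"x": 53.7, "y": 0.3, "z": 121, "rx": 0, "ry": 0, "rz": -0.001, "fingers": -1},
    {"x": 53.7, "y": 0.3, "z": 121, "rx": 0, "ry": 0, "rz": -0.001, "fingers": -1},
    {"x": 53.7, "y": 0.3, "z": 121, "rx": 0, "ry": 0, "rz": -0.001, "fingers": 1},
    {"x": 53.7, "y": 0.3, "z": 121, "rx": 0, "ry": 0, "rz": -0.001, "fingers": 1},
    {"x": 53.7, "y": 0.3, "z": 121, "rx": 0, "ry": 0, "rz": -0.001, "fingers": 1},
    {"x": 53.7, "y": 0.3, "z": 121, "rx": 0, "ry": 0, "rz": -0.001, "fingers": 1},
    {"x": 53.7, "y": 0.3, "z": 116, "rx": 0, "ry": 0, "rz": -0.001, "fingers": 1},
    {"x": 53.7, "y": 0.3, "z": 116, "rx": 0, "ry": 0, "rz": -0.001, "fingers": 1},
  ],
  force=15,
)

```text
time_s: 22.72
tool_pos: [0.6611, 0.0974, 0.0849]
tool_rot: [180.0, 0.0, 94.6]
force: [-0.6, 1.0, -1.7]
grip_width: 0.0586
grasp_force: 15.0
```

```bash
python3 w.py 14,51,107 15,128,102; python3 s.py
```

```text
tool (array([14.6, 49.5, 84.7]), array([1.800e+02, 1.000e-02, 9.464e+01])) 22.775 0.0584
lid (array([ 15.2,  53.9, 107. ]), np.float64(0.8523576397835609))
lid (array([ 14.5, 128.6, 102. ]), np.float64(0.8788914549653579))
tool (array([14.6, 49.5, 84.7]), array([1.800e+02, 1.000e-02, 9.464e+01])) 22.775 [ 0.5 -0.5 -2.2] 0.05840872656729654
[([-143.6, -416.5, 90.0], 538), ([-223.3, -313.0, 90.0], 559)]
```

Request:
drive_tool(
  moves=[
    {"x": 8, "y": -0.4, "z": 0, "rx": 0, "ry": 0, "rz": -0.001, "fingers": 1},
    {"x": 16, "y": -0.4, "z": 0, "rx": 0, "ry": 0, "rz": -0.001, "fingers": 1},
    {"x": 16.5, "y": -0.4, "z": 0, "rx": 0, "ry": 0, "rz": -0.001, "fingers": 1},
    {"x": 16.5, "y": -0.4, "z": 0, "rx": 0, "ry": 0, "rz": -0.001, "fingers": 1},
    {"x": 16.5, "y": -0.4, "z": 2.5, "rx": 0, "ry": 0, "rz": -0.001, "fingers": 1},
    {"x": 16.5, "y": -0.4, "z": 5, "rx": 0, "ry": 0, "rz": -0.001, "fingers": 1},
    {"x": 16.5, "y": -0.4, "z": 5, "rx": 0, "ry": 0, "rz": -0.001, "fingers": 1},
  ],
)

```text
time_s: 23.7
tool_pos: [0.6593, 0.1139, 0.0806]
tool_rot: [180.0, 0.0, 94.7]
force: [-2.6, -0.2, 3.7]
grip_width: 0.0587
grasp_force: 15.0
```

```bash
python3 w.py 14,67,103 15,128,102; python3 s.py|head -1
```

```text
tool (array([14.4, 66.1, 80.7]), array([1.7998e+02, 1.0000e-02, 9.4690e+01])) 23.75 0.0586
lid (array([ 14.8,  70.4, 103. ]), np.float64(0.8141992011338745))
lid (array([ 15.1, 129. , 102. ]), np.float64(0.9113243761996161))
tool (array([14.4, 66.1, 80.7]), array([1.7998e+02, 1.0000e-02, 9.4690e+01])) 23.75 [-2.2 -0.9  5.5] 0.05859730990248196
```

Request:
drive_tool(
  moves=[
    {"x": 0, "y": 0, "z": 0, "rx": 0, "ry": 0, "rz": 0, "fingers": -1},
    {"x": 0, "y": 0, "z": 0, "rx": 0, "ry": 0, "rz": 0, "fingers": -1},
    {"x": 0, "y": 0, "z": 0, "rx": 0, "ry": 0, "rz": 0, "fingers": -1},
    {"x": 0, "y": 0, "z": 0, "rx": 0, "ry": 0, "rz": 0, "fingers": -1},
    {"x": 0, "y": 0, "z": -60, "rx": 0, "ry": 0, "rz": 0, "fingers": -1},
    {"x": -30, "y": 0, "z": -110, "rx": 0, "ry": 0, "rz": 0, "fingers": -1},
    {"x": -80, "y": 0, "z": -120, "rx": 0, "ry": 0, "rz": 0, "fingers": -1},
    {"x": -80, "y": 0, "z": -120, "rx": 0, "ry": 0, "rz": 0, "fingers": -1},
    {"x": -80, "y": 0, "z": -120, "rx": 0, "ry": 0, "rz": 0, "fingers": -1},
  ],
)

```text
time_s: 24.92
tool_pos: [0.6655, 0.0342, 0.1993]
tool_rot: [-180.0, -0.0, 94.7]
force: [0.2, 0.4, -1.0]
grip_width: 0.087
grasp_force: 0.0
```

```bash
python3 w.py 14,68,102 14.5,128.6,102; python3 s.py; python3 - <<'E'
from h import *
from cell import vision
w=vision.read_camera("top");cv2.imwrite("pics/j.png",cv2.resize(w["image"],(768,576))[...,::-1])
E
```

```text
tool (array([ 13.8, -12.7, 199.2]), array([-1.7995e+02, -5.0000e-02,  9.4770e+01])) 24.975 0.0867
lid (array([ 13.4,  66.5, 102. ]), np.float64(0.9314211212516297))
lid (array([ 10.6, 117.4, 102. ]), np.float64(0.6280569141840818))
tool (array([ 13.8, -12.7, 199.2]), array([-1.7995e+02, -5.0000e-02,  9.4770e+01])) 24.975 [-0.  -0.5 -0.5] 0.0866706520042843
[([13.2, 66.2, 102.0], 328), ([-143.6, -416.4, 90.0], 545), ([-168.5, 95.4, 90.0], 651), ([-223.4, -313.1, 90.0], 567)]
```

View pics/j.png

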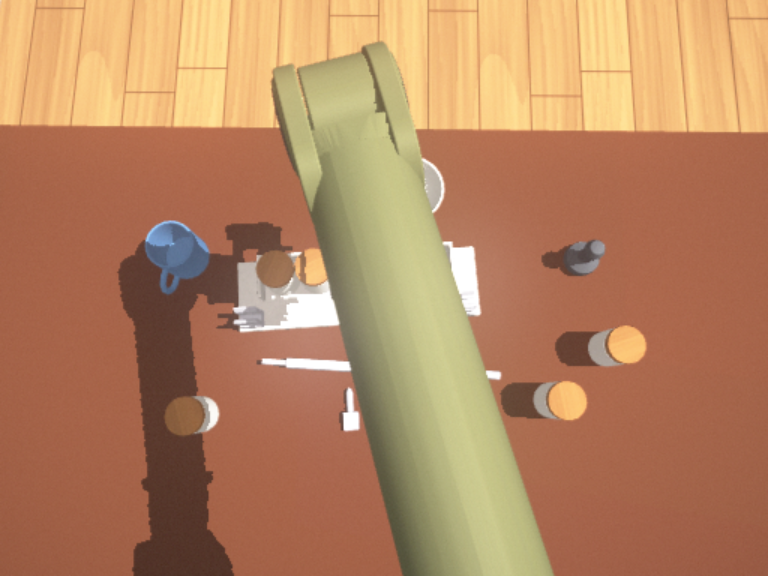

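Request:
drive_tool(
  moves=[
    {"x": 50, "y": -50, "z": 0, "rx": 0, "ry": 0, "rz": 0, "fingers": -1},
    {"x": 95, "y": -95, "z": 0, "rx": 0, "ry": 0, "rz": 0, "fingers": -1},
    {"x": 135, "y": -135, "z": 0, "rx": 0, "ry": 0, "rz": 0, "fingers": -1},
    {"x": 175, "y": -175, "z": 0, "rx": 0, "ry": 0, "rz": 0, "fingers": -1},
    {"x": 213, "y": -219, "z": 0, "rx": 0, "ry": 0, "rz": 0, "fingers": -1},
    {"x": 213, "y": -219, "z": 0, "rx": 0, "ry": 0, "rz": 0, "fingers": -1},
    {"x": 213, "y": -219, "z": 0, "rx": 0, "ry": 0, "rz": 0, "fingers": -1},
    {"x": 213, "y": -219, "z": 0, "rx": 0, "ry": 0, "rz": 0, "fingers": -1},
  ],
)

```text
time_s: 26.08
tool_pos: [0.4308, 0.2277, 0.1995]
tool_rot: [-180.0, -0.0, 94.6]
force: [-1.0, 0.6, -0.7]
grip_width: 0.0869
grasp_force: 0.0
```

```bash
python3 w.py -205,280,90; python3 s.py|tail -1
```

```text
tool (array([-204. ,  198.4,  199.5]), array([-1.7996e+02, -3.0000e-02,  9.4600e+01])) 26.125 0.0872
lid (array([-206.6,  279.4,   90. ]), np.float64(0.9679977343528745))
[([-143.5, -415.9, 90.0], 522), ([-223.2, -312.8, 90.0], 549)]
```

Request:
drive_tool(
  moves=[
    {"x": 50, "y": -2, "z": 10, "rx": 0, "ry": 0, "rz": -0.002, "fingers": -1},
    {"x": 81, "y": -2.6, "z": 30, "rx": 0, "ry": 0, "rz": -0.002, "fingers": -1},
    {"x": 81, "y": -2.6, "z": 80, "rx": 0, "ry": 0, "rz": -0.002, "fingers": -1},
    {"x": 81, "y": -2.6, "z": 130, "rx": 0, "ry": 0, "rz": -0.002, "fingers": -1},
    {"x": 81, "y": -2.6, "z": 134, "rx": 0, "ry": 0, "rz": -0.002, "fingers": -1},
    {"x": 81, "y": -2.6, "z": 134, "rx": 0, "ry": 0, "rz": -0.002, "fingers": -1},
    {"x": 81, "y": -2.6, "z": 134, "rx": 0, "ry": 0, "rz": -0.002, "fingers": 1},
    {"x": 81, "y": -2.6, "z": 134, "rx": 0, "ry": 0, "rz": -0.002, "fingers": 1},
    {"x": 81, "y": -2.6, "z": 134, "rx": 0, "ry": 0, "rz": -0.002, "fingers": 1},
    {"x": 81, "y": -2.6, "z": 134, "rx": 0, "ry": 0, "rz": -0.002, "fingers": 1},
  ],
  force=15,
)

```text
time_s: 27.42
tool_pos: [0.4211, 0.3091, 0.0662]
tool_rot: [180.0, 0.0, 94.8]
force: [-1.1, -0.3, 3.2]
grip_width: 0.059
grasp_force: 15.0
```

```bash
python3 s.py
```

```text
tool (array([-206.9,  280.3,   66.2]), array([1.7995e+02, 1.0000e-02, 9.4810e+01])) 27.425 [-1.1 -0.2  3.2] 0.05896643584601162
[([-143.5, -415.9, 90.0], 520), ([-223.2, -312.8, 90.0], 549)]
```

Request:
drive_tool(
  moves=[
    {"x": 0, "y": 0, "z": -50, "rx": 0, "ry": 0, "rz": 0, "fingers": 1},
    {"x": 0, "y": 0, "z": -100, "rx": 0, "ry": 0, "rz": 0, "fingers": 1},
    {"x": -20, "y": 20, "z": -130, "rx": 0, "ry": 0, "rz": 0, "fingers": 1},
    {"x": -55, "y": 50, "z": -130, "rx": 0, "ry": 0, "rz": 0, "fingers": 1},
    {"x": -95, "y": 85, "z": -130, "rx": 0, "ry": 0, "rz": 0, "fingers": 1},
    {"x": -140, "y": 120, "z": -130, "rx": 0, "ry": 0, "rz": 0, "fingers": 1},
    {"x": -185, "y": 155, "z": -130, "rx": 0, "ry": 0, "rz": 0, "fingers": 1},
    {"x": -230, "y": 190, "z": -130, "rx": 0, "ry": 0, "rz": 0, "fingers": 1},
    {"x": -265, "y": 212, "z": -130, "rx": 0, "ry": 0, "rz": 0, "fingers": 1},
    {"x": -283, "y": 220.4, "z": -130, "rx": 0, "ry": 0, "rz": 0, "fingers": 1},
    {"x": -283, "y": 220.4, "z": -130, "rx": 0, "ry": 0, "rz": 0, "fingers": 1},
    {"x": -283, "y": 220.4, "z": -130, "rx": 0, "ry": 0, "rz": 0, "fingers": 1},
    {"x": -283, "y": 220.4, "z": -90, "rx": 0, "ry": 0, "rz": 0, "fingers": 1},
    {"x": -283, "y": 220.4, "z": -50, "rx": 0, "ry": 0, "rz": 0, "fingers": 1},
    {"x": -283, "y": 220.4, "z": -22, "rx": 0, "ry": 0, "rz": 0, "fingers": 1},
    {"x": -283, "y": 220.4, "z": -18, "rx": 0, "ry": 0, "rz": 0, "fingers": 1},
    {"x": -283, "y": 220.4, "z": -18, "rx": 0, "ry": 0, "rz": 0, "fingers": 1},
    {"x": -283, "y": 220.4, "z": -18, "rx": 0, "ry": 0, "rz": 0, "fingers": 1},
  ],
)

```text
time_s: 29.72
tool_pos: [0.6652, 0.0463, 0.0858]
tool_rot: [179.8, 0.0, 94.9]
force: [0.5, -0.4, -2.7]
grip_width: 0.059
grasp_force: 15.0
```

```bash
python3 w.py 14,66.5,102; python3 s.py
```

```text
tool (array([14.6, -2. , 85.6]), array([1.7984e+02, 1.0000e-02, 9.4830e+01])) 29.775 0.0587
lid (array([ 13. ,  66.6, 102. ]), np.float64(0.6736873331355681))
tool (array([14.6, -2. , 85.6]), array([1.7984e+02, 1.0000e-02, 9.4830e+01])) 29.775 [ 0.3 -0.1 -0.6] 0.0586646017759572
[([-109.2, 47.1, 90.0], 446), ([-143.7, -416.6, 90.0], 549), ([-104.8, 130.1, 90.0], 467), ([-165.2, 116.1, 90.0], 269), ([-223.4, -313.1, 90.0], 569)]
```

Request:
drive_tool(
  moves=[
    {"x": 5, "y": -0.3, "z": 3, "rx": 0, "ry": 0, "rz": 0.001, "fingers": 1},
    {"x": 10, "y": -0.3, "z": 3, "rx": 0, "ry": 0, "rz": 0.001, "fingers": 1},
    {"x": 10, "y": -0.3, "z": 5, "rx": 0, "ry": 0, "rz": 0.001, "fingers": 1},
    {"x": 10, "y": -0.3, "z": 7, "rx": 0, "ry": 0, "rz": 0.001, "fingers": 1},
    {"x": 10, "y": -0.3, "z": 7, "rx": 0, "ry": 0, "rz": 0.001, "fingers": 1},
    {"x": 10, "y": -0.3, "z": 7, "rx": 0, "ry": 0, "rz": 0.001, "fingers": -1},
    {"x": 10, "y": -0.3, "z": 7, "rx": 0, "ry": 0, "rz": 0.001, "fingers": -1},
    {"x": 10, "y": -0.3, "z": 7, "rx": 0, "ry": 0, "rz": 0.001, "fingers": -1},
    {"x": 10, "y": -0.3, "z": 7, "rx": 0, "ry": 0, "rz": 0.001, "fingers": -1},
    {"x": 10, "y": -0.3, "z": -60, "rx": 0, "ry": 0, "rz": 0.001, "fingers": -1},
    {"x": -30, "y": -0.3, "z": -110, "rx": 0, "ry": 0, "rz": 0.001, "fingers": -1},
    {"x": -60, "y": -0.3, "z": -115, "rx": 0, "ry": 0, "rz": 0.001, "fingers": -1},
    {"x": -60, "y": -0.3, "z": -115, "rx": 0, "ry": 0, "rz": 0.001, "fingers": -1},
    {"x": -60, "y": -0.3, "z": -115, "rx": 0, "ry": 0, "rz": 0.001, "fingers": -1},
  ],
)

```text
time_s: 31.58
tool_pos: [0.6684, -0.0135, 0.198]
tool_rot: [-179.9, -0.1, 94.8]
force: [-0.7, 0.9, 0.0]
grip_width: 0.087
grasp_force: 0.0
```

```bash
python3 w.py 14,7,102 14,67,102; python3 s.py
```

```text
tool (array([ 12.8, -60.8, 197.9]), array([-1.7992e+02, -7.0000e-02,  9.4860e+01])) 31.625 0.0868
lid (array([ 13.5,   6.5, 102. ]), np.float64(0.9184607104413348))
lid (array([ 13. ,  67.1, 102. ]), np.float64(0.7033524481693868))
tool (array([ 12.8, -60.8, 197.9]), array([-1.7992e+02, -7.0000e-02,  9.4860e+01])) 31.625 [-0.1  0.7 -0.3] 0.08684003923108105
[([33.5, 14.1, 102.0], 836), ([-112.5, -17.1, 90.0], 849), ([-143.7, -416.5, 90.0], 547), ([-104.0, 123.6, 90.0], 492), ([-168.4, 121.2, 90.0], 352), ([-182.9, -28.1, 90.0], 336), ([-223.0, -315.5, 90.0], 520)]
```

Request:
drive_tool(
  moves=[
    {"x": -40, "y": -38, "z": 0, "rx": 0, "ry": 0, "rz": 0.002, "fingers": -1},
    {"x": -80, "y": -76, "z": 0, "rx": 0, "ry": 0, "rz": 0.002, "fingers": -1},
    {"x": -120, "y": -114, "z": 0, "rx": 0, "ry": 0, "rz": 0.002, "fingers": -1},
    {"x": -160, "y": -152, "z": 0, "rx": 0, "ry": 0, "rz": 0.002, "fingers": -1},
    {"x": -200, "y": -190, "z": 0, "rx": 0, "ry": 0, "rz": 0.002, "fingers": -1},
    {"x": -235, "y": -222, "z": 0, "rx": 0, "ry": 0, "rz": 0.002, "fingers": -1},
    {"x": -252.2, "y": -236.1, "z": 10, "rx": 0, "ry": 0, "rz": 0.002, "fingers": -1},
    {"x": -252.2, "y": -236.1, "z": 40, "rx": 0, "ry": 0, "rz": 0.002, "fingers": -1},
    {"x": -252.2, "y": -236.1, "z": 80, "rx": 0, "ry": 0, "rz": 0.002, "fingers": -1},
    {"x": -252.2, "y": -236.1, "z": 120, "rx": 0, "ry": 0, "rz": 0.002, "fingers": -1},
    {"x": -252.2, "y": -236.1, "z": 132, "rx": 0, "ry": 0, "rz": 0.002, "fingers": -1},
    {"x": -252.2, "y": -236.1, "z": 132, "rx": 0, "ry": 0, "rz": 0.002, "fingers": -1},
    {"x": -252.2, "y": -236.1, "z": 132, "rx": 0, "ry": 0, "rz": 0.002, "fingers": 1},
    {"x": -252.2, "y": -236.1, "z": 132, "rx": 0, "ry": 0, "rz": 0.002, "fingers": 1},
    {"x": -252.2, "y": -236.1, "z": 132, "rx": 0, "ry": 0, "rz": 0.002, "fingers": 1},
    {"x": -252.2, "y": -236.1, "z": 132, "rx": 0, "ry": 0, "rz": 0.002, "fingers": 1},
  ],
  force=15,
)

```text
time_s: 33.67
tool_pos: [0.4546, -0.2856, 0.0673]
tool_rot: [180.0, 0.0, 94.6]
force: [-1.2, -0.5, 3.1]
grip_width: 0.0591
grasp_force: 15.0
```

```bash
python3 s.py
```

```text
tool (array([-222.7, -315.1,   67.3]), array([1.7999e+02, 5.0000e-02, 9.4630e+01])) 33.675 [-1.3 -0.4  3.1] 0.05907146776733467
[([-143.9, -418.4, 90.0], 504)]
```

Request:
drive_tool(
  moves=[
    {"x": 0, "y": 0, "z": -50, "rx": 0, "ry": 0, "rz": 0, "fingers": 1},
    {"x": 0, "y": 0, "z": -100, "rx": 0, "ry": 0, "rz": 0, "fingers": 1},
    {"x": 20, "y": 20, "z": -130, "rx": 0, "ry": 0, "rz": 0, "fingers": 1},
    {"x": 55, "y": 52, "z": -130, "rx": 0, "ry": 0, "rz": 0, "fingers": 1},
    {"x": 95, "y": 90, "z": -130, "rx": 0, "ry": 0, "rz": 0, "fingers": 1},
    {"x": 135, "y": 128, "z": -130, "rx": 0, "ry": 0, "rz": 0, "fingers": 1},
    {"x": 175, "y": 166, "z": -130, "rx": 0, "ry": 0, "rz": 0, "fingers": 1},
    {"x": 210, "y": 204, "z": -130, "rx": 0, "ry": 0, "rz": 0, "fingers": 1},
    {"x": 240, "y": 228, "z": -130, "rx": 0, "ry": 0, "rz": 0, "fingers": 1},
    {"x": 250, "y": 236.3, "z": -130, "rx": 0, "ry": 0, "rz": 0, "fingers": 1},
    {"x": 250, "y": 236.3, "z": -130, "rx": 0, "ry": 0, "rz": 0, "fingers": 1},
    {"x": 250, "y": 236.3, "z": -130, "rx": 0, "ry": 0, "rz": 0, "fingers": 1},
    {"x": 250, "y": 236.3, "z": -90, "rx": 0, "ry": 0, "rz": 0, "fingers": 1},
    {"x": 250, "y": 236.3, "z": -50, "rx": 0, "ry": 0, "rz": 0, "fingers": 1},
    {"x": 250, "y": 236.3, "z": -22, "rx": 0, "ry": 0, "rz": 0, "fingers": 1},
    {"x": 250, "y": 236.3, "z": -18, "rx": 0, "ry": 0, "rz": 0, "fingers": 1},
    {"x": 250, "y": 236.3, "z": -18, "rx": 0, "ry": 0, "rz": 0, "fingers": 1},
    {"x": 250, "y": 236.3, "z": -18, "rx": 0, "ry": 0, "rz": 0, "fingers": 1},
  ],
)

```text
time_s: 35.98
tool_pos: [0.671, -0.0173, 0.0867]
tool_rot: [179.8, 0.0, 94.6]
force: [-0.4, -0.6, -1.5]
grip_width: 0.0589
grasp_force: 15.0
```

```bash
python3 w.py 14,-64,109 14,6.5,102; python3 s.py
```

```text
tool (array([ 15.1, -65.4,  86.6]), array([1.7984e+02, 3.0000e-02, 9.4620e+01])) 36.025 0.0587
lid (array([ 15.2, -61.1, 109. ]), np.float64(0.8351309707241911))
lid (array([ 13.3,   6.6, 102. ]), np.float64(0.7254306969459671))
tool (array([ 15.1, -65.4,  86.6]), array([1.7984e+02, 3.0000e-02, 9.4620e+01])) 36.025 [ 0.3 -0.2 -1.5] 0.05866771927183795
[([-105.1, 131.2, 90.0], 491)]
```

Request:
drive_tool(
  moves=[
    {"x": 5, "y": -0.8, "z": 3, "rx": 0, "ry": 0, "rz": -0.002, "fingers": 1},
    {"x": 10, "y": -0.8, "z": 3, "rx": 0, "ry": 0, "rz": -0.002, "fingers": 1},
    {"x": 10.3, "y": -0.8, "z": 5, "rx": 0, "ry": 0, "rz": -0.002, "fingers": 1},
    {"x": 10.3, "y": -0.8, "z": 7.3, "rx": 0, "ry": 0, "rz": -0.002, "fingers": 1},
    {"x": 10.3, "y": -0.8, "z": 7.3, "rx": 0, "ry": 0, "rz": -0.002, "fingers": 1},
    {"x": 10.3, "y": -0.8, "z": 7.3, "rx": 0, "ry": 0, "rz": -0.002, "fingers": -1},
    {"x": 10.3, "y": -0.8, "z": 7.3, "rx": 0, "ry": 0, "rz": -0.002, "fingers": -1},
    {"x": 10.3, "y": -0.8, "z": 7.3, "rx": 0, "ry": 0, "rz": -0.002, "fingers": -1},
    {"x": 10.3, "y": -0.8, "z": 7.3, "rx": 0, "ry": 0, "rz": -0.002, "fingers": -1},
    {"x": 10.3, "y": -0.8, "z": -60, "rx": 0, "ry": 0, "rz": -0.002, "fingers": -1},
    {"x": -30, "y": -0.3, "z": -110, "rx": 0, "ry": 0, "rz": -0.002, "fingers": -1},
    {"x": -60, "y": -0.3, "z": -115, "rx": 0, "ry": 0, "rz": -0.002, "fingers": -1},
    {"x": -60, "y": -0.3, "z": -115, "rx": 0, "ry": 0, "rz": -0.002, "fingers": -1},
    {"x": -60, "y": -0.3, "z": -115, "rx": 0, "ry": 0, "rz": -0.002, "fingers": -1},
  ],
)

```text
time_s: 37.83
tool_pos: [0.6739, -0.0758, 0.199]
tool_rot: [-179.9, -0.1, 94.8]
force: [-0.1, 0.3, -0.4]
grip_width: 0.0869
grasp_force: 0.0
```

```bash
python3 w.py 14,-53,102 14,6.6,102; python3 s.py
```

```text
tool (array([  13.3, -123.4,  198.9]), array([-1.7993e+02, -7.0000e-02,  9.4860e+01])) 37.875 0.0869
lid (array([ 13.1, -51.9, 102. ]), np.float64(0.9097704217832354))
lid (array([ 13.5,   7.1, 102. ]), np.float64(0.7157168299198575))
tool (array([  13.3, -123.4,  198.9]), array([-1.7993e+02, -7.0000e-02,  9.4860e+01])) 37.875 [ 0.4 -0.5 -0.3] 0.08693569489152515
[([-143.6, -417.2, 90.0], 530), ([-193.2, -108.8, 90.0], 361)]
```

Request:
drive_tool(
  moves=[
    {"x": -48, "y": -26, "z": 0, "rx": 0, "ry": 0, "rz": 0.002, "fingers": -1},
    {"x": -96, "y": -52, "z": 0, "rx": 0, "ry": 0, "rz": 0.002, "fingers": -1},
    {"x": -144, "y": -78, "z": 0, "rx": 0, "ry": 0, "rz": 0.002, "fingers": -1},
    {"x": -192, "y": -104, "z": 0, "rx": 0, "ry": 0, "rz": 0.002, "fingers": -1},
    {"x": -240, "y": -130, "z": 0, "rx": 0, "ry": 0, "rz": 0.002, "fingers": -1},
    {"x": -280, "y": -150, "z": 0, "rx": 0, "ry": 0, "rz": 0.002, "fingers": -1},
    {"x": -292, "y": -157, "z": 10, "rx": 0, "ry": 0, "rz": 0.002, "fingers": -1},
    {"x": -292, "y": -157, "z": 40, "rx": 0, "ry": 0, "rz": 0.002, "fingers": -1},
    {"x": -292, "y": -157, "z": 80, "rx": 0, "ry": 0, "rz": 0.002, "fingers": -1},
    {"x": -292, "y": -157, "z": 120, "rx": 0, "ry": 0, "rz": 0.002, "fingers": -1},
    {"x": -292, "y": -157, "z": 132, "rx": 0, "ry": 0, "rz": 0.002, "fingers": -1},
    {"x": -292, "y": -157, "z": 132, "rx": 0, "ry": 0, "rz": 0.002, "fingers": -1},
    {"x": -292, "y": -157, "z": 132, "rx": 0, "ry": 0, "rz": 0.002, "fingers": 1},
    {"x": -292, "y": -157, "z": 132, "rx": 0, "ry": 0, "rz": 0.002, "fingers": 1},
    {"x": -292, "y": -157, "z": 132, "rx": 0, "ry": 0, "rz": 0.002, "fingers": 1},
    {"x": -292, "y": -157, "z": 132, "rx": 0, "ry": 0, "rz": 0.002, "fingers": 1},
  ],
  force=15,
)

```text
time_s: 39.92
tool_pos: [0.5422, -0.3812, 0.0684]
tool_rot: [180.0, 0.0, 94.6]
force: [-0.5, 0.2, 3.0]
grip_width: 0.0589
grasp_force: 15.0
```

```bash
python3 s.py
```

```text
tool (array([-143.2, -417.6,   68.4]), array([1.7998e+02, 5.0000e-02, 9.4630e+01])) 39.925 [-0.5  0.3  3. ] 0.058855265713241886
[]
```

Request:
drive_tool(
  moves=[
    {"x": 0, "y": 0, "z": -50, "rx": 0, "ry": 0, "rz": 0, "fingers": 1},
    {"x": 0, "y": 0, "z": -100, "rx": 0, "ry": 0, "rz": 0, "fingers": 1},
    {"x": 25, "y": 13, "z": -130, "rx": 0, "ry": 0, "rz": 0, "fingers": 1},
    {"x": 70, "y": 37, "z": -130, "rx": 0, "ry": 0, "rz": 0, "fingers": 1},
    {"x": 118, "y": 63, "z": -130, "rx": 0, "ry": 0, "rz": 0, "fingers": 1},
    {"x": 166, "y": 89, "z": -130, "rx": 0, "ry": 0, "rz": 0, "fingers": 1},
    {"x": 214, "y": 115, "z": -130, "rx": 0, "ry": 0, "rz": 0, "fingers": 1},
    {"x": 260, "y": 140, "z": -130, "rx": 0, "ry": 0, "rz": 0, "fingers": 1},
    {"x": 285, "y": 154, "z": -130, "rx": 0, "ry": 0, "rz": 0, "fingers": 1},
    {"x": 293, "y": 156.8, "z": -130, "rx": 0, "ry": 0, "rz": 0, "fingers": 1},
    {"x": 293, "y": 156.8, "z": -130, "rx": 0, "ry": 0, "rz": 0, "fingers": 1},
    {"x": 293, "y": 156.8, "z": -130, "rx": 0, "ry": 0, "rz": 0, "fingers": 1},
    {"x": 293, "y": 156.8, "z": -90, "rx": 0, "ry": 0, "rz": 0, "fingers": 1},
    {"x": 293, "y": 156.8, "z": -50, "rx": 0, "ry": 0, "rz": 0, "fingers": 1},
    {"x": 293, "y": 156.8, "z": -22, "rx": 0, "ry": 0, "rz": 0, "fingers": 1},
    {"x": 293, "y": 156.8, "z": -18, "rx": 0, "ry": 0, "rz": 0, "fingers": 1},
    {"x": 293, "y": 156.8, "z": -18, "rx": 0, "ry": 0, "rz": 0, "fingers": 1},
    {"x": 293, "y": 156.8, "z": -18, "rx": 0, "ry": 0, "rz": 0, "fingers": 1},
  ],
)

```text
time_s: 42.22
tool_pos: [0.6759, -0.0764, 0.0877]
tool_rot: [179.8, 0.0, 94.6]
force: [0.3, 0.4, -2.0]
grip_width: 0.0583
grasp_force: 15.0
```

```bash
python3 w.py 14,-122,109 14,-52,102; python3 s.py
```

```text
tool (array([  15.1, -124.8,   87.5]), array([1.7985e+02, 4.0000e-02, 9.4620e+01])) 42.275 0.0585
lid (array([  15.6, -121.1,  109. ]), np.float64(0.832313500846244))
lid (array([ 13.4, -53. , 102. ]), np.float64(0.6825569871159564))
tool (array([  15.1, -124.8,   87.5]), array([1.7985e+02, 4.0000e-02, 9.4620e+01])) 42.275 [ 1.2 -0.  -2.1] 0.058525695790747526
[([-107.3, 78.5, 90.0], 500), ([-173.4, 94.6, 90.0], 359), ([-204.5, -117.9, 90.0], 771)]
```

Request:
drive_tool(
  moves=[
    {"x": 5, "y": -0.8, "z": 3, "rx": 0, "ry": 0, "rz": -0.002, "fingers": 1},
    {"x": 10, "y": -0.8, "z": 3, "rx": 0, "ry": 0, "rz": -0.002, "fingers": 1},
    {"x": 11.7, "y": -0.8, "z": 5, "rx": 0, "ry": 0, "rz": -0.002, "fingers": 1},
    {"x": 11.7, "y": -0.8, "z": 7.2, "rx": 0, "ry": 0, "rz": -0.002, "fingers": 1},
    {"x": 11.7, "y": -0.8, "z": 7.2, "rx": 0, "ry": 0, "rz": -0.002, "fingers": 1},
    {"x": 11.7, "y": -0.8, "z": 7.2, "rx": 0, "ry": 0, "rz": -0.002, "fingers": -1},
    {"x": 11.7, "y": -0.8, "z": 7.2, "rx": 0, "ry": 0, "rz": -0.002, "fingers": -1},
    {"x": 11.7, "y": -0.8, "z": 7.2, "rx": 0, "ry": 0, "rz": -0.002, "fingers": -1},
    {"x": 11.7, "y": -0.8, "z": 7.2, "rx": 0, "ry": 0, "rz": -0.002, "fingers": -1},
    {"x": 11.7, "y": -0.8, "z": -60, "rx": 0, "ry": 0, "rz": -0.002, "fingers": -1},
    {"x": 0, "y": -30, "z": -110, "rx": 0, "ry": 0, "rz": -0.002, "fingers": -1},
    {"x": -35, "y": -60, "z": -115, "rx": 0, "ry": 0, "rz": -0.002, "fingers": -1},
    {"x": -65, "y": -70, "z": -115, "rx": 0, "ry": 0, "rz": -0.002, "fingers": -1},
    {"x": -65, "y": -70, "z": -115, "rx": 0, "ry": 0, "rz": -0.002, "fingers": -1},
    {"x": -65, "y": -70, "z": -115, "rx": 0, "ry": 0, "rz": -0.002, "fingers": -1},
  ],
)

```text
time_s: 44.2
tool_pos: [0.6104, -0.1453, 0.2006]
tool_rot: [180.0, -0.1, 94.8]
force: [0.2, 0.5, -0.1]
grip_width: 0.0873
grasp_force: 0.0
```

```bash
python3 w.py 14,-112,102 14,-52,102 14,8,102; python3 - <<'E'
from h import *
from cell import vision
import pickle
w=vision.read_camera("wrist");pickle.dump(w,open("w5.pkl","wb"));cv2.imwrite("pics/k.png",cv2.resize(w["image"],(768,576))[...,::-1])
E
```

```text
tool (array([ -55.6, -187.5,  200.6]), array([ 1.7999e+02, -7.0000e-02,  9.4870e+01])) 44.25 0.0869
lid (array([  12.4, -112.9,  102. ]), np.float64(0.9486081370449678))
lid (array([ 12.1, -53.6, 102. ]), np.float64(0.8407322654462243))
lid (array([  8.5, -21.6, 102. ]), np.float64(0.4563269876819709))
```

View pics/k.png

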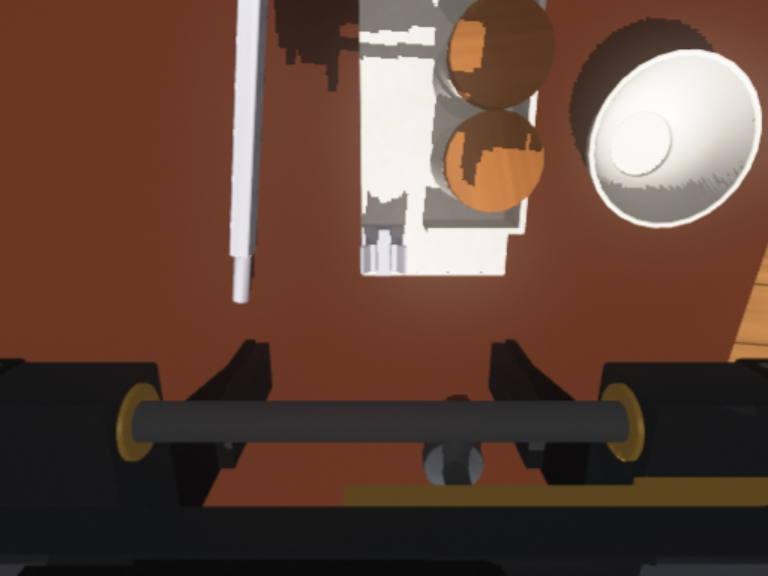

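```bash
python3 - <<'E'
from h import *
import pickle
w=pickle.load(open("w5.pkl","rb"))
s=lambda u:((u[0]+.5)/1.5-.5,(u[1]+.5)/1.5-.5)
for n,uv,z in(("corner out 50,-165",(524,233),.054),("deck 50,-208",(506,275),.012),("deck -72,-208",(361,275),.012),("deck front",(360,100),.012),("tail end-201",(241,302),.012),("bar corner L -8,-160",(231,254),.024),("bar corner R",(254,257),.024),("bar up L",(239,0),.024),("bar up R",(268,0),.024),("lid centre",(494,161),.102),("lid right edge",(545,161),.102),("clip ctr tips",(384,247),.067)): print(n,rk(atz(w,s(uv),z)))
im=cv2.resize(w["image"][140:190,225:345],None,fx=6,fy=6,interpolation=cv2.INTER_CUBIC);
t=cv2.resize(w["image"][60:190,270:380],None,fx=4.6,fy=4.6,interpolation=cv2.INTER_CUBIC)
cv2.imwrite("pics/l.png",t[...,::-1])
E
```

```text
corner out 50,-165 [  50.8 -163.1   54. ]
deck 50,-208 [  52.5 -206.1   12. ]
deck -72,-208 [ -71.2 -206.5   12. ]
deck front [-70.7 -68.3  12. ]
tail end-201 [-175.6 -231.    12. ]
bar corner L -8,-160 [-176.3 -185.9   24. ]
bar corner R [-157.8 -188.4   24. ]
bar up L [-153.9   -5.2   24. ]
bar up R [-133.7   -5.2   24. ]
lid centre [  13.2 -111.7  102. ]
lid right edge [  43.8 -111.6  102. ]
clip ctr tips [ -52.3 -171.2   67. ]
```

View pics/l.png

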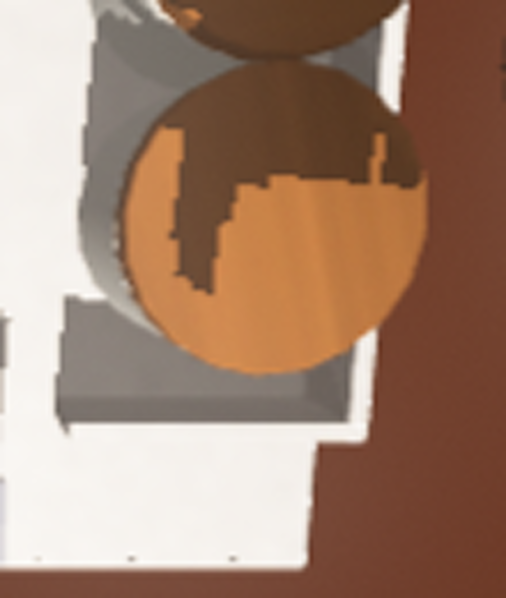

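Request:
drive_tool(
  moves=[
    {"x": 40, "y": 40, "z": 30, "rx": 0, "ry": 0, "rz": 0.002, "fingers": -1},
    {"x": 75, "y": 71, "z": 55, "rx": 0, "ry": 0, "rz": 0.002, "fingers": -1},
    {"x": 75, "y": 71.6, "z": 62, "rx": 0, "ry": 0, "rz": 0.002, "fingers": -1},
    {"x": 75, "y": 71.6, "z": 100, "rx": 0, "ry": 0, "rz": 0.002, "fingers": -1},
    {"x": 75, "y": 71.6, "z": 120, "rx": 0, "ry": 0, "rz": 0.002, "fingers": -1},
    {"x": 75, "y": 71.6, "z": 120, "rx": 0, "ry": 0, "rz": 0.002, "fingers": 1},
    {"x": 75, "y": 71.6, "z": 120, "rx": 0, "ry": 0, "rz": 0.002, "fingers": 1},
    {"x": 75, "y": 71.6, "z": 120, "rx": 0, "ry": 0, "rz": 0.002, "fingers": 1},
    {"x": 75, "y": 71.6, "z": 120, "rx": 0, "ry": 0, "rz": 0.002, "fingers": 1},
  ],
  force=10,
)

```text
time_s: 45.42
tool_pos: [0.6755, -0.0661, 0.0826]
tool_rot: [180.0, 0.1, 94.6]
force: [-2.0, -1.0, 6.7]
grip_width: 0.0553
grasp_force: 2.9
```

Request:
drive_tool(
  moves=[
    {"x": 0, "y": 0.5, "z": 0, "rx": 0, "ry": 0, "rz": 0, "fingers": 1},
    {"x": 0, "y": 0.5, "z": 0, "rx": 0, "ry": 0, "rz": 0, "fingers": 1},
  ],
  force=10,
)

```text
time_s: 45.68
tool_pos: [0.674, -0.0662, 0.083]
tool_rot: [-179.8, 0.1, 94.6]
force: [-9.0, -1.2, 11.7]
grip_width: 0.0478
grasp_force: 10.6
```

```bash
python3 w.py 14,-112,102 14,-52,102; python3 - <<'E'
from h import *
from cell import vision
w=vision.read_camera("wrist");cv2.imwrite("pics/m.png",cv2.resize(w["image"],(640,480))[...,::-1])
E
```

```text
tool (array([  14.1, -114.6,   83. ]), array([-1.7978e+02,  9.0000e-02,  9.4630e+01])) 45.725 0.048
lid (array([  17.7, -109.3,  102. ]), np.float64(0.7413587604290822))
lid (array([ 12.9, -52.9, 102. ]), np.float64(0.7037477691850089))
```

View pics/m.png

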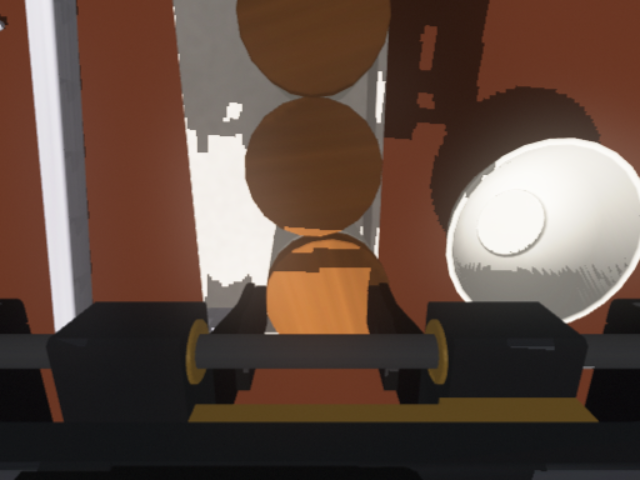

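Request:
drive_tool(
  moves=[
    {"x": 0, "y": -0.5, "z": 0, "rx": 0, "ry": 0, "rz": 0, "fingers": -1},
    {"x": 0, "y": -0.5, "z": 0, "rx": 0, "ry": 0, "rz": 0, "fingers": -1},
    {"x": 0, "y": -0.5, "z": 0, "rx": 0, "ry": 0, "rz": 0, "fingers": -1},
    {"x": 0, "y": -0.5, "z": 0, "rx": 0, "ry": 0, "rz": 0, "fingers": -1},
    {"x": 0, "y": -1, "z": -60, "rx": 0, "ry": 0, "rz": 0, "fingers": -1},
    {"x": -20, "y": -30, "z": -110, "rx": 0, "ry": 0, "rz": 0, "fingers": -1},
    {"x": -50, "y": -80, "z": -118, "rx": 0, "ry": 0, "rz": 0, "fingers": -1},
    {"x": -50, "y": -80, "z": -118, "rx": 0, "ry": 0, "rz": 0, "fingers": -1},
    {"x": -50, "y": -80, "z": -118, "rx": 0, "ry": 0, "rz": 0, "fingers": -1},
  ],
)

```text
time_s: 46.9
tool_pos: [0.6002, -0.1222, 0.1986]
tool_rot: [180.0, -0.0, 94.6]
force: [-0.3, 0.3, 0.2]
grip_width: 0.0874
grasp_force: 0.0
```

```bash
python3 w.py 14,-112,102 14,-52,102; python3 - <<'E'
from h import *
from cell import vision
w=vision.read_camera("wrist");cv2.imwrite("pics/n.png",cv2.resize(w["image"],(640,480))[...,::-1])
E
```

```text
tool (array([ -63.6, -163.3,  198.4]), array([ 1.7998e+02, -5.0000e-02,  9.4690e+01])) 46.95 0.0868
lid (array([  12.5, -111.9,  102. ]), np.float64(0.9474879364178257))
lid (array([ 12.4, -53.4, 102. ]), np.float64(0.8599624060150376))
```

View pics/n.png

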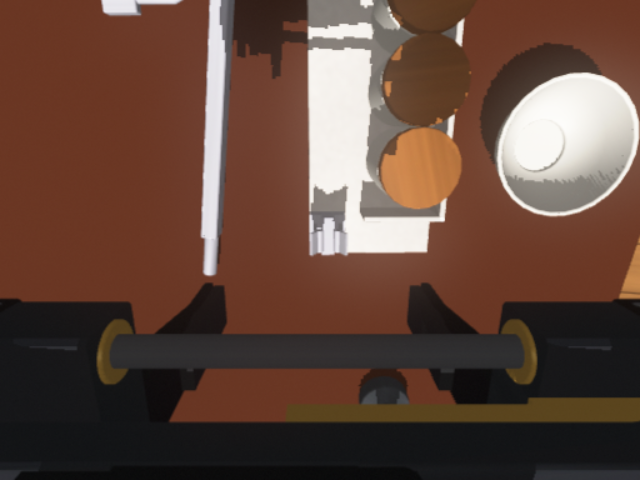

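```bash
python3 - <<'E'
from h import *
from cell import sensors
o=sensors.get_obs()
b=np.array([.5025,.0038]);a=np.radians(-2.265);by=np.array([-np.sin(a),np.cos(a)])
print(rk(np.r_[b,0]),go(o,np.r_[b-by*.06,.2],87.735))
E
```

```text
[-151.   -30.6    0. ] (array([ 72.6, -94.9,  -1.6]), array([-0.   , -0.001,  0.122]))
```

Request:
drive_tool(
  moves=[
    {"x": 36, "y": -47, "z": 0, "rx": 0, "ry": 0, "rz": 0.06, "fingers": -1},
    {"x": 70, "y": -92, "z": -1, "rx": 0, "ry": 0, "rz": 0.12, "fingers": -1},
    {"x": 72.6, "y": -94.9, "z": -1.6, "rx": 0, "ry": 0, "rz": 0.122, "fingers": -1},
    {"x": 72.6, "y": -94.9, "z": -1.6, "rx": 0, "ry": 0, "rz": 0.122, "fingers": -1},
    {"x": 72.6, "y": -94.9, "z": -1.6, "rx": 0, "ry": 0, "rz": 0.122, "fingers": -1},
  ],
)

```text
time_s: 47.62
tool_pos: [0.5008, -0.0577, 0.2003]
tool_rot: [180.0, -0.1, 87.7]
force: [0.1, -0.4, -0.2]
grip_width: 0.0872
grasp_force: 0.0
```

```bash
cat > bar.py <<'E'
from h import *
from cell import vision,sensors
w=vision.read_camera("wrist");o=sensors.get_obs();print(stat(o),o["tool_pos"],o["time_s"])
np.save("wbar.npy",w,allow_pickle=True)
hsv=cv2.cvtColor(w["image"],cv2.COLOR_RGB2HSV)
m=((hsv[...,1]<70)&(hsv[...,2]>120)).astype(np.uint8);m[225:]=0
n,l,s,c=cv2.connectedComponentsWithStats(m)
for i in range(1,n):
    if s[i,4]>150: print(i,s[i].tolist(),c[i].round(1))
for r in range(0,225,12):
    L=[];v=l[r];ch=np.where(np.diff(v))[0]
    print(r,[(int(a)+1,int(v[a+1])) for a in ch],end=" | ")
E
python3 bar.py
```

```text
(array([-157.9,  -91.8,  200.2]), array([ 1.7999e+02, -9.0000e-02,  8.7650e+01])) [ 0.50067783 -0.05773998  0.20022516] 47.675
1 [245, 0, 15, 225, 3033] [252.1 113.3]
2 [313, 0, 110, 225, 16512] [356.8 106.6]
8 [160, 65, 63, 27, 949] [184.4  76.7]
11 [475, 103, 37, 98, 2659] [496.1 154.6]
0 [(247, 1), (258, 0), (313, 2), (366, 0), (369, 2), (398, 0)] | 12 [(247, 1), (248, 0), (250, 1), (258, 0), (314, 2), (407, 0), (447, 3), (449, 0)] | 24 [(247, 1), (248, 0), (250, 1), (260, 0), (314, 2), (373, 0), (374, 2), (375, 0)] | 36 [(247, 1), (249, 0), (250, 1), (258, 0), (315, 2), (385, 0), (391, 2), (394, 0), (401, 2), (403, 0)] | 48 [(245, 1), (260, 0), (314, 2), (389, 0), (394, 2), (397, 0)] | 60 [(245, 1), (260, 0), (314, 2), (381, 0), (382, 2), (383, 0), (392, 2), (395, 0)] | 72 [(161, 8), (223, 0), (245, 1), (260, 0), (316, 2), (397, 0)] | 84 [(163, 8), (189, 0), (245, 1), (260, 0), (316, 2), (382, 0), (383, 2), (384, 0), (388, 2), (405, 0)] | 96 [(245, 1), (260, 0), (317, 2), (402, 0), (404, 2), (405, 0), (409, 2), (412, 0)] | 108 [(245, 1), (260, 0), (318, 2), (388, 0), (391, 2), (392, 0), (397, 2), (400, 0), (503, 11)] | 120 [(245, 1), (260, 0), (319, 2), (382, 0), (391, 2), (394, 0), (491, 11)] | 132 [(246, 1), (260, 0), (319, 2), (394, 0), (480, 11), (481, 0), (483, 11)] | 144 [(246, 1), (259, 0), (320, 2), (383, 0), (388, 2), (399, 0), (478, 11)] | 156 [(246, 1), (259, 0), (321, 2), (402, 0), (403, 2), (405, 0), (408, 2), (417, 0), (438, 15), (441, 0), (475, 11)] | 168 [(246, 1), (259, 0), (322, 2), (380, 0), (381, 2), (383, 0), (385, 2), (387, 0), (388, 16), (389, 0), (396, 2), (400, 0), (476, 11)] | 180 [(246, 1), (259, 0), (322, 2), (384, 0), (392, 2), (394, 0), (479, 11)] | 192 [(246, 1), (259, 0), (323, 2), (394, 0), (490, 11)] | 204 [(246, 1), (259, 0), (324, 2), (383, 0), (397, 2), (400, 0)] | 216 [(246, 1), (259, 0), (325, 2), (327, 0), (355, 2), (372, 0), (388, 2), (419, 0)] |
```

Request:
drive_tool(
  moves=[
    {"x": 60, "y": 0, "z": 0, "rx": 0, "ry": 0, "rz": 0, "fingers": -1},
    {"x": 120, "y": 0, "z": 0, "rx": 0, "ry": 0, "rz": 0, "fingers": -1},
    {"x": 130, "y": 0, "z": 0, "rx": 0, "ry": 0, "rz": 0, "fingers": -1},
    {"x": 130, "y": 0, "z": 0, "rx": 0, "ry": 0, "rz": 0, "fingers": -1},
    {"x": 130, "y": 0, "z": 0, "rx": 0, "ry": 0, "rz": 0, "fingers": -1},
  ],
)

```text
time_s: 48.3
tool_pos: [0.5054, 0.0704, 0.2]
tool_rot: [-180.0, 0.0, 87.5]
force: [-0.1, -0.4, -1.0]
grip_width: 0.087
grasp_force: 0.0
```

```bash
cp wbar.npy wbar1.npy; python3 bar.py | head -8; python3 - <<'E'
from h import *
w=np.load("wbar.npy",allow_pickle=True).item()
hsv=cv2.cvtColor(w["image"],cv2.COLOR_RGB2HSV);m=((hsv[...,1]<70)&(hsv[...,2]>120)).astype(np.uint8)
for r in range(40,230,4):
    v=m[r,150:300];a=np.where(np.diff(v.astype(int)))[0]+151;print(r,a.tolist(),end=" ")
print()
w1=np.load("wbar1.npy",allow_pickle=True).item()
for W,rr in((w1,[60,120,180]),(w,[120,160,200])):
  for r in rr:
    v=cv2.cvtColor(W["image"],cv2.COLOR_RGB2HSV)[r,240:275];k=(v[:,1]<70)&(v[:,2]>120);i=np.where(k)[0]
    print(r,i[0]+240,i[-1]+240,atz(W,(i[0]+239.5,r),.024).round(4),atz(W,(i[-1]+240.5,r),.024).round(4))
E
```

```text
(array([-142.7,   35.5,  200. ]), array([-1.7996e+02,  1.0000e-02,  8.7470e+01])) [0.50530128 0.07039687 0.20001068] 48.35
1 [299, 0, 114, 225, 15998] [348.6 113. ]
9 [246, 50, 15, 175, 2171] [252.8 142.4]
13 [170, 174, 56, 22, 686] [191.3 183.2]
14 [472, 207, 40, 18, 468] [496.4 217.5]
0 [(344, 1), (411, 0)] | 12 [(299, 1), (302, 0), (307, 3), (308, 0), (324, 2), (325, 0), (345, 1), (411, 0)] | 24 [(300, 1), (303, 0), (324, 2), (326, 0), (345, 1), (410, 0), (424, 6), (433, 0)] | 36 [(301, 1), (304, 0), (325, 2), (326, 0), (338, 1), (355, 0), (358, 1), (372, 0)] | 48 [(301, 1), (372, 0), (373, 1), (374, 0), (383, 1), (385, 0)] | 60 [(249, 9), (257, 0), (302, 1), (366, 0), (367, 1), (368, 0), (378, 1), (380, 0)] | 72 [(249, 9), (257, 0), (302, 1), (379, 0)] | 84 [(249, 9), (257, 0), (303, 1), (383, 0)] | 96 [(246, 9), (261, 0), (304, 1), (375, 0), (376, 1), (377, 0), (387, 1), (394, 0)] | 108 [(246, 9), (261, 0), (305, 1), (393, 0)] | 120 [(246, 9), (260, 0), (306, 1), (382, 0)] | 132 [(246, 9), (260, 0), (307, 1), (379, 0)] | 144 [(246, 9), (260, 0), (308, 1), (379, 0)] | 156 [(246, 
[... 828 characters left out ...]
 [246, 260] 156 [246, 260] 160 [247, 260] 164 [247, 260] 168 [247, 260] 172 [247, 260] 176 [171, 194, 247, 260] 180 [170, 226, 247, 260] 184 [171, 215, 247, 260] 188 [172, 196, 247, 260] 192 [173, 196, 247, 260] 196 [247, 260] 200 [247, 260] 204 [247, 260] 208 [247, 260] 212 [247, 260] 216 [247, 260] 220 [247, 260] 224 [247, 260] 228 [247, 260] 
60 245 259 [0.497  0.0672 0.024 ] [0.5135 0.0665 0.024 ]
120 245 259 [0.4939 0.003  0.024 ] [0.5113 0.0023 0.024 ]
180 246 258 [ 0.4916 -0.069   0.024 ] [ 0.5076 -0.0696  0.024 ]
120 246 259 [0.4996 0.1309 0.024 ] [0.5158 0.1302 0.024 ]
160 247 259 [0.4984 0.0839 0.024 ] [0.5141 0.0832 0.024 ]
200 247 259 [0.4959 0.0331 0.024 ] [0.5122 0.0324 0.024 ]
```

```bash
python3 - <<'E'
from h import *
w=np.load("wbar.npy",allow_pickle=True).item();w1=np.load("wbar1.npy",allow_pickle=True).item()
def msk(W):
    h=cv2.cvtColor(W["image"],cv2.COLOR_RGB2HSV);return ((h[...,1]<70)&(h[...,2]>120)).astype(np.uint8)
P=[]
for W,r0,r1 in((w1,30,222),(w,92,228)):
    m=msk(W)
    for r in range(r0,r1,2):
        i=np.where(m[r,240:275])[0]+240
        P.append(atz(W,((i[0]+i[-1])/2,r),.024)[:2])
P=np.array(P);k=np.polyfit(P[:,1],P[:,0],1);print("yaw",-np.degrees(np.arctan(k[0])),"resid",np.std(P[:,0]-np.polyval(k,P[:,1])))
a=-np.arctan(k[0]);by=np.array([-np.sin(a),np.cos(a)])
m=msk(w);col=m[:,253]; r=np.where(col[30:80])[0][0]+30
hal=np.where(m[:,247])[0];hal=hal[hal>60][0];print(r,hal)
e=atz(w,(253,r-.5),.024);s=atz(w,(253,hal-.5),.024)
c0=np.array([np.polyval(k,0),0])
ys=(s[:2]-c0)@by-.160; ye=(e[:2]-c0)@by-.200
print("centre from shoulder, from eye end",(c0+by*ys).round(4),(c0+by*ye).round(4))
# pin
for W in(w1,w):
    m=msk(W);n,l,st,ce=cv2.connectedComponentsWithStats(m)
    i=[i for i in range(1,n) if 500<st[i,4]<1200 and 140<ce[i][0]<230][0]
    ys_,xs=np.where(l==i)
    q=np.array([atz(W,(x,y),.011)[:2] for x,y in zip(xs,ys_)])
    d=np.linalg.svd(q-q.mean(0),full_matrices=0)[2][0];d*=np.sign(d[0])
    # shank-only centreline
    t=(q-q.mean(0))@d; sh=q[t>t.max()-.035]; 
    dd=np.linalg.svd(sh-sh.mean(0),full_matrices=0)[2][0];dd*=np.sign(dd[0])
    hd=q[t<t.min()+.026]
    tip=max(xs);tv=ys_[xs==tip].mean();hx=min(xs)
    print("pin yaw",np.degrees(np.arctan2(dd[1],dd[0])),"tip",atz(W,(tip+.5,tv),.0055).round(4),"head centre@11",hd.mean(0).round(4),"head end",atz(W,(hx-.5,np.median(ys_[xs==hx])),.011).round(4), "shank mean", sh.mean(0).round(4))
print(rk([.4,.05,0]))
E
```

```text
yaw -2.4011065216507133 resid 0.00019641744276543952
50 90
centre from shoulder, from eye end [0.5027 0.0041] [0.5027 0.0053]
pin yaw 5.050245592139444 tip [0.4702 0.0576 0.0055] head centre@11 [0.4128 0.0528] head end [0.3985 0.0627 0.011 ] shank mean [0.4517 0.0557]
pin yaw 4.628148494940879 tip [0.4694 0.0569 0.0055] head centre@11 [0.4128 0.0534] head end [0.3987 0.0619 0.011 ] shank mean [0.4513 0.0568]
[-249.3   23.9    0. ]
```

```bash
python3 - <<'E'
from h import *
from cell import sensors
o=sensors.get_obs();print(go(o,[.5027,.0047,.0105],87.6))
E
```

```text
(array([-65.7,   0.4, 189.5]), array([-0.001,  0.   , -0.002]))
```

Request:
drive_tool(
  moves=[
    {"x": -40, "y": 0.4, "z": 40, "rx": 0, "ry": 0, "rz": -0.002, "fingers": -1},
    {"x": -65.7, "y": 0.4, "z": 90, "rx": 0, "ry": 0, "rz": -0.002, "fingers": -1},
    {"x": -65.7, "y": 0.4, "z": 140, "rx": 0, "ry": 0, "rz": -0.002, "fingers": -1},
    {"x": -65.7, "y": 0.4, "z": 175, "rx": 0, "ry": 0, "rz": -0.002, "fingers": -1},
    {"x": -65.7, "y": 0.4, "z": 189, "rx": 0, "ry": 0, "rz": -0.002, "fingers": -1},
    {"x": -65.7, "y": 0.4, "z": 189, "rx": 0, "ry": 0, "rz": -0.002, "fingers": -1},
    {"x": -65.7, "y": 0.4, "z": 189, "rx": 0, "ry": 0, "rz": -0.002, "fingers": -1},
  ],
)

```text
time_s: 49.22
tool_pos: [0.5042, 0.0066, 0.0128]
tool_rot: [179.8, 0.0, 87.7]
force: [0.6, 0.0, -0.0]
grip_width: 0.0873
grasp_force: 0.0
```

```bash
python3 - <<'E'
from h import *
from cell import sensors
o=sensors.get_obs();print(o["tool_pos"],o["tool_rot"],go(o,[.5027,.0047,.0105],87.6))
E
```

```text
[0.50416185 0.00657483 0.01281887] [1.79849622e+02 2.36193941e-02 8.77394325e+01] (array([-1.9, -1.4,  2.3]), array([0.003, 0.   , 0.002]))
```

Request:
drive_tool(
  moves=[
    {"x": -1.9, "y": -1.2, "z": 1.5, "rx": 0, "ry": 0, "rz": 0.002, "fingers": -1},
    {"x": -1.9, "y": -1.2, "z": 1.5, "rx": 0, "ry": 0, "rz": 0.002, "fingers": 1},
    {"x": -1.9, "y": -1.2, "z": 1.5, "rx": 0, "ry": 0, "rz": 0.002, "fingers": 1},
    {"x": -1.9, "y": -1.2, "z": 1.5, "rx": 0, "ry": 0, "rz": 0.002, "fingers": 1},
    {"x": -1.9, "y": -1.2, "z": 1.5, "rx": 0, "ry": 0, "rz": 0.002, "fingers": 1},
    {"x": -1.9, "y": -1.2, "z": 1.5, "rx": 0, "ry": 0, "rz": 0.002, "fingers": 1},
    {"x": -1.9, "y": -1.2, "z": 1.5, "rx": 0, "ry": 0, "rz": 0.002, "fingers": 1},
    {"x": -1.9, "y": -1.2, "z": 1.5, "rx": 0, "ry": 0, "rz": 0.002, "fingers": 1},
  ],
  force=45,
)

```text
time_s: 50.22
tool_pos: [0.5014, 0.005, 0.0098]
tool_rot: [-180.0, 0.0, 87.7]
force: [0.1, -0.6, 0.7]
grip_width: 0.0251
grasp_force: 0.0
```

```bash
python3 - <<'E'
from h import *
from cell import sensors
o=sensors.get_obs();print(o["tool_pos"],o["tool_rot"],o["grip_width"],o["force"],go(o,wd([-54,0,150]),94.74))
a=np.radians(87.6-90);by=np.array([-np.sin(a),np.cos(a)]);print("tool along bar from its centre", (o["tool_pos"][:2]-np.array([.5027,.0047]))@by*1000)
E
```

```text
[0.5014124  0.00497242 0.00980461] [-1.79995360e+02  3.49938725e-03  8.76530075e+01] 0.025144518101654845 [ 0.12466551 -0.63638194  0.69934481] (array([  41.2,   93.6, -140.2]), array([-0.   ,  0.   , -0.124]))
tool along bar from its centre 0.21825789479564833
```

Fingers are still closing, so I'll hold longer, then lift slightly.

Request:
drive_tool(
  moves=[
    {"x": 0, "y": 0, "z": 0, "rx": 0, "ry": 0, "rz": 0, "fingers": 1},
    {"x": 0, "y": 0, "z": 0, "rx": 0, "ry": 0, "rz": 0, "fingers": 1},
    {"x": 0, "y": 0, "z": 0, "rx": 0, "ry": 0, "rz": 0, "fingers": 1},
    {"x": 0, "y": 0, "z": 0, "rx": 0, "ry": 0, "rz": 0, "fingers": 1},
    {"x": 0, "y": 0, "z": -30, "rx": 0, "ry": 0, "rz": 0, "fingers": 1},
    {"x": 0, "y": 0, "z": -70, "rx": 0, "ry": 0, "rz": 0, "fingers": 1},
    {"x": 0, "y": 0, "z": -110, "rx": 0, "ry": 0, "rz": 0, "fingers": 1},
    {"x": 0, "y": 0, "z": -140, "rx": 0, "ry": 0, "rz": 0, "fingers": 1},
    {"x": 20, "y": 45, "z": -140, "rx": 0, "ry": 0, "rz": -0.06, "fingers": 1},
    {"x": 41, "y": 93, "z": -140, "rx": 0, "ry": 0, "rz": -0.124, "fingers": 1},
    {"x": 41.2, "y": 93.6, "z": -140, "rx": 0, "ry": 0, "rz": -0.124, "fingers": 1},
    {"x": 41.2, "y": 93.6, "z": -140, "rx": 0, "ry": 0, "rz": -0.124, "fingers": 1},
    {"x": 41.2, "y": 93.6, "z": -140, "rx": 0, "ry": 0, "rz": -0.124, "fingers": 1},
  ],
  force=45,
)

```text
time_s: 51.85
tool_pos: [0.5959, 0.0416, 0.1502]
tool_rot: [180.0, 0.1, 94.7]
force: [0.0, 0.5, -0.2]
grip_width: 0.0003
grasp_force: 0.0
```

```bash
python3 - <<'E'
from h import *
from cell import sensors,vision
import pickle
o=sensors.get_obs();print(stat(o),o["grip_width"],o["force"].round(2),np.round(o["wrist_torque"],2))
w=vision.read_camera("wrist");pickle.dump(w,open("wf.pkl","wb"))
h=cv2.cvtColor(w["image"],cv2.COLOR_RGB2HSV);m=((h[...,1]<70)&(h[...,2]>110)).astype(np.uint8)
for r in range(0,230,6): print(r,(np.where(np.diff(m[r].astype(int)))[0]+1).tolist())
for q in([-54,200,150],[-54,160,150],[-54,182,80],[-54,0,162]): print(q,proj(w,wd(q))[0].round(1))
E
```

```text
(array([-54.8,  -0.7, 150.2]), array([1.7999e+02, 1.0000e-01, 9.4720e+01])) 0.00031368680929882476 [ 0.02  0.5  -0.18] [ 0.04 -0.11  0.09]
0 [170, 178, 236, 238, 271, 291]
6 [170, 177, 236, 240, 269, 289]
12 [170, 177, 236, 311]
18 [169, 177, 236, 308]
24 [169, 176, 236, 304]
30 [169, 171, 174, 176, 237, 300]
36 [169, 170, 237, 297]
42 [237, 295, 306, 308]
48 [163, 166, 172, 175, 237, 295, 305, 310]
54 [163, 166, 169, 179, 237, 295, 307, 312]
60 [163, 168, 170, 178, 237, 296, 308, 316]
66 [163, 178, 237, 301, 302, 306, 307, 308, 315, 321, 373, 375]
72 [163, 178, 237, 309, 310, 314, 326, 327, 370, 374]
78 [162, 178, 236, 318, 319, 320, 369, 374]
84 [162, 179, 236, 320, 371, 374]
90 [162, 179, 237, 313]
96 [162, 179, 237, 308]
102 [162, 178, 237, 306]
108 [161, 178, 237, 303]
114 [161, 178, 237, 302]
120 [161, 177, 237, 302]
126 [161, 177, 237, 303]
132 [160, 177, 237, 304]
138 [160, 177, 237, 307]
144 [71, 100, 160, 176, 237, 311]
150 [72, 135, 160, 176, 238, 318, 363, 367]
156 [73, 136, 160, 176, 238, 328, 353, 354, 360, 366]
162 [74, 102, 159, 175, 238, 315, 359, 365]
168 [159, 175, 238, 308]
174 [159, 175, 238, 304]
180 [159, 174, 238, 301]
186 [159, 174, 238, 300]
192 [158, 174, 238, 299]
198 [158, 174, 238, 299]
204 [158, 173, 239, 301]
210 [158, 173, 239, 304]
216 [158, 173, 239, 307]
222 [157, 172, 239, 313, 357, 359]
228 [157, 172, 245, 262, 269, 312, 349, 350, 353, 358, 421, 422, 423, 425, 428, 429, 430, 476]
[-54, 200, 150] [ 254.1 -170.6]
[-54, 160, 150] [254.  -66.3]
[-54, 182, 80] [253.7 -50.7]
[-54, 0, 162] [253.8 235.3]
```

```bash
python3 - <<'E'
from h import *
import pickle
from cell import vision
w=pickle.load(open("wf.pkl","rb"))
h=cv2.cvtColor(w["image"],cv2.COLOR_RGB2HSV);m=((h[...,1]<70)&(h[...,2]>110)).astype(np.uint8)
P=[];Wd=[]
for r in range(66,228,3):
    i=np.where(m[r,150:185])[0]+150
    a=atz(w,(i[0]-.5,r),.024);b=atz(w,(i[-1]+.5,r),.024);P.append((a+b)[:2]/2);Wd.append(b[0]-a[0])
P=np.array(P);k=np.polyfit(P[:,1],P[:,0],1);print("bar yaw",-np.degrees(np.arctan(k[0])),"x at y=.0047",np.polyval(k,.0047),"width",np.mean(Wd))
s=atz(w,(175,44.5),.024);print("shoulder",s, "eye end rows <0?")
t=vision.read_camera("top");s=vision.read_camera("scene")
for n,c in(("top",t),("scene",s)):
  hh=cv2.cvtColor(c["image"],cv2.COLOR_RGB2HSV);mm=((hh[...,1]<70)&(hh[...,2]>120)).astype(np.uint8)
  n_,l,st,ce=cv2.connectedComponentsWithStats(mm)
  print(n,[(st[i].tolist(),ce[i].round(1).tolist()) for i in range(1,n_) if st[i,4]>100 and st[i,1]>80])
E
```

```text
bar yaw -2.305542646691281 x at y=.0047 0.5030843537293082 width 0.01635963719146598
shoulder [0.51278015 0.16629157 0.024     ] eye end rows <0?
top [([253, 104, 44, 47, 1437], [275.0, 124.8]), ([244, 133, 18, 39, 109], [254.0, 153.7]), ([272, 161, 49, 57, 1583], [300.3, 190.0]), ([382, 160, 22, 22, 179], [394.2, 172.0]), ([155, 170, 56, 52, 1655], [179.0, 202.0]), ([210, 188, 26, 65, 387], [223.3, 220.3]), ([174, 238, 46, 9, 268], [198.9, 242.0]), ([300, 245, 34, 8, 220], [316.0, 248.8])]
scene [([373, 145, 40, 28, 234], [388.3, 160.1]), ([200, 166, 128, 112, 4108], [268.5, 229.5]), ([306, 196, 22, 12, 117], [317.5, 201.2]), ([161, 199, 45, 33, 1124], [183.3, 213.9])]
```

Request:
drive_tool(
  moves=[
    {"x": 0, "y": -45, "z": -20, "rx": 0, "ry": 0, "rz": 0.06, "fingers": -1},
    {"x": -30, "y": -93, "z": -20, "rx": 0, "ry": 0, "rz": 0.124, "fingers": -1},
    {"x": -30, "y": -94, "z": -20, "rx": 0, "ry": 0, "rz": 0.124, "fingers": -1},
    {"x": -30, "y": -94, "z": -20, "rx": 0, "ry": 0, "rz": 0.124, "fingers": -1},
    {"x": -30, "y": -94, "z": -20, "rx": 0, "ry": 0, "rz": 0.124, "fingers": -1},
    {"x": -30, "y": -94, "z": -20, "rx": 0, "ry": 0, "rz": 0.124, "fingers": -1},
    {"x": -30, "y": -94, "z": -20, "rx": 0, "ry": 0, "rz": 0.124, "fingers": -1},
    {"x": -30, "y": -94, "z": -20, "rx": 0, "ry": 0, "rz": 0.124, "fingers": -1},
  ],
)

```text
time_s: 53.0
tool_pos: [0.5056, 0.005, 0.1697]
tool_rot: [-180.0, -0.0, 87.7]
force: [0.8, -0.2, 0.7]
grip_width: 0.0726
grasp_force: 0.0
```

```bash
python3 - <<'E'
from h import *
from cell import sensors
o=sensors.get_obs();print(o["tool_pos"],o["tool_rot"],o["grip_width"],go(o,[.5029,.0047,.0115],87.65))
E
```

```text
[0.50555368 0.00504585 0.16968495] [-1.79981600e+02 -3.25834316e-02  8.76960614e+01] 0.07256914789096032 (array([ -0.5,  -2.6, 158.2]), array([-0.   , -0.001,  0.001]))
```

Request:
drive_tool(
  moves=[
    {"x": -0.5, "y": -2.6, "z": 50, "rx": 0, "ry": 0, "rz": 0, "fingers": 0.05},
    {"x": -0.5, "y": -2.6, "z": 100, "rx": 0, "ry": 0, "rz": 0, "fingers": 0.05},
    {"x": -0.5, "y": -2.6, "z": 125, "rx": 0, "ry": 0, "rz": 0, "fingers": 0.05},
    {"x": -0.5, "y": -2.6, "z": 125, "rx": 0, "ry": 0, "rz": 0, "fingers": 0.05},
    {"x": -0.5, "y": -2.6, "z": 145, "rx": 0, "ry": 0, "rz": 0, "fingers": 0.05},
    {"x": -0.5, "y": -2.6, "z": 158.5, "rx": 0, "ry": 0, "rz": 0, "fingers": 0.05},
    {"x": -0.5, "y": -2.6, "z": 158.5, "rx": 0, "ry": 0, "rz": 0, "fingers": 0.05},
    {"x": -0.5, "y": -2.6, "z": 158.5, "rx": 0, "ry": 0, "rz": 0, "fingers": 1},
    {"x": -0.5, "y": -2.6, "z": 158.5, "rx": 0, "ry": 0, "rz": 0, "fingers": 1},
    {"x": -0.5, "y": -2.6, "z": 158.5, "rx": 0, "ry": 0, "rz": 0, "fingers": 1},
    {"x": -0.5, "y": -2.6, "z": 158.5, "rx": 0, "ry": 0, "rz": 0, "fingers": 1},
    {"x": -0.5, "y": -2.6, "z": 158.5, "rx": 0, "ry": 0, "rz": 0, "fingers": 1},
    {"x": -0.5, "y": -2.6, "z": 158.5, "rx": 0, "ry": 0, "rz": 0, "fingers": 1},
  ],
  force=45,
)

```text
time_s: 54.62
tool_pos: [0.5028, 0.0042, 0.0113]
tool_rot: [180.0, 0.0, 87.7]
force: [-0.4, -0.5, 0.6]
grip_width: 0.0013
grasp_force: 0.0
```

```bash
python3 - <<'E'
from h import *
from cell import sensors
o=sensors.get_obs();print(o["tool_pos"],o["tool_rot"],o["grip_width"],o["grasp_force"],o["force"].round(1))
E
```

```text
[0.50283159 0.00417913 0.0113437 ] [1.79998860e+02 5.62453954e-03 8.76511069e+01] 0.0012987482682843942 0.0 [-0.4 -0.5  0.6]
```

```bash
python3 - <<'E'
from h import *
from cell import env,vision
print([a for a in dir(env) if a[0]!='_'],env.tip_extent)
w=vision.read_camera("wrist")
h=cv2.cvtColor(w["image"],cv2.COLOR_RGB2HSV);m=((h[...,1]<70)&(h[...,2]>110)).astype(np.uint8)
for r in range(0,384,12): print(r,(np.where(np.diff(m[r,180:330].astype(int)))[0]+181).tolist(),end=' ')
for z in(0.,.024,.0033): print(z,proj(w,[.5028,.0042,z])[0])
print(proj(w,[.495,.09,.024]),proj(w,[.511,.09,.024]))
s=vision.read_camera("scene");print(proj(s,[.5028,.0042,.0033]),proj(s,[.5028,.0042,.024]))
u,v=proj(s,[.5028,.0042,.03])[0].astype(int)
c=s["image"][v-40:v+25,u-30:u+31].astype(int)
for row in c[::2]: print(''.join('#' if p.sum()<150 else 'W' if p.min()>150 else '.' for p in row))
E
```

```text
['PlanningError', 'tip_extent'] 0.008
0 [239, 266] 12 [239, 266] 24 [239, 266] 36 [240, 266] 48 [240, 266] 60 [240, 266] 72 [240, 266] 84 [240, 265] 96 [241, 265] 108 [241, 265] 120 [241, 265] 132 [241, 265] 144 [241, 264] 156 [188, 241, 264] 168 [242, 264] 180 [242, 264] 192 [242, 255, 256, 264] 204 [242, 263] 216 [243, 254, 256, 263] 228 [252, 255] 240 [252, 255] 252 [252, 255] 264 [252, 255] 276 [] 288 [] 300 [252, 255] 312 [243, 264] 324 [] 336 [] 348 [] 360 [] 372 [] 0.0 [252.35261724 222.0742447 ]
0.024 [252.26634623 236.86955692]
0.0033 [252.34190003 223.91222639]
[[231.10459261  90.95501016]] [[260.96327807  89.67676581]]
[[286.78499452 201.11909553]] [[287.06981221 195.48880279]]
.......................#############################.........
.......................#############################.........
.......................############################..........
.......................#############################.........
...............########..####################################
.........#########.....##.....###############################
.....................#########
[... 943 characters left out ...]
..................
.............................................................
.............................................................
.........................................................WW..
.....................................................WWW.....
...........................................######.WW.......##
.............................................####......######
.............................####..............##############
...........................########..............############
........................#############..............##########
.....................###......#########..............########
..........................###############..............######
```

Request:
drive_tool(
  moves=[
    {"x": 0, "y": 0, "z": -12, "rx": 0, "ry": 0, "rz": 0, "fingers": 1},
    {"x": 0, "y": 0, "z": -12, "rx": 0, "ry": 0, "rz": 0, "fingers": 0.05},
    {"x": 0, "y": 0, "z": -12, "rx": 0, "ry": 0, "rz": 0, "fingers": 0.05},
    {"x": 0, "y": 0, "z": -12, "rx": 0, "ry": 0, "rz": 0, "fingers": 0.05},
    {"x": 0, "y": 0, "z": -12, "rx": 0, "ry": 0, "rz": 0, "fingers": 0.05},
    {"x": 0, "y": 0, "z": -12, "rx": 0, "ry": 0, "rz": 0, "fingers": 0.05},
    {"x": 0, "y": 0, "z": 0, "rx": 0, "ry": 0, "rz": 0, "fingers": 0.05},
    {"x": 0, "y": 0, "z": 4, "rx": 0, "ry": 0, "rz": 0, "fingers": 0.05},
    {"x": 0, "y": 0, "z": 4, "rx": 0, "ry": 0, "rz": 0, "fingers": 0.05},
  ],
)

```text
time_s: 55.85
tool_pos: [0.5022, 0.0044, 0.0066]
tool_rot: [-179.9, -0.0, 87.7]
force: [0.1, -0.3, 0.4]
grip_width: 0.0414
grasp_force: 0.0
```

```bash
python3 - <<'E'
from h import *
from cell import env,vision,sensors
o=sensors.get_obs();print(o["tool_pos"],o["grip_width"],o["force"].round(1))
s=vision.read_camera("scene");u,v=proj(s,[.5028,.0042,.03])[0].astype(int)
for d in(-.028,0,.028):print([proj(s,[.5028+d,.0042,z])[0].round(0)-[u-30,v-40] for z in(0,.024)])
c=s["image"][v-40:v+25,u-30:u+31].astype(int)
for row in c: print(''.join('#' if p.sum()<150 else 'W' if (p.max()-p.min()<40) else '.' for p in row))
E
```

```text
[0.50220657 0.00439476 0.006621  ] 0.041384186690329235 [ 0.1 -0.3  0.4]
[array([38., 46.]), array([38., 40.])]
[array([30., 49.]), array([30., 42.])]
[array([22., 52.]), array([22., 45.])]
.......................########################WW###WWWWWW...
.......................#############################WWWWWWWW.
.......................#############################WWWWWWWWW
.......................###############W#############WWWWWWWWW
.......................#############################WWWWWWWWW
.......................############################WWWWWWWWWW
.......................#############################WWWWWWWWW
...................WWWW#############################WWWWWWWWW
...............WWWWWWWWWW###########################WWWW#WWWW
..WWW.......WWWWW######WW##################################W#
WWWWWWWWWWWWW###########WW.WW################################
WWWWWWWWWW#########WWW###WW.WW###############################
WWWWWWWWW########WW....W####WW###############################
WWWWWWWWWWW##WWWWWWW..WWW#########################WW#########
WWWWWWWWWWWWWWWWWW##WWWWW#################
[... 2419 characters left out ...]
W####WWWWWWWWW####
.........................##.....WWWWWWWWWWWWW####WWWWWW######
.........................###.....WWWWWWWWWWWWW###############
..........................###.....WWWWWWWWWWWWW##############
.......................###########WWWWWWWWWWWWWW#############
....................#############...WWWWWWWWWWWWW############
.....................###########.....WWWWWWWWWWWWW###########
.....................################WWWWWWWWWWWWWW##########
..............W...####################WWWWWWWWWWWWWW#########
.......................################WWWWWWWWWWWWWW########
.........................###############WWWWWWWWWWWWWW#######
..........................###############WWWWWWWWWWWWWW######
```

Request:
drive_tool(
  moves=[
    {"x": 0, "y": 0, "z": 5, "rx": 0, "ry": 0, "rz": 0, "fingers": 0.05},
    {"x": 0, "y": 0, "z": 10, "rx": 0, "ry": 0, "rz": 0, "fingers": 0.05},
    {"x": 0, "y": 0, "z": 10, "rx": 0, "ry": 0, "rz": 0, "fingers": 0.05},
  ],
)

```text
time_s: 56.28
tool_pos: [0.5024, 0.0042, -0.0031]
tool_rot: [-179.9, -0.0, 87.7]
force: [-0.7, 0.4, -0.1]
grip_width: 0.0412
grasp_force: 0.0
```

Request:
drive_tool(
  moves=[
    {"x": 0, "y": 0, "z": 4, "rx": 0, "ry": 0, "rz": 0, "fingers": 0.05},
    {"x": 0, "y": 0, "z": 7, "rx": 0, "ry": 0, "rz": 0, "fingers": 0.05},
    {"x": 0, "y": 0, "z": 7, "rx": 0, "ry": 0, "rz": 0, "fingers": 0.05},
  ],
)

```text
time_s: 56.65
tool_pos: [0.5026, 0.0042, -0.01]
tool_rot: [-180.0, -0.0, 87.7]
force: [1.3, -0.1, -0.1]
grip_width: 0.0413
grasp_force: 0.0
```

```bash
python3 - <<'E'
from h import *
from cell import env,vision,sensors
o=sensors.get_obs();print(o["tool_pos"],o["force"].round(1))
s=vision.read_camera("scene");u,v=proj(s,[.5028,.0042,.03])[0].astype(int)
c=s["image"][v-40:v+25,u-30:u+31].astype(int)
for row in c[25:58]: print(''.join('#' if p.sum()<150 else 'W' if (p.max()-p.min()<40) else '.' for p in row))
E
```

```text
[ 0.50256037  0.00419562 -0.00997007] [ 1.3 -0.1 -0.1]
####WWWWWWWWWWWW#####WW..............###WWWWWW#######W......#
#####WWWWWWWWWWW##W.......WW........WWWWWWWWW.#######W.......
######WWWWWWWW####.....WW####...WWWWWWWWWW#W..######W........
########WW########WWW#########WWWWWWWWW#####W####WW..........
##########################WW##WWWWWW#######WW#W..............
.#################..W#########WWW..########..................
..##########WWWW#WW..#########.....##WW####..................
...#########WWWWWWWWWW#######W.....#######W..................
...W#########WWWWWWWWW########.....#######...................
....W########WWWWWW..W#######......#######...................
.....W##WW###WWWWWW######WW........#######...................
......#######..WWWW######WW........######W...................
.......######...WWW######WWW.......######....................
........#####....WW######WWWW......######....................
.........####.....WW#####WWWWW.....#####W....................
..........##.......W#####WWWWWW....#####W....................
....................#####WWWWWWW...#####W............
[... 300 characters left out ...]
..............WWWW
....................#####WWWWWWWWWWWWW#........##......##WWWW
.....................####WWWWWWWWWWWWWW##...######..#####WWWW
.W....................###W.WWWWWWWWWWWWW##############..WWWWW
.......................##...WWWWWWWWWWWWW###########WWWWWWWWW
......................##.....WWWWWWWWWWWWW########WWWWWWWWWWW
.......................##.....WWWWWWWWWWWWW######WWWWWWWWWW##
.......................###.....WWWWWWWWWWWWW####WWWWWWWWW####
........................###....#WWWWWWWWWWWWW####WWWWWW######
......................###########WWWWWWWWWWWWW###############
...................############..WWWWWWWWWWWWWW##############
...................###########.....WWWWWWWWWWWWW#############
```

Request:
drive_tool(
  moves=[
    {"x": 0, "y": 0, "z": 2.5, "rx": 0, "ry": 0, "rz": 0, "fingers": 0.05},
    {"x": 0, "y": 0, "z": 2.5, "rx": 0, "ry": 0, "rz": 0, "fingers": 1},
    {"x": 0, "y": 0, "z": 2.5, "rx": 0, "ry": 0, "rz": 0, "fingers": 1},
    {"x": 0, "y": 0, "z": 2.5, "rx": 0, "ry": 0, "rz": 0, "fingers": 1},
    {"x": 0, "y": 0, "z": 2.5, "rx": 0, "ry": 0, "rz": 0, "fingers": 1},
    {"x": 0, "y": 0, "z": 2.5, "rx": 0, "ry": 0, "rz": 0, "fingers": 1},
    {"x": 0, "y": 0, "z": 2.5, "rx": 0, "ry": 0, "rz": 0, "fingers": 1},
  ],
  force=45,
)

```text
time_s: 57.58
tool_pos: [0.5027, 0.0042, -0.0121]
tool_rot: [-180.0, 0.0, 87.7]
force: [-0.3, 0.7, 1.9]
grip_width: 0.0155
grasp_force: 45.0
```

Request:
drive_tool(
  moves=[
    {"x": 0, "y": 0, "z": -20, "rx": 0, "ry": 0, "rz": 0, "fingers": 1},
    {"x": 0, "y": 0, "z": -60, "rx": 0, "ry": 0, "rz": 0, "fingers": 1},
    {"x": 0, "y": 0, "z": -110, "rx": 0, "ry": 0, "rz": 0, "fingers": 1},
    {"x": 0, "y": 0, "z": -145, "rx": 0, "ry": 0, "rz": 0, "fingers": 1},
    {"x": 0, "y": 0, "z": -145, "rx": 0, "ry": 0, "rz": -0.02, "fingers": 1},
    {"x": 20, "y": 40, "z": -145, "rx": 0, "ry": 0, "rz": -0.06, "fingers": 1},
    {"x": 35, "y": 75, "z": -145, "rx": 0, "ry": 0, "rz": -0.1, "fingers": 1},
    {"x": 41.4, "y": 92.3, "z": -145, "rx": 0, "ry": 0, "rz": -0.123, "fingers": 1},
    {"x": 41.4, "y": 92.3, "z": -145, "rx": 0, "ry": 0, "rz": -0.123, "fingers": 1},
    {"x": 41.4, "y": 92.3, "z": -145, "rx": 0, "ry": 0, "rz": -0.123, "fingers": 1},
    {"x": 41.4, "y": 92.3, "z": -145, "rx": 0, "ry": 0, "rz": -0.123, "fingers": 1},
  ],
  force=45,
)

```text
time_s: 58.95
tool_pos: [0.5958, 0.0411, 0.1326]
tool_rot: [-179.9, 0.1, 94.7]
force: [-0.3, 0.1, -2.5]
grip_width: 0.0159
grasp_force: 45.0
```

```bash
python3 - <<'E'
from h import *
from cell import vision,sensors
o=sensors.get_obs();print(stat(o),o["grip_width"],o["grasp_force"],o["force"].round(1),o["wrist_torque"].round(2))
t=vision.read_camera("top")
zb=o["tool_pos"][2]+.036
def seg(c,q,n): # sample profile across point in rack x at given height
    pass
h=cv2.cvtColor(t["image"],cv2.COLOR_RGB2HSV)
for y in(200,195,182,170,164,156,140,-140,-156,-164,-182,-195,-199,-203):
    L=[]
    for x in np.arange(-90,-20,2.):
        u,v=proj(t,wd([x,y,zb*1000]))[0];p=h[int(round(v)),int(round(u))];L.append('W' if p[1]<70 and p[2]>120 else 'g' if p[1]<70 else '.')
    print(y,''.join(L))
w=vision.read_camera("wrist");hw=cv2.cvtColor(w["image"],cv2.COLOR_RGB2HSV)
for y in(60,90,110): 
    L=[]
    for x in np.arange(-80,-30,1.):
        u,v=proj(w,wd([x,y,zb*1000]))[0]
        if 0<=int(v)<384 and 0<=int(u)<512:
            p=hw[int(round(v)),int(round(u))];L.append('W' if p[1]<70 and p[2]>110 else '.')
    print("w",y,''.join(L))
E
```

```text
(array([-54.9,  -1.2, 132.6]), array([-1.7995e+02,  7.0000e-02,  9.4670e+01])) 0.015856618648488485 44.998544454574585 [-0.3  0.1 -2.5] [-0.01 -0.07 -0.02]
200 ................WWWW...............
195 ..............gWWWWW...............
182 ..............WWWWWWW..............
170 WWWWWWWWWWWWWWWWWWWWWWWWWWWWWWWWWWW
164 WWWWWWWWWWWWWWWWWWWWWWWWWWWWWWWWWWW
156 WWWWWWWWWWWWWWWWWWWWWWWWWWWWWWWWWWW
140 WWWWWWWWWWWWWWWWWWWWWWWWWWWWWWWWWWW
-140 WWWWWWWWWWWWWWWWWWWWWWWWWWWWWWWWWWW
-156 WWWWWWWWWWWWWWWWWWWWWWWWWWWWWWWWWWW
-164 WWWWWWWWWWWWWWWWWWWWWWWWWWWWWWWWWWW
-182 .............WWWWWWWW..............
-195 ..............WWWWWW...............
-199 ...............WWWWW...............
-203 ...................................
w 60 ..................WWWWWWWWWWWWWWWWWWWWWWWWWWWWWWWW
w 90 ..................WWWWWWWWWWWWWWWWWWWWWWWWWWWWWWWW
w 110 ..................WWWWWWWWWWWWWWWWWWWWWWWWWWWWWWWW
```

Request:
drive_tool(
  moves=[
    {"x": 0.7, "y": 1.3, "z": 20, "rx": 0, "ry": 0, "rz": -0.001, "fingers": 1},
    {"x": 0.7, "y": 1.3, "z": 40, "rx": 0, "ry": 0, "rz": -0.001, "fingers": 1},
    {"x": 0.7, "y": 1.3, "z": 55, "rx": 0, "ry": 0, "rz": -0.001, "fingers": 1},
    {"x": 0.7, "y": 1.3, "z": 65, "rx": 0, "ry": 0, "rz": -0.001, "fingers": 1},
    {"x": 0.7, "y": 1.3, "z": 75, "rx": 0, "ry": 0, "rz": -0.001, "fingers": 1},
    {"x": 0.7, "y": 1.3, "z": 82, "rx": 0, "ry": 0, "rz": -0.001, "fingers": 1},
    {"x": 0.7, "y": 1.3, "z": 88, "rx": 0, "ry": 0, "rz": -0.001, "fingers": 1},
    {"x": 0.7, "y": 1.3, "z": 88, "rx": 0, "ry": 0, "rz": -0.001, "fingers": 1},
  ],
  force=45,
)

```text
time_s: 60.05
tool_pos: [0.5978, 0.0425, 0.0445]
tool_rot: [-180.0, 0.0, 94.8]
force: [-0.1, -0.0, -2.0]
grip_width: 0.0156
grasp_force: 45.0
```

```bash
python3 - <<'E'
from h import *
from cell import sensors
o=sensors.get_obs();print(stat(o),o["grip_width"],o["grasp_force"],o["force"].round(1),o["wrist_torque"].round(2))
E
```

```text
(array([-52.8,   0.1,  44.5]), array([-179.97,    0.  ,   94.76])) 0.015614935762778441 44.99855697154999 [-0.1 -0.  -2. ] [ 0.04 -0.15  0.04]
```

Request:
drive_tool(
  moves=[
    {"x": 0, "y": -0.5, "z": 4, "rx": 0, "ry": 0, "rz": 0, "fingers": 1},
    {"x": 0, "y": -0.5, "z": 7, "rx": 0, "ry": 0, "rz": 0, "fingers": 1},
    {"x": 0, "y": -0.5, "z": 9, "rx": 0, "ry": 0, "rz": 0, "fingers": 1},
    {"x": 0, "y": -0.5, "z": 9, "rx": 0, "ry": 0, "rz": 0, "fingers": 1},
  ],
  force=45,
)

```text
time_s: 60.55
tool_pos: [0.5977, 0.0425, 0.036]
tool_rot: [180.0, 0.0, 94.8]
force: [-0.7, 0.6, -1.2]
grip_width: 0.0155
grasp_force: 45.0
```

```bash
python3 - <<'E'
from h import *
from cell import sensors
o=sensors.get_obs();print(stat(o),o["grip_width"],o["grasp_force"],o["force"].round(1),o["wrist_torque"].round(2))
E
```

```text
(array([-52.9,   0.1,  36. ]), array([1.7998e+02, 2.0000e-02, 9.4760e+01])) 0.015469333967523993 44.999284744262695 [-0.7  0.6 -1.2] [-0.3  -0.09 -0.  ]
```

Request:
drive_tool(
  moves=[
    {"x": 0, "y": 0, "z": 2, "rx": 0, "ry": 0, "rz": 0, "fingers": 1},
    {"x": 0, "y": 0, "z": 4, "rx": 0, "ry": 0, "rz": 0, "fingers": 1},
    {"x": 0, "y": 0, "z": 5, "rx": 0, "ry": 0, "rz": 0, "fingers": 1},
    {"x": 0, "y": 0, "z": 5, "rx": 0, "ry": 0, "rz": 0, "fingers": 0.3},
    {"x": 0, "y": 0, "z": 5, "rx": 0, "ry": 0, "rz": 0, "fingers": 0.3},
    {"x": 0, "y": 0, "z": 5, "rx": 0, "ry": 0, "rz": 0, "fingers": 0.3},
    {"x": 0, "y": 0, "z": -25, "rx": 0, "ry": 0, "rz": 0, "fingers": 0.3},
    {"x": 0, "y": 0, "z": -75, "rx": 0, "ry": 0, "rz": 0, "fingers": 0.3},
    {"x": 0, "y": 0, "z": -105, "rx": 0, "ry": 0, "rz": 0, "fingers": 0.3},
    {"x": 0, "y": 0, "z": -105, "rx": 0, "ry": 0, "rz": 0, "fingers": 1},
  ],
  force=10,
)

```text
time_s: 61.8
tool_pos: [0.5994, 0.0431, 0.1436]
tool_rot: [179.7, 0.0, 94.7]
force: [-0.4, 0.3, -0.2]
grip_width: 0.0261
grasp_force: 0.0
```

```bash
cat > bchk.py <<'E'
from h import *
from cell import vision,sensors
o=sensors.get_obs();print(stat(o),o["time_s"],o["grip_width"])
t=vision.read_camera("top");h=cv2.cvtColor(t["image"],cv2.COLOR_RGB2HSV)
g=cv2.cvtColor(t["image"],cv2.COLOR_RGB2GRAY)
for y,z in((-201,48),(-192,60),(-150,60),(-100,60),(100,60),(150,60),(196,60)):
    print(y,[int(g[tuple(np.round(proj(t,wd([x,y,z]))[0]).astype(int)[::-1])]) for x in range(-80,-24,3)])
w=vision.read_camera("wrist");gw=cv2.cvtColor(w["image"],cv2.COLOR_RGB2GRAY)
for y in(-120,-60,0,60,120):
    uv=[proj(w,wd([x,y,60]))[0] for x in range(-80,-24,3)]
    if all(0<=p[0]<511 and 0<=p[1]<383 for p in uv): print("w",y,[int(gw[tuple(np.round(p).astype(int)[::-1])]) for p in uv])
E
python3 bchk.py
```

```text
(array([-51.2,   0.5, 143.6]), array([1.797e+02, 4.000e-02, 9.475e+01])) 61.8 0.02610523869674786
-201 [143, 143, 142, 212, 188, 168, 169, 161, 174, 239, 241, 233, 241, 171, 170, 158, 146, 146, 149]
-192 [145, 194, 255, 255, 255, 253, 244, 244, 252, 255, 254, 252, 255, 255, 255, 255, 255, 255, 255]
-150 [147, 169, 206, 205, 204, 207, 198, 254, 255, 255, 255, 255, 242, 255, 255, 255, 255, 255, 193]
-100 [188, 188, 186, 187, 189, 186, 183, 185, 185, 183, 180, 181, 183, 181, 178, 176, 184, 238, 234]
100 [130, 147, 187, 184, 185, 188, 159, 205, 254, 254, 255, 255, 255, 255, 188, 187, 187, 190, 186]
150 [102, 172, 184, 187, 184, 177, 149, 173, 174, 174, 176, 175, 170, 189, 190, 188, 187, 189, 190]
196 [110, 183, 184, 172, 155, 151, 158, 150, 157, 166, 156, 147, 158, 159, 186, 190, 188, 189, 187]
w -120 [36, 69, 79, 79, 86, 130, 130, 238, 241, 241, 241, 238, 133, 133, 132, 249, 249, 249, 165]
w -60 [48, 50, 52, 70, 187, 248, 236, 241, 240, 240, 240, 240, 206, 247, 247, 248, 61, 59, 57]
w 0 [92, 94, 96, 98, 216, 249, 249, 239, 243, 242, 242, 244, 221, 249, 248, 248, 248, 248, 248]
w 60 [89, 91, 94, 95, 178, 250, 249, 141, 242, 243, 245, 240, 223, 250, 250, 250, 249, 249, 248]
w 120 [75, 42, 43, 45, 92, 130, 121, 126, 128, 130, 134, 131, 205, 246, 246, 135, 135, 137, 136]
```

Request:
drive_tool(
  moves=[
    {"x": -55, "y": -1.8, "z": 0, "rx": 0, "ry": 0, "rz": 0, "fingers": 1},
    {"x": -110, "y": -1.8, "z": 0, "rx": 0, "ry": 0, "rz": 0, "fingers": 1},
    {"x": -149, "y": -1.8, "z": 0, "rx": 0, "ry": 0, "rz": 0, "fingers": 1},
    {"x": -149, "y": -1.8, "z": 30, "rx": 0, "ry": 0, "rz": 0, "fingers": 1},
    {"x": -149, "y": -1.8, "z": 65, "rx": 0, "ry": 0, "rz": 0, "fingers": 1},
    {"x": -149, "y": -1.8, "z": 78, "rx": 0, "ry": 0, "rz": 0, "fingers": 1},
    {"x": -149, "y": -1.8, "z": 78, "rx": 0, "ry": 0, "rz": 0, "fingers": 1},
  ],
)

```text
time_s: 62.78
tool_pos: [0.607, -0.1057, 0.0614]
tool_rot: [-179.8, -0.1, 94.8]
force: [-0.3, -0.2, 1.1]
grip_width: 0.0004
grasp_force: 0.0
```

```bash
python3 s.py|head -1
```

```text
tool (array([ -55.9, -148.4,   61.4]), array([-1.7984e+02, -6.0000e-02,  9.4790e+01])) 62.775 [-0.3 -0.2  1.1] 0.0003918763539795613
```

Request:
drive_tool(
  moves=[
    {"x": 0, "y": 2.5, "z": 2, "rx": 0, "ry": 0, "rz": 0, "fingers": 1},
    {"x": 0, "y": 2.5, "z": 5, "rx": 0, "ry": 0, "rz": 0, "fingers": 1},
    {"x": 0, "y": 2.5, "z": 8, "rx": 0, "ry": 0, "rz": 0, "fingers": 1},
    {"x": 0, "y": 2.5, "z": 8, "rx": 0, "ry": 0, "rz": 0, "fingers": 1},
  ],
)

```text
time_s: 63.32
tool_pos: [0.6104, -0.106, 0.0547]
tool_rot: [-180.0, 0.0, 94.8]
force: [0.1, 0.8, 0.0]
grip_width: 0.0003
grasp_force: 0.0
```

Request:
drive_tool(
  moves=[
    {"x": 0, "y": 0, "z": 2, "rx": 0, "ry": 0, "rz": 0, "fingers": 1},
    {"x": 0, "y": 0, "z": 4, "rx": 0, "ry": 0, "rz": 0, "fingers": 1},
    {"x": 0, "y": 0, "z": 6, "rx": 0, "ry": 0, "rz": 0, "fingers": 1},
    {"x": 0, "y": 0, "z": 6, "rx": 0, "ry": 0, "rz": 0, "fingers": 1},
  ],
)

```text
time_s: 63.82
tool_pos: [0.6116, -0.1059, 0.0531]
tool_rot: [179.9, 0.1, 94.8]
force: [-6.9, 0.2, 22.6]
grip_width: 0.0004
grasp_force: 11.1
```

Request:
drive_tool(
  moves=[
    {"x": 0, "y": 0, "z": -8, "rx": 0, "ry": 0, "rz": 0, "fingers": 1},
    {"x": 0, "y": 0, "z": -60, "rx": 0, "ry": 0, "rz": 0, "fingers": 1},
    {"x": -30, "y": 0, "z": -90, "rx": 0, "ry": 0, "rz": 0, "fingers": 1},
    {"x": -60, "y": 0, "z": -130, "rx": 0, "ry": 0, "rz": 0, "fingers": 1},
    {"x": -60, "y": 0, "z": -130, "rx": 0, "ry": 0, "rz": 0, "fingers": 1},
    {"x": -60, "y": 0, "z": -130, "rx": 0, "ry": 0, "rz": 0, "fingers": 1},
  ],
)

```text
time_s: 64.58
tool_pos: [0.6151, -0.165, 0.178]
tool_rot: [-179.9, -0.1, 94.8]
force: [-0.4, 0.0, -0.1]
grip_width: 0.0003
grasp_force: 0.0
```

```bash
python3 s.py | head -1; python3 w.py 13,-112,102; python3 - <<'E'
from h import *
from cell import vision
import pickle
w=vision.read_camera("wrist");s=vision.read_camera("scene");pickle.dump((w,s),open("clip.pkl","wb"))
g=cv2.cvtColor(w["image"],cv2.COLOR_RGB2GRAY)
print("bar/clip rows (rack y at z=60) vs x -80..-28 step 2")
for y in range(-204,-100,6):
    L=[]
    for x in range(-80,-28,2):
        p=np.round(proj(w,wd([x,y,60]))[0]).astype(int)
        L.append("%3d"%g[p[1],p[0]] if 0<=p[0]<512 and 0<=p[1]<384 else " --")
    print(y,' '.join(L))
u,v=proj(s,wd([-54,-182,55]))[0].astype(int);print(u,v)
c=cv2.cvtColor(s["image"],cv2.COLOR_RGB2GRAY)[v-16:v+17,u-16:u+40]
for r in c: print(''.join(" .:-=+*#%@"[min(9,x//26)] for x in r))
for n,q in(("tail end home",[-54,-201,48]),("tail end up",[-54,-201,62]),("rect corner home top -160",[-54,-160,60]),("up",[-54,-160,73])): print(n,proj(s,wd(q))[0]-[u-16,v-16])
E
```

```text
tool (array([ -52.7, -208.2,  178. ]), array([-1.7995e+02, -5.0000e-02,  9.4770e+01])) 64.575 [-0.4  0.1 -0.1] 0.00026101545405161767
tool (array([ -53. , -207.3,  177.4]), array([-1.7988e+02, -7.0000e-02,  9.4860e+01])) 64.675 0.0003
lid (array([  12.5, -112.5,  102. ]), np.float64(0.9291754756871036))
bar/clip rows (rack y at z=60) vs x -80..-28 step 2
-204  75  75  76  76  76  77  76  78  79  78  79  81  81  82  82  82  83  83  84  85  85  86  87  87  88  87
-198  75  76  77  77  78  78  79  80  81  81  99 192 222 230 227 207 174 115  86  87  88  89  87  89  90  90
-192  76  77  78  78  79 115 203 174 206 229 209 191 221 230 227 208 178 202 244 244 241 233 244 246 246 247
-186  77  78  79  80  80 132 202 161 160 210 210 190 221 230 227 210 183 189 228 175 176 195 233 247 246 246
-180  78  79  79  81  81 133 199 162 161 210 203 189 220 230 227 213 186 174 229 175 176 191 232 246 246 246
-174  79  79  80  81  82 154 199 161 160 211 204 187 218 229 228 215 189 175 229 176 177 192 228 246 246 246
-168  79  80  81  81  82  83 179 196 102 111 123 183 216 229 228 217 192 143 121 109 116 
[... 2564 characters left out ...]
======------------------------
:::::::::+******=::-=============-----------------------
:::::::::=***+=-=+***=---=========----------------------
::----::::--=+*****+::::::-========---------------------
:::-------::+***+:::::::::::-=======--------------------
:::-------:::::::::::::::::::-=======-------------------
-:-------:::::---::::::+*+:::-=========-----------------
+=..::---::---::::::+****=::::-=========----------------
++*+=:::::--:::::+********=:::-==========---------------
+++++***+-::::::+*****+++++=::-===========--------------
tail end home [13.6455789 15.9831998]
tail end up [13.46945487 12.15840312]
rect corner home top -160 [20.33746985 18.56193228]
up [20.20963148 14.92553431]
```

Request:
drive_tool(
  moves=[
    {"x": 30, "y": -1, "z": 50, "rx": 0, "ry": 0, "rz": 0, "fingers": 1},
    {"x": 57, "y": -1, "z": 100, "rx": 0, "ry": 0, "rz": 0, "fingers": 1},
    {"x": 57, "y": -1, "z": 117, "rx": 0, "ry": 0, "rz": 0, "fingers": 1},
    {"x": 57, "y": -1, "z": 120, "rx": 0, "ry": 0, "rz": 0, "fingers": 1},
    {"x": 57, "y": -1, "z": 120, "rx": 0, "ry": 0, "rz": 0, "fingers": 1},
    {"x": 57, "y": -1, "z": 124, "rx": 0, "ry": 0, "rz": 0, "fingers": 1},
    {"x": 57, "y": -1, "z": 128, "rx": 0, "ry": 0, "rz": 0, "fingers": 1},
    {"x": 57, "y": -1, "z": 131, "rx": 0, "ry": 0, "rz": 0, "fingers": 1},
    {"x": 57, "y": -1, "z": 131, "rx": 0, "ry": 0, "rz": 0, "fingers": 1},
  ],
)

```text
time_s: 65.9
tool_pos: [0.6118, -0.11, 0.0505]
tool_rot: [179.8, 0.1, 94.7]
force: [-1.1, -0.9, 9.4]
grip_width: -0.0
grasp_force: 4.7
```

```bash
python3 - <<'E'
from h import *
from cell import sensors
o=sensors.get_obs();print(stat(o),o["grip_width"],o["grasp_force"],o["force"].round(1),o["wrist_torque"].round(2))
E
```

```text
(array([ -51.4, -153.1,   50.5]), array([1.7977e+02, 1.4000e-01, 9.4710e+01])) -2.399561043385837e-05 4.709911922327592 [-1.1 -0.9  9.4] [-0.29  0.1  -0.02]
```

Request:
drive_tool(
  moves=[
    {"x": 0, "y": -1.5, "z": 3, "rx": 0, "ry": 0, "rz": 0, "fingers": 1},
    {"x": 0, "y": -1.5, "z": 5, "rx": 0, "ry": 0, "rz": 0, "fingers": 1},
    {"x": 0, "y": -1.5, "z": 5, "rx": 0, "ry": 0, "rz": 0, "fingers": 1},
  ],
)

```text
time_s: 66.28
tool_pos: [0.6088, -0.1096, 0.0434]
tool_rot: [179.9, 0.0, 94.7]
force: [0.3, 0.2, 0.1]
grip_width: 0.0005
grasp_force: 0.1
```

Request:
drive_tool(
  moves=[
    {"x": 0, "y": 0, "z": 2, "rx": 0, "ry": 0, "rz": 0, "fingers": 1},
    {"x": 0, "y": 0, "z": 4, "rx": 0, "ry": 0, "rz": 0, "fingers": 1},
    {"x": 0, "y": 0, "z": 4, "rx": 0, "ry": 0, "rz": 0, "fingers": 1},
  ],
)

```text
time_s: 66.65
tool_pos: [0.6086, -0.109, 0.0405]
tool_rot: [180.0, 0.1, 94.8]
force: [-3.8, -0.7, 12.8]
grip_width: 0.0007
grasp_force: 5.9
```

Request:
drive_tool(
  moves=[
    {"x": 0, "y": 0, "z": -40, "rx": 0, "ry": 0, "rz": 0, "fingers": 1},
    {"x": 0, "y": 0, "z": -90, "rx": 0, "ry": 0, "rz": 0, "fingers": 0},
    {"x": 0, "y": 0, "z": -125, "rx": 0, "ry": 0, "rz": 0, "fingers": 0},
    {"x": 0, "y": 0, "z": -125, "rx": 0, "ry": 0, "rz": 0, "fingers": 0},
  ],
)

```text
time_s: 67.15
tool_pos: [0.61, -0.1087, 0.1666]
tool_rot: [179.7, 0.1, 94.8]
force: [0.9, -0.2, 0.6]
grip_width: 0.0229
grasp_force: 0.0
```

```bash
python3 - <<'E'
from h import *
from cell import sensors
o=sensors.get_obs();print(stat(o),o["qpos"].round(1));print(go(o,[.44,.053,.16],4.8))
E
```

```text
(array([ -53.2, -151.6,  166.6]), array([1.7975e+02, 8.0000e-02, 9.4770e+01])) [ 49.9  24.2 -54.4  89.4  20.2  76.5  -2. ]
(array([ 175.3, -156. ,    5.6]), array([ 0.005, -0.002,  1.57 ]))
```

Request:
drive_tool(
  moves=[
    {"x": 30, "y": -25, "z": 0, "rx": 0, "ry": 0, "rz": 0.17, "fingers": 0},
    {"x": 60, "y": -50, "z": 0, "rx": 0, "ry": 0, "rz": 0.34, "fingers": 0},
    {"x": 90, "y": -75, "z": 0, "rx": 0, "ry": 0, "rz": 0.51, "fingers": 0},
    {"x": 120, "y": -100, "z": 0, "rx": 0, "ry": 0, "rz": 0.68, "fingers": 0},
    {"x": 150, "y": -125, "z": 0, "rx": 0, "ry": 0, "rz": 0.85, "fingers": 0},
    {"x": 165, "y": -145, "z": 0, "rx": 0, "ry": 0, "rz": 1.02, "fingers": 0},
    {"x": 175, "y": -156, "z": 0, "rx": 0, "ry": 0, "rz": 1.19, "fingers": 0},
    {"x": 175, "y": -156, "z": 0, "rx": 0, "ry": 0, "rz": 1.36, "fingers": 0},
    {"x": 175.3, "y": -156, "z": 5, "rx": 0, "ry": 0, "rz": 1.53, "fingers": 0},
    {"x": 175.3, "y": -156, "z": 5, "rx": 0, "ry": 0, "rz": 1.57, "fingers": 0},
    {"x": 175.3, "y": -156, "z": 5, "rx": 0, "ry": 0, "rz": 1.57, "fingers": 0},
    {"x": 175.3, "y": -156, "z": 5, "rx": 0, "ry": 0, "rz": 1.57, "fingers": 0},
  ],
)

```text
time_s: 68.65
tool_pos: [0.4378, 0.0526, 0.1582]
tool_rot: [-180.0, 0.1, 4.8]
force: [0.6, 0.5, -0.6]
grip_width: 0.0437
grasp_force: 0.0
```

```bash
python3 - <<'E'
from h import *
from cell import sensors,vision
o=sensors.get_obs();print(o["tool_pos"],o["tool_rot"],o["qpos"].round(1),o["grip_width"]);print(go(o,[.4083,.0521,-.015],4.8))
c=vision.read_camera("top");h=cv2.cvtColor(c["image"],cv2.COLOR_RGB2HSV);m=((h[...,1]<70)&(h[...,2]>120)).astype(np.uint8)
n,l,s,ce=cv2.connectedComponentsWithStats(m)
print([(s[i].tolist(),rk(atz(c,ce[i],.006)),atz(c,ce[i],.006).round(4)) for i in range(1,n) if 40<s[i,4]<400])
E
```

```text
[0.43779327 0.05258377 0.15824273] [-1.79980027e+02  6.48065693e-02  4.83029719e+00] [ 53.1  -7.  -58.6 112.9  -6.4  70.9 -88.4] 0.043705288289455656
(array([-29.2,  -1.9, 173.3]), array([-0.   ,  0.001,  0.001]))
[([394, 160, 10, 12, 76], array([  34.2, -425.4,    6. ]), array([ 0.7196, -0.3743,  0.006 ])), ([265, 163, 11, 8, 41], array([ 58. , -85.9,   6. ]), array([ 0.7153, -0.034 ,  0.006 ])), ([382, 172, 18, 10, 99], array([   1.9, -401.5,    6. ]), array([ 0.6855, -0.3532,  0.006 ])), ([231, 240, 15, 16, 101], array([-145.2,   13.4,    6. ]), array([0.5046, 0.0481, 0.006 ])), ([174, 242, 56, 12, 343], array([-147. ,   96.1,    6. ]), array([0.496 , 0.1304, 0.006 ]))]
```

Request:
drive_tool(
  moves=[
    {"x": -15, "y": -1.5, "z": 40, "rx": 0, "ry": 0, "rz": 0.001, "fingers": 0},
    {"x": -29.2, "y": -1.5, "z": 80, "rx": 0, "ry": 0, "rz": 0.001, "fingers": 0},
    {"x": -29.2, "y": -1.5, "z": 120, "rx": 0, "ry": 0, "rz": 0.001, "fingers": 0},
    {"x": -29.2, "y": -1.5, "z": 145, "rx": 0, "ry": 0, "rz": 0.001, "fingers": 0},
    {"x": -29.2, "y": -1.5, "z": 145, "rx": 0, "ry": 0, "rz": 0.001, "fingers": 0},
    {"x": -29.2, "y": -1.5, "z": 145, "rx": 0, "ry": 0, "rz": 0.001, "fingers": 0},
  ],
)

```text
time_s: 69.45
tool_pos: [0.4099, 0.052, 0.0147]
tool_rot: [-180.0, -0.1, 4.8]
force: [-0.1, 0.8, 0.1]
grip_width: 0.0435
grasp_force: 0.0
```

```bash
python3 - <<'E'
from h import *
from cell import sensors,vision
o=sensors.get_obs();print(o["tool_pos"],o["tool_rot"],o["qpos"].round(1));print(go(o,[.4083,.0521,-.015],4.8))
w=vision.read_camera("wrist");g=cv2.cvtColor(w["image"],cv2.COLOR_RGB2GRAY)
for x in range(478,404,-4):
    L=[]
    for y in range(30,84,2):
        p=np.round(proj(w,[x/1000,y/1000,.0055])[0]).astype(int);L.append("%3d"%g[p[1],p[0]] if 0<=p[0]<512 and 0<=p[1]<384 else " --")
    print(x,' '.join(L))
E
```

```text
[0.40986714 0.05196297 0.01466249] [-1.79990186e+02 -6.20339274e-02  4.75842022e+00] [  51.7    5.   -63.2  125.2    5.6   52.6 -100.1]
(array([-1.6, -0.3, 29.7]), array([-0.   , -0.001, -0.001]))
478 120 120 120 121 121 122 121 122 121 122 122 122 123 121 122 122 122 121 121 121 120 121 120 120 120 119 119
474 121 120 121 121 121 122 122 122 123 123 122 123 124 123 121 123 123 122 121 122 121 121 121 120 120 119 120
470 121 121 122 122 123 122 123 124 123 123 123 123 124 124 129 124 123 123 122 122 122 120 121 120 120 119 119
466 121 122 123 122 123 123 124 125 124 125 124 125 174 255 254 234  96 123 123 122 122 122 121 121 121 120 120
462 121 122 123 123 123 124 125 125 125 125 126 142 255 255 254 239 167  74 107 124 122 122 121 121 121 120 119
458 122 121 123 123 124 124 124 125 125 124 126 250 255 255 254 245 185  73 106 123 121 122 121 120 120 120 119
454 121 122 122  87 102  86  88  73  74  76  76 247 255 255 253 234 147  72  80 122 102  83  83 121 120 119 119
450 121 122 122  71  73  74  74  74  74  75  74 164 174 179 178 170 131  73  71  71  70  69  68  67  67  65  66
446 121
[... 524 characters left out ...]
  66  65  64  63  63  62  62
426 119 120  68  68  68  68 151 171 171 171 172 172 172 173 173 173 169 168 168  72  65  64  64  63  61  62  60
422 119 119  66  67  68  69 165 174 170 172 173 171 173 176 173 175 172 171 170  82  62  64  63  62  62  61  62
418  97  72  65  66  67  67 165 173 170 172 174 173 173 175 174 173 171 172 168  72  64  63  62  62  61  60  61
414  91  65  66  66  66 104 168 173 169 171 173 172 174 175 173 174 172 172 162  63  62  62  62  61  60  60  60
410  90  65  66  65  66 142 168 172 169 171 173 174 175 173 174 174 171 171 160  63  63  62  61  62  60  61  59
406  91  65  64  65  65 142 169 169 169 172 171 173 174 173 174 174 171 170  94  62  63  62  62  61  61  60  60
```

Request:
drive_tool(
  moves=[
    {"x": -1, "y": -0.6, "z": 12, "rx": 0, "ry": 0, "rz": 0, "fingers": 0},
    {"x": -1, "y": -0.6, "z": 24, "rx": 0, "ry": 0, "rz": 0, "fingers": 0},
    {"x": -1, "y": -0.6, "z": 29, "rx": 0, "ry": 0, "rz": 0, "fingers": 0},
    {"x": -1, "y": -0.6, "z": 29, "rx": 0, "ry": 0, "rz": 0, "fingers": 0},
    {"x": -1, "y": -0.6, "z": 29, "rx": 0, "ry": 0, "rz": 0, "fingers": 1},
    {"x": -1, "y": -0.6, "z": 29, "rx": 0, "ry": 0, "rz": 0, "fingers": 1},
    {"x": -1, "y": -0.6, "z": 29, "rx": 0, "ry": 0, "rz": 0, "fingers": 1},
    {"x": -1, "y": -0.6, "z": 29, "rx": 0, "ry": 0, "rz": 0, "fingers": 1},
    {"x": -1, "y": -0.6, "z": 29, "rx": 0, "ry": 0, "rz": 0, "fingers": 1},
  ],
  force=30,
)

```text
time_s: 70.62
tool_pos: [0.4084, 0.0522, -0.0149]
tool_rot: [180.0, -0.0, 4.7]
force: [-1.0, -0.2, 4.7]
grip_width: 0.0253
grasp_force: 30.0
```

```bash
python3 - <<'E'
from h import *
from cell import sensors
o=sensors.get_obs();print(stat(o),o["tool_pos"],o["tool_rot"],o["grip_width"],o["grasp_force"],o["force"].round(1))
E
```

```text
(array([-240.8,   25.3,  -14.9]), array([ 1.7998e+02, -2.0000e-02,  4.7400e+00])) [ 0.40835794  0.05218132 -0.01488034] [ 1.79982028e+02 -1.87636540e-02  4.73997615e+00] 0.025313956810200124 29.994486272335052 [-1.  -0.2  4.7]
```

Request:
drive_tool(
  moves=[
    {"x": 0, "y": 0, "z": -20, "rx": 0, "ry": 0, "rz": 0, "fingers": 1},
    {"x": 0, "y": 0, "z": -60, "rx": 0, "ry": 0, "rz": 0, "fingers": 1},
    {"x": 20, "y": -20, "z": -100, "rx": 0, "ry": 0, "rz": 0, "fingers": 1},
    {"x": 50, "y": -60, "z": -100, "rx": 0, "ry": 0, "rz": 0, "fingers": 1},
    {"x": 75, "y": -100, "z": -100, "rx": 0, "ry": 0, "rz": 0, "fingers": 1},
    {"x": 92, "y": -140, "z": -100, "rx": 0, "ry": 0, "rz": 0, "fingers": 1},
    {"x": 92, "y": -156.7, "z": -90, "rx": 0, "ry": 0, "rz": 0, "fingers": 1},
    {"x": 92, "y": -156.7, "z": -60, "rx": 0, "ry": 0, "rz": 0, "fingers": 1},
    {"x": 92, "y": -156.7, "z": -43, "rx": 0, "ry": 0, "rz": 0, "fingers": 1},
    {"x": 92, "y": -156.7, "z": -42.5, "rx": 0, "ry": 0, "rz": 0, "fingers": 1},
    {"x": 92, "y": -156.7, "z": -42.5, "rx": 0, "ry": 0, "rz": 0, "fingers": 1},
    {"x": 92, "y": -156.7, "z": -42.5, "rx": 0, "ry": 0, "rz": 0, "fingers": 1},
  ],
  force=30,
)

```text
time_s: 72.12
tool_pos: [0.4876, 0.216, 0.0283]
tool_rot: [-180.0, -0.1, 4.7]
force: [-0.5, -0.2, -0.7]
grip_width: 0.0253
grasp_force: 30.0
```

```bash
python3 - <<'E'
from h import *
from cell import sensors,vision
import pickle
o=sensors.get_obs();print(stat(o),o["grip_width"],o["force"].round(1))
w=vision.read_camera("wrist");s=vision.read_camera("scene");t=vision.read_camera("top");pickle.dump((w,s,t),open("pin.pkl","wb"))
g=cv2.cvtColor(w["image"],cv2.COLOR_RGB2GRAY)
for x in range(-30,-132,-3):
    L=[]
    for y in range(155,212,2):
        p=np.round(proj(w,wd([x,y,50]))[0]).astype(int);L.append("%3d"%g[p[1],p[0]] if 0<=p[0]<512 and 0<=p[1]<384 else " --")
    print(x,' '.join(L))
E
```

```text
(array([-148.3,  182.1,   28.3]), array([-1.80e+02, -1.00e-01,  4.71e+00])) 0.02532048065972714 [-0.5 -0.2 -0.7]
-30 243 244 243 243 243 235 105 124 130 131 131 135 237 236 235 242 243 244 244 245 245 244 244 245 208  47  46  75  75
-33 243 242 242 243 244 244 242 242 242 243 244 245 244 243 244 244 244 244 244 244 245 244 243 243 195  48  47  76  73
-36 243 242 242 241 217 217 218 216 216 216 216 216 216 216 216 216 216 216 216 216 215 215 214 215 215 214  47  76  74
-39 243 243 243 242 165 164 164 163 162 163 162 147 162 163 161 162 161 162 162 160 162 161 160 160 159 125  47  75  74
-42 242 242 242 242 162 162 161 162 161 161 160 159 160 159 159 159 158 158 158 158 158 157 158 157 157  91  66  76  74
-45 221 218 169 243 230 121 129 128 128 127 127 126 127 127 126 128 127 127 124 123 123 122 121 121 119  49  51  45  42
-48 239 238 135 180 241 201 131 131 130 130 130 128 161 139 147 139 134 174 127 126 126 125 123 142 119  47  45  44  43
-51 238 230 209 233 233 233 233 233 232 232 232 232 232 231 232 232 231 231 231 231 230 230 230 230 123  48  47  46  44
-54 235 229 190 232 232 232
[... 2402 characters left out ...]
 71  72  71  71  40  41  95 104 105 104 100  67  37  38  36  36  35  35  34  34  33  35  33  31
-117  69  70  69  70  71  70  71  71  72  38  39  95 102 105 104 101  62  39  39  36  36  37  36  34  34  34  33  31  32
-120  70  69  70  70  70  70  71  70  71  39  39  94 102 103 104 100  62  38  37  37  36  36  35  35  34  31  33  32  32
-123  69  69  70  69  69  71  71  70  53  39  38  93 102 103 102 100  62  37  38  37  35  35  35  34  33  33  31  33  32
-126  69  69  70  70  70  70  70  71  85  83  81  92 101 103 102 100  83  82  82  80  36  35  35  33  33  33  34  32  32
-129  68  69  69  69  70  70  71  88  98  99  98  99  99 100 101 100  99  98  97  96  36  36  35  34  34  34  32  32  31
```

Request:
drive_tool(
  moves=[
    {"x": 8, "y": -0.9, "z": 0.7, "rx": 0, "ry": 0, "rz": 0, "fingers": 1},
    {"x": 16, "y": -0.9, "z": 0.7, "rx": 0, "ry": 0, "rz": 0, "fingers": 1},
    {"x": 22, "y": -0.9, "z": 0.7, "rx": 0, "ry": 0, "rz": 0, "fingers": 1},
    {"x": 26, "y": -0.9, "z": 0.7, "rx": 0, "ry": 0, "rz": 0, "fingers": 1},
    {"x": 29, "y": -0.9, "z": 0.7, "rx": 0, "ry": 0, "rz": 0, "fingers": 1},
    {"x": 29, "y": -0.9, "z": 0.7, "rx": 0, "ry": 0, "rz": 0, "fingers": 1},
  ],
  force=30,
)

```text
time_s: 73.03
tool_pos: [0.5157, 0.2194, 0.0266]
tool_rot: [-180.0, 0.0, 4.7]
force: [-0.5, -0.9, -0.7]
grip_width: 0.0254
grasp_force: 30.0
```

```bash
cat > f.py <<'E'
from h import *
from cell import sensors
o=sensors.get_obs();print(stat(o),o["time_s"],np.round(o["grip_width"],4),"F",np.round(Ro.from_euler('z',-YAW,degrees=True).apply(o["force"]),1),o["wrist_torque"].round(2))
E
python3 f.py
```

```text
(array([-120.1,  183.1,   26.6]), array([-1.80e+02,  1.00e-02,  4.74e+00])) 73.025 0.0254 F [-0.6 -0.8 -0.7] [-0.    0.    0.04]
```

Request:
drive_tool(
  moves=[
    {"x": 4, "y": 0, "z": -0.5, "rx": 0, "ry": 0, "rz": 0, "fingers": 1},
    {"x": 8, "y": 0, "z": -0.5, "rx": 0, "ry": 0, "rz": 0, "fingers": 1},
    {"x": 12, "y": 0, "z": -0.5, "rx": 0, "ry": 0, "rz": 0, "fingers": 1},
    {"x": 16, "y": 0, "z": -0.5, "rx": 0, "ry": 0, "rz": 0, "fingers": 1},
    {"x": 16, "y": 0, "z": -0.5, "rx": 0, "ry": 0, "rz": 0, "fingers": 1},
  ],
  force=30,
)

```text
time_s: 73.65
tool_pos: [0.5319, 0.2206, 0.0271]
tool_rot: [-180.0, -0.0, 4.7]
force: [-0.9, 1.0, -0.8]
grip_width: 0.0254
grasp_force: 30.0
```

```bash
python3 f.py
```

```text
(array([-103.8,  183. ,   27.1]), array([-179.99,   -0.  ,    4.72])) 73.65 0.0254 F [-0.8  1.  -0.8] [-0.01  0.03  0.04]
```

Request:
drive_tool(
  moves=[
    {"x": 5, "y": 0, "z": 0, "rx": 0, "ry": 0, "rz": 0, "fingers": 1},
    {"x": 10, "y": 0, "z": 0, "rx": 0, "ry": 0, "rz": 0, "fingers": 1},
    {"x": 14, "y": 0, "z": 0, "rx": 0, "ry": 0, "rz": 0, "fingers": 1},
    {"x": 17, "y": 0, "z": 0, "rx": 0, "ry": 0, "rz": 0, "fingers": 1},
    {"x": 19, "y": 0, "z": 0, "rx": 0, "ry": 0, "rz": 0, "fingers": 1},
    {"x": 19, "y": 0, "z": 0, "rx": 0, "ry": 0, "rz": 0, "fingers": 1},
  ],
  force=30,
)

```text
time_s: 74.4
tool_pos: [0.5485, 0.2221, 0.0267]
tool_rot: [179.9, 0.2, 4.8]
force: [-5.1, -1.1, 3.0]
grip_width: 0.0256
grasp_force: 30.0
```

```bash
python3 f.py
```

```text
(array([-87.1, 183.1,  26.7]), array([179.94,   0.22,   4.77])) 74.4 0.0256 F [-5.1 -0.7  3. ] [-0.21  1.1  -0.07]
```

Request:
drive_tool(
  moves=[
    {"x": 1, "y": 0, "z": 0, "rx": 0, "ry": 0, "rz": 0, "fingers": 1},
    {"x": 2, "y": 0, "z": 0, "rx": 0, "ry": 0, "rz": 0, "fingers": 1},
    {"x": 2, "y": 0, "z": 0, "rx": 0, "ry": 0, "rz": 0, "fingers": 1},
  ],
  force=30,
)

```text
time_s: 74.78
tool_pos: [0.5485, 0.2221, 0.0266]
tool_rot: [179.9, 0.4, 4.8]
force: [-8.8, -1.5, 6.1]
grip_width: 0.0252
grasp_force: 30.0
```

```bash
python3 f.py; python3 - <<'E'
from h import *
from cell import vision
s=vision.read_camera("scene");g=cv2.cvtColor(s["image"],cv2.COLOR_RGB2GRAY)
u,v=proj(s,wd([-54,182,48]))[0].astype(int)
for q in([-54,182,48],[-66,182,48],[-42,182,48],[-26,182,48],[-96,182,48],[-54,182,80]): print(q,(proj(s,wd(q))[0]-[u-30,v-20]).round(1))
for r in g[v-20:v+18,u-30:u+34]: print(''.join(" .:-=+*#%@"[min(9,x//26)] for x in r))
E
```

```text
(array([-87.1, 183.1,  26.6]), array([179.88,   0.42,   4.8 ])) 74.775 0.0252 F [-8.9 -0.8  6.1] [-0.53  2.05 -0.07]
[-54, 182, 48] [30.3 20.1]
[-66, 182, 48] [34.  18.3]
[-42, 182, 48] [26.5 21.9]
[-26, 182, 48] [21.4 24.3]
[-96, 182, 48] [43.2 13.9]
[-54, 182, 80] [31.2 10.1]
*******#@@@@@@*-----------------. ..............................
*******+#@@@@@@%----------------. .............::...............
********+#@@@@@@%=-------------:. ............-==-:.........:...
*******+==#@@@@@@@+-------------: ...........-=:--:.........::..
*++**+*+===*@@@@@@%+------------: ..........:--:::..............
*++++++--===+%@@@@@%------------: ..........:--::::.............
*++**+-:-====+%@@@@%==-------===- ..........:-=-:::::--:........
****+-::-======**======------==+=:......:-:......:::::-:........
**+-:::*#+=============+=---=====+-.....:-:...   .:::::: .......
-----:-=@@+===========+%%+--========:...:-:       .::::.  ......
-----:=+@@@*===========+%%+--======+=. .:-:   .    .:::.    ..  
----:-=+==@@*=========+##%@*-===+===+=-==-:       .:--:.    .   
--:::=++++=@@*============#%#+=======+===
[... 948 characters left out ...]
=%@@@@@==================-..........:-------------
++++++++++++++=%@@@@@#=================-...........:------------
++++++++++++++=#@@@@@*=================-............:-----------
++++++++++++++=#@@@@@%=================-..............:---------
++++++++++++++=@@@@@@@@==============+=:...............:--------
++++++++++++++=@@@@@@@@@===============:................:-------
+++++++++++++++=@@@@@@@@@=============+=:.................:-----
++++++++++++++++=@@@@@@@@@===========++++-.................:----
+++++++++++++++++=@@@@@@@@@@=======++++++=..................:---
++++++++++++++++++=@@@@@@@@@@===+++++++++=...................:--
+++++++++++++++++++=@@@@@@@@@==++++++++++=.....................:
```

Request:
drive_tool(
  moves=[
    {"x": -1.5, "y": 0, "z": 0, "rx": 0, "ry": 0, "rz": 0, "fingers": 1},
    {"x": -1.5, "y": 0, "z": 0, "rx": 0, "ry": 0, "rz": 0, "fingers": 0},
    {"x": -1.5, "y": 0, "z": 0, "rx": 0, "ry": 0, "rz": 0, "fingers": 0},
    {"x": -1.5, "y": 0, "z": 0, "rx": 0, "ry": 0, "rz": 0, "fingers": 0},
    {"x": -1.5, "y": 0, "z": 0, "rx": 0, "ry": 0, "rz": 0, "fingers": 0},
    {"x": -1.5, "y": 0, "z": 0, "rx": 0, "ry": 0, "rz": 0, "fingers": 0},
    {"x": -2, "y": 0, "z": -40, "rx": 0, "ry": 0, "rz": 0, "fingers": 0},
    {"x": -5, "y": 0, "z": -100, "rx": 0, "ry": 0, "rz": 0, "fingers": 0},
    {"x": -20, "y": 0, "z": -160, "rx": 0, "ry": 0, "rz": 0, "fingers": 0},
    {"x": -20, "y": 0, "z": -190, "rx": 0, "ry": 0, "rz": 0, "fingers": 0},
    {"x": -20, "y": 0, "z": -190, "rx": 0, "ry": 0, "rz": 0, "fingers": 0},
  ],
)

```text
time_s: 76.2
tool_pos: [0.5338, 0.2217, 0.2198]
tool_rot: [-180.0, -0.3, 4.7]
force: [-0.3, 0.3, -0.1]
grip_width: 0.0436
grasp_force: 0.0
```

```bash
python3 f.py; python3 - <<'E'
from h import *
from cell import vision
import pickle
w=vision.read_camera("wrist");pickle.dump(w,open("fin.pkl","wb"));g=cv2.cvtColor(w["image"],cv2.COLOR_RGB2GRAY)
for x in range(-20,-112,-3):
    L=[]
    for y in range(150,212,2):
        p=np.round(proj(w,wd([x,y,50]))[0]).astype(int);L.append("%3d"%g[p[1],p[0]] if 0<=p[0]<512 and 0<=p[1]<384 else " --")
    print(x,' '.join(L))
E
cat > /dev/null; sed -n 1,1p h.py
```

```text
(array([-101.8,  183.9,  219.8]), array([-179.97,   -0.29,    4.74])) 76.2 0.0436 F [-0.3  0.3 -0.1] [ 0.04 -0.02  0.02]
-20 248 249 249 249 249 249 250 248 208 129 145 145 145 146 146 146 143 142 141 141 141 249 249 249 249 249 249 249 184  56  55
-23 248 248 249 248 248 248 248 248 248 248 248 248 249 249 250 249 249 248 248 249 249 249 249 249 249 249 249 249 172  56  56
-26 248 248 248 248 248 249 249 249 248 248 248 248 249 249 249 242 220 213 245 249 249 249 249 249 249 227 160 140 107  57  56
-29 248 248 248 248 248 248 248 248 248 248 248 248 248 248 248 239 236 222 170 249 250 249 249 249 249 216 141 143 107  58  57
-32 248 248 248 248 248 248 248 248 248 248 248 248 248 248 242 246 237 224 157 241 250 249 249 248 215 144 143 142 106  57  57
-35 247 248 248 248 248 248 248 249 249 248 248 248 248 248 242 248 240 228 178 180 249 248 249 248 214 142 142 143 100  58  56
-38 247 246 247 248 248 248 248 248 229 182 172 144 121 121 221 248 241 229 179 141 170 170 140 116 116 124 141 141 100  58  56
-41 247 225 186 188 189 248 248 248 229 169 170 169 168 161 163 177 170 160 138 119
[... 2327 characters left out ...]
3  82  82  81  81  81
-98  86  85  86  86  86  86  85  86  86  86  85  85  85  86  84  85  84  84  84  84  84  83  82  83  82  81  81  81  80  81  81
-101  85  85  84  85  85  85  84  84  85  84  85  85  84  85  85  84  84  83  83  83  83  82  82  82  81  81  81  81  80  81  80
-104  84  84  84  85  85  85  84  85  84  84  83  83  84  85  84  83  83  83  83  83  82  81  81  81  81  81  80  80  80  80  80
-107  84  82  83  82  82  82  83  83  83  84  83  82  83  82  82  82  82  82  81  81  81  81  82  81  81  80  80  79  79  79  79
-110  83  83  82  82  82  83  82  82  82  82  82  82  81  81  81  81  81  82  81  81  82  81  80  80  80  80  80  79  79  79  79
import numpy as np, cv2, itertools
```

Request:
drive_tool(
  moves=[
    {"x": -26, "y": 51, "z": 0, "rx": 0, "ry": 0, "rz": 0, "fingers": 0},
    {"x": -52, "y": 102, "z": 0, "rx": 0, "ry": 0, "rz": 0, "fingers": 0},
    {"x": -78, "y": 153, "z": 0, "rx": 0, "ry": 0, "rz": 0, "fingers": 0},
    {"x": -105, "y": 204, "z": 0, "rx": 0, "ry": 0, "rz": 0, "fingers": 0},
    {"x": -131, "y": 255, "z": 0, "rx": 0, "ry": 0, "rz": 0, "fingers": 0},
    {"x": -157, "y": 306, "z": 0, "rx": 0, "ry": 0, "rz": 0, "fingers": 0},
    {"x": -184, "y": 357, "z": 0, "rx": 0, "ry": 0, "rz": 0, "fingers": 0},
    {"x": -210, "y": 408, "z": 0, "rx": 0, "ry": 0, "rz": 0, "fingers": 0},
    {"x": -236, "y": 459, "z": 0, "rx": 0, "ry": 0, "rz": 0, "fingers": 0},
    {"x": -262, "y": 510, "z": 0, "rx": 0, "ry": 0, "rz": 0, "fingers": 0},
    {"x": -289, "y": 561, "z": 0, "rx": 0, "ry": 0, "rz": 0, "fingers": 0},
    {"x": -315, "y": 612, "z": 0, "rx": 0, "ry": 0, "rz": 0, "fingers": 0},
    {"x": -341, "y": 663, "z": 0, "rx": 0, "ry": 0, "rz": 0, "fingers": 0},
    {"x": -367, "y": 714, "z": 0, "rx": 0, "ry": 0, "rz": 0, "fingers": 0},
    {"x": -394, "y": 765, "z": 0, "rx": 0, "ry": 0, "rz": 0, "fingers": 0},
    {"x": -420, "y": 814, "z": 0, "rx": 0, "ry": 0, "rz": 0, "fingers": 0},
    {"x": -420, "y": 814, "z": 0, "rx": 0, "ry": 0, "rz": 0, "fingers": 0},
    {"x": -420, "y": 814, "z": 0, "rx": 0, "ry": 0, "rz": 0, "fingers": 0},
  ],
)

```text
time_s: 78.5
tool_pos: [0.1814, -0.6241, 0.2148]
tool_rot: [-179.8, 0.0, 4.8]
force: [0.0, 0.6, 0.0]
grip_width: 0.0434
grasp_force: 0.0
```

```bash
python3 f.py; python3 - <<'E'
from h import *
from w import lidfit
from cell import vision
t=vision.read_camera("top");s=vision.read_camera("scene")
for i in range(5):
    q=(14.5,129-60*i);a=lidfit(t,q,.102);b=lidfit(s,q,.102);print(q,a[0][:2],round(a[1],2),b[0][:2],round(b[1],2))
print([ (rk(atz(t,u,.102)).tolist(),int(a)) for u,a in lids(t)])
g=cv2.cvtColor(s["image"],cv2.COLOR_RGB2GRAY);u,v=proj(s,wd([-54,-182,55]))[0].astype(int)
for r in g[v-12:v+14,u-10:u+30]: print(''.join(" .:-=+*#%@"[min(9,x//26)] for x in r))
for q in([-54,-201,55],[-54,-201,69],[-54,-160,60]): print(q,(proj(s,wd(q))[0]-[u-10,v-12]).round(1))
E
```

```text
(array([-522.8, -629.8,  214.8]), array([-179.77,    0.  ,    4.75])) 78.5 0.0434 F [0.1 0.6 0. ] [0.05 0.01 0.02]
(14.5, 129) [ 14. 129.] 0.91 [ 19.9 139.6] 0.84
(14.5, 69) [12.4 68.2] 0.85 [16.5 68.8] 0.85
(14.5, 9) [12.5  9.2] 0.83 [20.6 18.7] 0.81
(14.5, -51) [ 12.3 -50.1] 0.75 [ 19.1 -38.3] 0.83
(14.5, -111) [  13.1 -109.9] 0.73 [  18.2 -108.3] 0.9
[([-109.7, 118.1, 102.0], 496)]
----------------------------------------
----------------------------------------
----------------------------------------
----------------------------------------
----------------------------------------
----------------------------------------
----------------------------------------
------------=+--------------------------
------------*#*=------------------------
-----------=*##*=-----------------------
---=**:==-+%%##*+-----------------------
----=#%@@%+%@%#*=-----------------------
*****++*#@%+#@%+------------------------
******+++*%#+++=------------------------
*********++#%*==------------------------
************%@%@@*----------------------
*************%@@@@%---------------------
*++*********+*@@@@@%=:------------------
+**+********+-*%@@@@%=:-----------------
+++**++****+--=+%@@@@%+-----------------
+++++**+**=::-===%@@@@@*:---------------
++++++*+=-=++**+++#@@@@@*---------------
+++==-=+***********+*%@@@%--------------
::::-+***************+#@@@%=------------
:::-+***************+++#%@@%=-----------
-:-+*************++++++*%@@@@*----------
[-54, -201, 55] [ 7.6 10.1]
[-54, -201, 69] [7.4 6.2]
[-54, -160, 60] [14.3 14.6]
```

```bash
python3 -c "
from cell import workorder
print(workorder.sign_off())"
```

```text
the job is handed in; nothing more can be done
None
```

The job is handed in: five jars stand in one row from the fork end, the bar's eye is in the fork with its tail snapped into the clip, and the pin's head is up against the fork. By camera, the gaps between jars and to the end and rear walls are at most about 1–2 mm; no verdict came back. I did not touch the mug, bowl or tamper.

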